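# Balance-check the cast links and book out both trays

## Task

The knife-edge balance shows which of the cast links on the bench are lopsided (laid along the beam and let go, they tip it; sound ones stay level): lay the sound links flat on the floor of the shallow tray and the lopsided ones flat on the floor of the deep tray, none stacked. Once all are sorted, take the hand scanner and book out first the shallow tray and then the deep one, even if one is empty, by aiming squarely at the middle of its barcode label from about 9 cm and holding still there for two seconds. Then lay the scanner back on its rubber mat, on its side as it was, and leave the bottle, mug and tube stub where they are.

Things in the scene. Friction and masses are not known exactly. Their poses are not given: they have to be found in the camera images.
- link_a_mid (a point): centre (half-way up) of a cast aluminium dog-bone link lying flat: 110 mm long (x), 34 mm thick (z), 0.3 kg; round end bosses 36 mm in diameter, 37 mm either side of the centre, joined by a web 24 mm wide (y), 30 mm thick, bare for 38 mm. Links a to e look alike, 3 or 4 are present. Some may be lopsided: centre of mass 15 mm off towards one end; in sound ones it is central
- link_b_mid (a point): centre (half-way up) of another such link (see link_a_mid for shape and axes); sound or lopsided, or absent
- link_c_mid (a point): centre (half-way up) of another such link (see link_a_mid for shape and axes); sound or lopsided, or absent
- link_d_mid (a point): centre (half-way up) of another such link (see link_a_mid for shape and axes); sound or lopsided, or absent
- link_e_mid (a point): centre (half-way up) of another such link (see link_a_mid for shape and axes); sound or lopsided, or absent
- beam_top (a point): middle of the top of the balance's rocking steel beam, 70 mm above the bench; long axis x, 131 mm; 50 mm wide under the bosses but 18 mm in the middle 58 mm, so fingertips can reach below a link's web there. Sloping end lips 10 mm high leave 3 mm of play at each end of a link laid along it. It rocks about its y axis on a knife edge 5 mm below this point
- beam (a joint): tilt of the balance beam, rad: 0 level (a light spring returns it when empty), stops at -0.2 and 0.2; positive dips the +x end. With a link laid centred between the lips and let go, it stays within 0.08 of level for a sound link and goes beyond 0.15 for a lopsided one, within a second
- shallow_tray_floor (a point): centre of the inner floor, 4 mm above the bench, of the shallow tray: fixed grey sheet-metal tray, open above, 215 mm wide (y), 160 mm long (x), walls 4 mm thick, 15 mm high. Its -x side is nearest the robot; at its far (+x) side a panel 100 mm wide, 111 mm high, leaning back 15 degrees, carries the label. Holds up to three links (never more belong in it) side by side along x, about 60 mm apart
- shallow_tray_label (a point): centre of the white barcode label (78 by 50 mm) on the shallow tray's panel, about 82 mm above the bench; x points straight into the label, away from the robot and 15 degrees below level; y sideways
- deep_tray_floor (a point): centre of the inner floor, 4 mm above the bench, of the deep tray: fixed grey sheet-metal tray, open above, 215 mm wide (y), 160 mm long (x), walls 4 mm thick, 55 mm high. Its -x side is nearest the robot; at its far (+x) side a panel 100 mm wide, 111 mm high, leaning back 15 degrees, carries the label. Holds up to three links (never more belong in it) side by side along x, about 60 mm apart
- deep_tray_label (a point): centre of the white barcode label (78 by 50 mm) on the deep tray's panel, about 82 mm above the bench; x points straight into the label, away from the robot and 15 degrees below level; y sideways
- scanner_grip (a point): grip point of a cordless hand scanner lying on its side on the mat: on the centre line of its grey barrel, 115 mm long (x), 44 mm wide (y), 40 mm high (z), which reaches 42 mm ahead (+x) and 73 mm behind. A black handle 34 mm thick, 95 mm long leaves the barrel's -y side, over 25 mm behind this point. 0.25 kg. It reads along +x; z is up as it lies
- scanner_window (a point): centre of the scanner's window at the front (+x) end of the barrel, 43 mm ahead of the grip point on the barrel's centre line; it looks along its +x
- mat_top (a point): centre of the top of the black rubber mat, 170 by 170 mm, 3 mm thick, fixed on the bench
- oil_bottle: bystander: white plastic bottle, 62 mm across, 170 mm high; origin at its base
- mug: bystander: white mug, 80 mm across, 90 mm high; origin at its base
- tube_stub: bystander: sawn-off stub of steel tube standing on end, 60 mm across, 60 mm high; origin at its base
Not all that is in view belongs to the job. Leave any brown look-alike of the part that bears link_c_mid alone.

How it is judged:
By the outcome, as a careful person would: the job done as asked, in the order asked, and still so for the second after the job is handed in, with the robot touching nothing.
Of link_a, link_b, link_c, link_d, link_e only 3 to 4 are there at a start; the rules pass over those that are not, and their reading is None.
At some moment in a run one of link_a, link_b, link_c, link_d, link_e may be knocked a few centimetres aside while the robot is not near it.
It also fails if it takes over 210 s, if anything falls off the work surface, if the arm or the gripper's body presses on something with over 40 N, if the wrist force passes 120 N, or if a joint passes its speed limit or range.

## Robot

A 7-joint arm with a two-finger parallel gripper is mounted at the origin on the work surface. World frame = base frame: x ahead of the robot, y to its left, z up, the work surface at z = 0. Lengths are in m, angles in rad, forces in N, time in s.
With the tool pointing down it reaches from about 0.425 to 0.95 m from the base axis. Payload 16.7 kg.
Tool frame: the origin (TCP) lies at the very end of the fingers, on their centre line; the grasp point (between the pads) lies r.hold_point_z behind it (r.hold_point_z is the distance from the TCP to the grasp point, in m); z points along the fingers, y is the direction in which the jaws open and shut (so a half turn about z gives the same grasp; the last joint's range is limited). The gripper opens to 94 mm and grips with 3 to 60 N. Pads are 16 mm wide; open, the fingers measure 119 mm over their backs; the gripper's body (75 mm by 177 mm) begins 78 mm behind the grasp point.
Start: joints at [-1.355, 0.426, 0.074, 1.606, -0.034, 1.111, -0.067], TCP at [0.241, 0.63, 0.205] pointing down, gripper open.
Joint ranges: [-2.85, 2.85], [-0.5, 2.14], [-1.23, 1.37], [0.21, 2.46], [-1.02, 4.16], [0.16, 2.05], [-2.73, 2.73]. Speed limits (rad/s): [1.89, 1.89, 2.39, 2.39, 3.01, 3.01, 3.01].

## Interface

Orientations are given as a unit quaternion [x, y, z, w].
In Python, from workcell import r, imaging gives the robot as it stands. The module is installed in compiled form; this text tells all that it offers.
- The arm moves only by the tool send_rows, never from a script. Its argument "steps" is a list of rows, each a list of 7 numbers: the turn, a rotation vector about the tool's x, y, z in rad, then the shift along the tool's x, y, z in cm, then the finger opening in cm, from 0 to 9.4. In form: [[ax, ay, az, tx, ty, tz, fingers], ...]. A call has 1 to 5 rows; each row shifts and turns the commanded pose from where the row before left it, along the tool's axes as they then stand; what a row does not reach is not made up. A row lasts 1/12 s, in which the tool goes at most 41.7 mm and 7.16 degrees, less where a joint would pass 70% of its speed; a pose out of reach is approached as far as the arm can. A call is refused whole if a number of a shift passes 4.17 or a number of a turn 0.125, either way. A call with a gripper value outside its range is refused whole. The fingers move at their own pace and stop on an object; "squeeze" is the grip in N (left out, the last holds). Time passes only in rows, so rows that do not move let the fingers close. It gives the time, the measured TCP pose, the force and the opening at its end, in the units of the state.
- r.read_state(): the state, without advancing time (a new reading comes with each control period).
- imaging.camera(name): name is "scene" or "side" or "wrist"; returns a dict with "img" (400x640x3 uint8, blue, green, red), "fx", "fy", "cx", "cy" (pixels), "rvec" (rotation vector, rad) and "tvec" (3), from world to camera coordinates, as OpenCV has them. Camera axes: x right, y down, z forward; pixel columns grow to the right and rows downward; lengths in m; the calibration is good to about 2 mm. A picture is of the moment at which its call begins. There is no depth.
- r.job_done(): hands the job in, once; it reports no verdict.
The state is a dict: "time_s": time; "qpos": joint angles; "qvel": joint speeds; "tau": joint torques, N m; "eef_pos": TCP position; "orientation": TCP orientation; "wrist_force": force on the tool from outside, world axes, zero at the start; "wrist_torque": the same for the moment, N m; "opening": finger opening in m.
Only numpy, scipy, OpenCV 4.12 (cv2) and the standard library are available. Lean on these libraries where they do the work, as an engineer would, in place of code of your own. Each camera call takes 0.05 s, during which the arm holds its last target.

## Working session

There is one attempt and no reset: what is moved stays moved. The work goes in short steps, Python scripts to look and compute and a tool call to move; the robot and the scene stay as the last step left them, time stands still between calls to the robot, and variables do not carry over. Pictures are saved under pics/ and viewed, and the job is handed in when it is done.

Besides the shell and the picture viewer there is one more tool, called after "Call:" by a JSON object that holds its "op" and its "data". send_rows: Moves the arm, as the interface text tells. Its arguments: {"type":"object","properties":{"steps":{"type":"array"},"squeeze":{"type":"number"}},"required":["steps"]}

```bash
mkdir -p pics
python3 - <<'E'
from workcell import r, imaging
import cv2
s=r.read_state();print(s, r.hold_point_z)
for n in ["scene","side","wrist"]:
    c=imaging.camera(n);cv2.imwrite(f"pics/{n}0.png",c["img"]);print(n,c["fx"],c["fy"],c["cx"],c["cy"],c["rvec"],c["tvec"])
E
```

```text
{'time_s': 0.0, 'qpos': array([-1.35449334,  0.42672215,  0.07385739,  1.60660167, -0.03409885,
        1.11079317, -0.06711811]), 'qvel': array([ 0.00048091,  0.00208103,  0.00110277,  0.00132001, -0.00011561,
        0.00111229,  0.00051328]), 'tau': array([ 8.74670313e-04, -9.35824800e+01,  3.66653793e+00, -4.54198086e+01,
       -4.90230240e-02,  2.02556112e-02,  1.76423810e-04]), 'eef_pos': array([0.24132473, 0.62992144, 0.20478474]), 'orientation': array([ 1.81910447e-01,  9.83314898e-01, -6.28801039e-04, -6.72257099e-05]), 'wrist_force': array([ 0.13836274,  0.27793971, -0.57127428]), 'wrist_torque': array([-0.07042447, -0.05843139, -0.0409345 ]), 'opening': 0.09426814377684024} 0.0188
scene 487.7414624303805 487.7414624303805 327.4854041812576 200.8618786868069 [ 2.12897927  0.57801208 -0.32087697] [-0.4781814  -0.09730105  1.65040382]
side 461.9881623938084 461.9881623938084 316.59528395625415 194.47527868343846 [ 2.38046359 -0.11147943  0.02919062] [-0.58490563  0.07875314  1.40098362]
wrist 286.6957392992445 286.6957392992445 317.7792283185509 205.18631314172592 [-2.39404832 -1.64506284 -0.22870229] [-0.67437769 -0.02758655  0.39054975]
```

View pics/scene0.png

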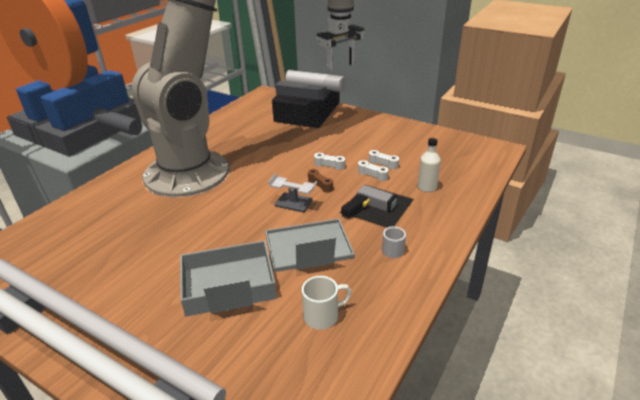

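View pics/side0.png

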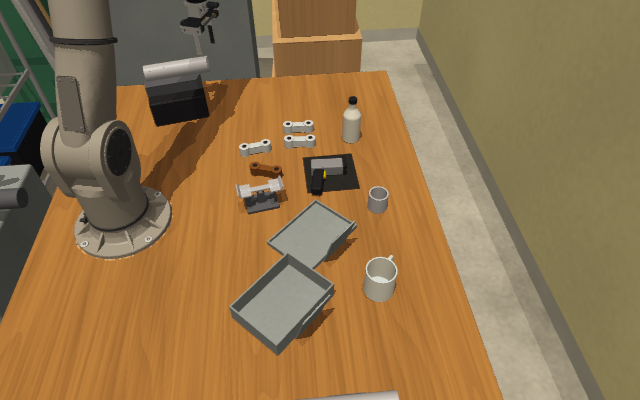

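View pics/wrist0.png

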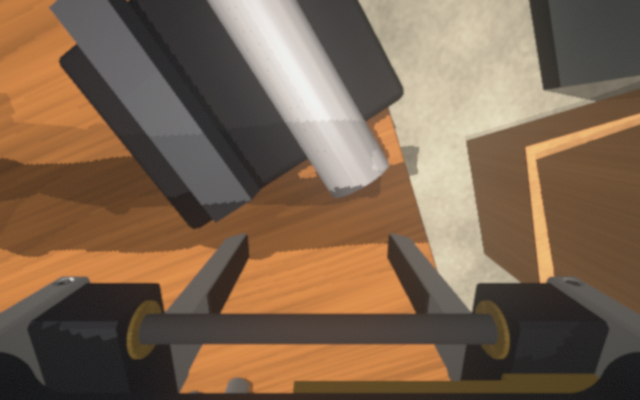

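Scene view: three aluminium links at (330,160), (384,158), (373,170). The brown decoy is at (320,180), the balance at (294,190) and the scanner at (375,200). In the side view the links are at (255,148), (298,127), (299,141), and the decoy is at (265,170). I'll check close crops.

```bash
cat > h.py <<'E'
from workcell import r, imaging
import cv2, numpy as np
from scipy.spatial.transform import Rotation as R
def cam(n): 
    c=imaging.camera(n); c["K"]=np.array([[c["fx"],0,c["cx"]],[0,c["fy"],c["cy"]],[0,0,1]]); c["Rm"]=cv2.Rodrigues(np.array(c["rvec"],float))[0]; c["t"]=np.array(c["tvec"],float); return c
def ray(c,px):
    d=np.linalg.inv(c["K"])@np.array([px[0],px[1],1.]); return -c["Rm"].T@c["t"], c["Rm"].T@d
def onz(c,px,z):
    o,d=ray(c,px); return o+d*(z-o[2])/d[2]
def proj(c,P):
    P=np.atleast_2d(np.array(P,float)); return cv2.projectPoints(P,np.array(c["rvec"],float),c["t"],c["K"],None)[0][:,0]
def tri(cs,pxs):
    A=np.zeros((3,3));b=np.zeros(3)
    for c,p in zip(cs,pxs):
        o,d=ray(c,p);d=d/np.linalg.norm(d);M=np.eye(3)-np.outer(d,d);A+=M;b+=M@o
    return np.linalg.solve(A,b)
def crop(c,x0,y0,x1,y1,f,name):
    im=cv2.resize(c["img"][y0:y1,x0:x1],None,fx=f,fy=f,interpolation=cv2.INTER_CUBIC)
    cv2.imwrite("pics/"+name,im)
E
python3 - <<'E'
from h import *
c=cam("side"); crop(c,215,95,405,220,4,"s1.png"); crop(c,220,190,420,360,3.5,"s2.png")
c=cam("scene"); crop(c,250,140,450,240,4,"c1.png"); crop(c,170,200,370,340,4,"c2.png")
E
```

```text
(no output)
```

View pics/s1.png

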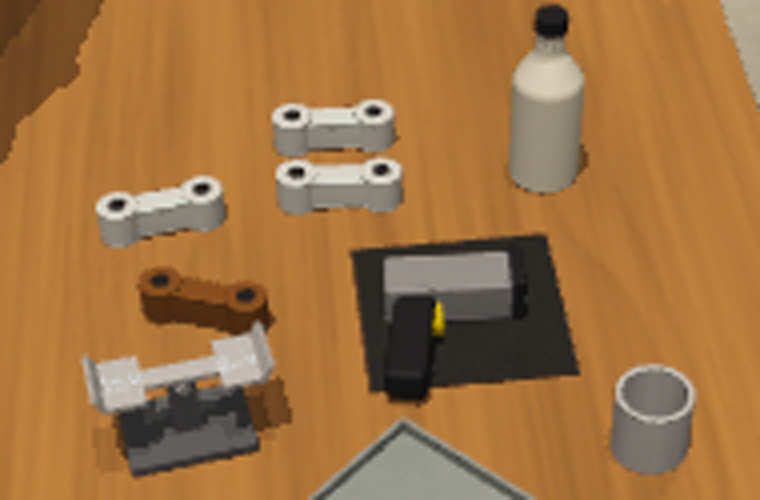

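View pics/s2.png

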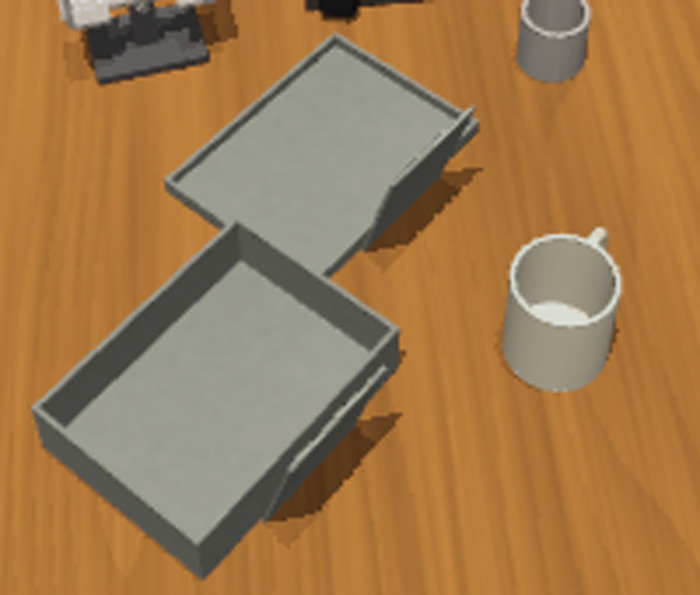

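View pics/c1.png

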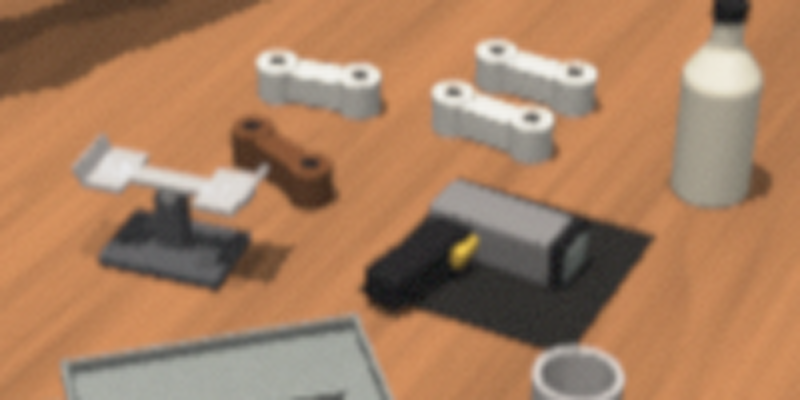

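View pics/c2.png

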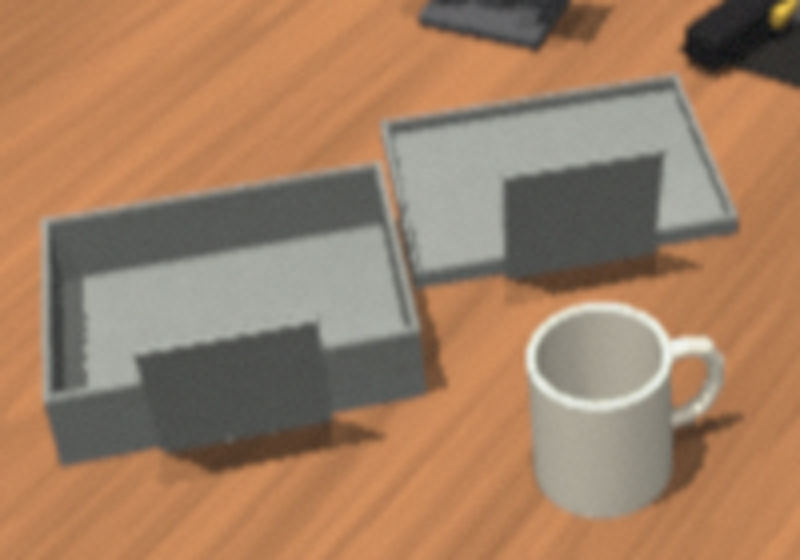

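Run:
```python
from h import *
S=cam("side"); C=cam("scene")
s=lambda p:(p[0]/4+215-.375,p[1]/4+95-.375)
s2=lambda p:(p[0]/3.5+220-.36,p[1]/3.5+190-.36)
c=lambda p:(p[0]/4+250-.375,p[1]/4+140-.375)
c2=lambda p:(p[0]/4+170-.375,p[1]/4+200-.375)
np.set_printoptions(precision=4,suppress=True)
for n,a,b in [("L1",[(116,205),(203,188)],[(277,61),(360,75)]),("L2",[(291,116),(374,110)],[(497,49),(575,72)]),("L3",[(297,173),(382,170)],[(454,92),(533,118)]),("brown",[(160,282),(245,297)],[(252,126),(310,163)])]:
    A=[onz(S,s(p),.034) for p in a];B=[onz(C,c(p),.034) for p in b]
    T=[tri([S,C],[s(p),c(q)]) for p,q in zip(a,b)]
    for X in (A,B,T): print(n,X[0],X[1],"mid",(X[0]+X[1])/2,"yaw",np.arctan2(*(X[1]-X[0])[[1,0]]), np.linalg.norm(X[1]-X[0]))
print("beam S",*[onz(S,s(p),.07) for p in [(95,362),(137,357),(142,400),(103,408),(212,343),(258,332),(270,375),(225,383)]])
print("beam C",*[onz(C,c(p),.07) for p in [(106,146),(150,157),(125,188),(82,180),(212,168),(256,180),(237,211),(195,202)]])
print("scan",*[onz(S,s(p),.043) for p in [(385,256),(508,252),(514,290),(388,293)]])
print("scanC",*[onz(C,c(p),.043) for p in [(462,180),(590,216),(552,250),(430,214)]])
print("matS",*[onz(S,s(p),.003) for p in [(352,250),(547,235),(578,374),(372,391)]])
print("shS",*[onz(S,s2(p),.015) for p in [(336,36),(168,182),(478,108)]])
print("shC",*[onz(C,c2(p),.015) for p in [(676,77),(384,122),(737,225),(415,280)]])
print("dpS",*[onz(S,s2(p),.055) for p in [(237,224),(36,407),(203,575),(398,330)]])
print("dpC",*[onz(C,c2(p),.055) for p in [(378,166),(44,218),(48,398),(425,330)]])
```

```text
L1 [0.3611 0.2709 0.034 ] [0.4356 0.2858 0.034 ] mid [0.3983 0.2784 0.034 ] yaw 0.1979780256406324 0.07598875687848064
L1 [0.363  0.2687 0.034 ] [0.4364 0.2828 0.034 ] mid [0.3997 0.2758 0.034 ] yaw 0.1905504906396232 0.07469191268644057
L1 [0.3607 0.2728 0.0318] [0.4354 0.2854 0.0333] mid [0.3981 0.2791 0.0325] yaw 0.16710997440540618 0.07576047746401866
L2 [0.5159 0.3783 0.034 ] [0.5909 0.3793 0.034 ] mid [0.5534 0.3788 0.034 ] yaw 0.013211684913597666 0.07501646203443306
L2 [0.5171 0.3784 0.034 ] [0.5915 0.3754 0.034 ] mid [0.5543 0.3769 0.034 ] yaw -0.03993257183898083 0.07445792898879136
L2 [0.5159 0.3807 0.0324] [0.5906 0.3787 0.0332] mid [0.5533 0.3797 0.0328] yaw -0.026796594372471002 0.07474909667310763
L3 [0.5174 0.2977 0.034 ] [0.5913 0.2942 0.034 ] mid [0.5544 0.296  0.034 ] yaw -0.04751281254214132 0.07401456936550012
L3 [0.518  0.2968 0.034 ] [0.5926 0.2917 0.034 ] mid [0.5553 0.2943 0.034 ] yaw -0.06788547187614481 0.07477318255188393
L3 [0.5173 0.2983 0.0332] [0.5913 0.2954 0.0322] mid [0.5543 0.2969 0.0327] yaw -0.03970864046682122 0.07400056118490127
brown [0.3989 0
[... 733 characters left out ...]
 0.07  ]
scan [0.5843 0.1729 0.043 ] [0.6855 0.1676 0.043 ] [0.6845 0.1218 0.043 ] [0.5832 0.1285 0.043 ]
scanC [0.5904 0.1703 0.043 ] [0.6953 0.1738 0.043 ] [0.6893 0.1204 0.043 ] [0.5907 0.1177 0.043 ]
matS [0.5595 0.2276 0.003 ] [0.7284 0.2299 0.003 ] [0.7296 0.0614 0.003 ] [0.5639 0.059  0.003 ]
shS [0.5856 0.0128 0.015 ] [ 0.4348 -0.1354  0.015 ] [ 0.6982 -0.082   0.015 ]
shC [0.5872 0.0125 0.015 ] [ 0.4356 -0.1332  0.015 ] [ 0.7004 -0.1052  0.015 ] [ 0.5486 -0.2518  0.015 ]
dpS [ 0.49   -0.2125  0.055 ] [ 0.3423 -0.3566  0.055 ] [ 0.4552 -0.4902  0.055 ] [ 0.6022 -0.3185  0.055 ]
dpC [ 0.4927 -0.2101  0.055 ] [ 0.3404 -0.3554  0.055 ] [ 0.4531 -0.4662  0.055 ] [ 0.6065 -0.3159  0.055 ]
```

Crops: the three aluminium links (side view 255,148; 298,127; 299,141) are pale. The only look-alike is the brown one at (265,170), which I'll leave alone. The window end of the scanner points to +x. Next is a move planner, then a move above L2.

```bash
cat >> h.py <<'E'
def Rt(yaw,pitch=0.,fwdyaw=None):
    # tool down, tool y axis at world yaw
    y=np.array([np.cos(yaw),np.sin(yaw),0]);z=np.array([0,0,-1.]);x=np.cross(y,z)
    M=np.stack([x,y,z],1)
    if pitch: M=R.from_rotvec(pitch*y).as_matrix()@M
    return M
def plan(pos,Rg,n=None,start=None,vmax=4.1,wmax=.12):
    s=r.read_state(); p,q=(s["eef_pos"],R.from_quat(s["orientation"]).as_matrix()) if start is None else start
    dR=R.from_matrix(q.T@Rg).as_rotvec(); d=np.array(pos)-p
    # distribute
    if n is None: n=max(int(np.ceil(np.linalg.norm(d)*100/vmax)),int(np.ceil(np.abs(dR).max()/wmax)),1)
    M=q.copy(); rr=np.round(dR/n,4)
    print("dist cm",np.round(np.linalg.norm(d)*100,2),"rotvec",dR.round(4),"n",n)
    P=p.copy()
    for i in range(n):
        w=p+d*(i+1)/n-P
        t=np.round(M.T@w*100,2); P=P+M@t/100
        M=M@R.from_rotvec(rr).as_matrix()
        print([*map(float,rr.round(4)),*map(float,t)])
def st():
    s=r.read_state(); M=R.from_quat(s["orientation"]).as_matrix()
    print("t",round(s["time_s"],2),"p",s["eef_pos"].round(4),"yawY",round(float(np.arctan2(M[1,1],M[0,1])),4),"zax",M[:,2].round(3),"open",round(s["opening"],4),"F",s["wrist_force"].round(1),"q",s["qpos"].round(2))
np.set_printoptions(precision=4,suppress=True)
E
python3 -c "
from h import *
plan([.5535,.36,.20],Rt(1.55))"
```

```text
dist cm 41.29 rotvec [-0.0003 -0.0001 -0.345 ] n 11
[-0.0, -0.0, -0.0314, -3.53, -1.28, 0.05]
[-0.0, -0.0, -0.0314, -3.49, -1.39, 0.05]
[-0.0, -0.0, -0.0314, -3.44, -1.5, 0.05]
[-0.0, -0.0, -0.0314, -3.39, -1.6, 0.04]
[-0.0, -0.0, -0.0314, -3.34, -1.71, 0.05]
[-0.0, -0.0, -0.0314, -3.28, -1.82, 0.05]
[-0.0, -0.0, -0.0314, -3.23, -1.91, 0.05]
[-0.0, -0.0, -0.0314, -3.17, -2.02, 0.05]
[-0.0, -0.0, -0.0314, -3.1, -2.12, 0.05]
[-0.0, -0.0, -0.0314, -3.03, -2.21, 0.05]
[-0.0, -0.0, -0.0314, -2.96, -2.31, 0.05]
```

Call:
{"op": "send_rows", "data": {"steps": [[0, 0, -0.031, -3.53, -1.28, 0.05, 9.4], [0, 0, -0.031, -3.49, -1.39, 0.05, 9.4], [0, 0, -0.031, -3.44, -1.5, 0.05, 9.4], [0, 0, -0.031, -3.39, -1.6, 0.05, 9.4], [0, 0, -0.031, -3.34, -1.71, 0.05, 9.4]], "squeeze": 40}}

```text
time_s: 0.77
eef_pos: [0.3843, 0.506, 0.2031]
orientation: [0.104, 0.995, 0.0, 0.0]
wrist_force: [0.4, 0.2, 0.7]
opening: 0.0943
```

Call:
{"op": "send_rows", "data": {"steps": [[0, 0, -0.031, -3.28, -1.82, 0.05, 9.4], [0, 0, -0.031, -3.23, -1.91, 0.05, 9.4], [0, 0, -0.031, -3.17, -2.02, 0.05, 9.4], [0, 0, -0.031, -3.1, -2.12, 0.05, 9.4], [0, 0, -0.031, -3.03, -2.21, 0.05, 9.4]]}}

```text
time_s: 1.18
eef_pos: [0.526, 0.3827, 0.2006]
orientation: [0.027, 1.0, 0.0, 0.0]
wrist_force: [0.2, 0.6, -0.1]
opening: 0.0941
```

Call:
{"op": "send_rows", "data": {"steps": [[0, 0, -0.031, -2.96, -2.31, 0.05, 5], [0, 0, 0, 0, 0, 0, 5], [0, 0, 0, 0, 0, 0, 5], [0, 0, 0, 0, 0, 0, 5]]}}

```text
time_s: 1.52
eef_pos: [0.5528, 0.3596, 0.1998]
orientation: [0.013, 1.0, 0.0, -0.0]
wrist_force: [-0.4, -0.7, -0.3]
opening: 0.071
```

```bash
python3 -c "
from h import *
st(); c=cam('wrist'); cv2.imwrite('pics/w1.png',c['img']);print(-c['Rm'].T@c['t'], c['Rm'])"
```

```text
t 1.52 p [0.5528 0.3596 0.1998] yawY 1.5454 zax [-0.  0. -1.] open 0.071 F [-0.4 -0.7 -0.3] q [-0.78  0.41  0.14  1.65 -0.06  1.09  0.92]
[0.4733 0.3614 0.3781] [[ 0.0263  0.9997  0.0007]
 [ 0.9617 -0.0255  0.2728]
 [ 0.2727 -0.0065 -0.9621]]
```

View pics/w1.png

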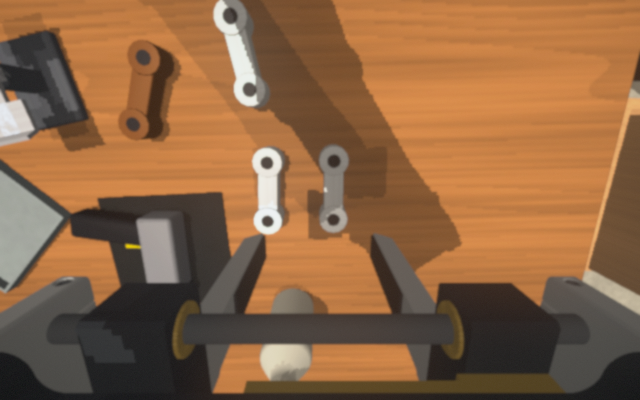

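Wrist view: L2's holes are at (334,161)/(333,220), L3's at (267,163)/(267,221), L1's at (230,16)/(250,90). The brown decoy is at (143,58)/(133,124).

```bash
cat >> h.py <<'E'
def holes(c,a,b,z=.034):
    A,B=onz(c,a,z),onz(c,b,z); m=(A+B)/2; print("mid",m.round(4),"yaw",round(float(np.arctan2(*(B-A)[[1,0]])),4),"len",np.linalg.norm(B-A).round(4)); return m
E
python3 -c "
from h import *
c=cam('wrist')
for a,b in [((334,161),(333,220)),((267,163),(267,221)),((230,16),(250,90))]: holes(c,a,b)
plan([.5535,.378,.006],Rt(1.55))
"
```

```text
mid [0.5531 0.3796 0.034 ] yaw -0.0265 len 0.0744
mid [0.5529 0.2977 0.034 ] yaw -0.0732 len 0.0734
mid [0.3979 0.28   0.034 ] yaw 0.1965 len 0.0744
dist cm 19.47 rotvec [ 0.0003 -0.0005 -0.0025] n 5
[0.0001, -0.0001, -0.0005, -0.02, 0.35, 3.88]
[0.0001, -0.0001, -0.0005, -0.03, 0.35, 3.88]
[0.0001, -0.0001, -0.0005, -0.02, 0.34, 3.88]
[0.0001, -0.0001, -0.0005, -0.02, 0.35, 3.87]
[0.0001, -0.0001, -0.0005, -0.02, 0.35, 3.88]
```

Call:
{"op": "send_rows", "data": {"steps": [[0, 0, 0, 0, 0.65, 3.5, 5], [0, 0, 0, 0, 0.65, 3.5, 5], [0, 0, 0, 0, 0.65, 3.5, 5], [0, 0, 0, 0, 0, 3.5, 5], [0, 0, 0, 0, 0, 2.5, 5]]}}

```text
time_s: 2.03
eef_pos: [0.5512, 0.3801, 0.032]
orientation: [0.011, 1.0, -0.0, -0.001]
wrist_force: [0.7, -0.5, -0.5]
opening: 0.0499
```

Call:
{"op": "send_rows", "data": {"steps": [[0, 0, 0, 0, 0, 1.8, 5], [0, 0, 0, 0, 0, 1.08, 5], [0, 0, 0, 0, 0, 0, 5], [0, 0, 0, 0, 0, 0, 5]]}}

```text
time_s: 2.37
eef_pos: [0.5532, 0.3796, 0.0066]
orientation: [0.012, 1.0, 0.0, -0.0]
wrist_force: [-0.1, 1.0, -0.2]
opening: 0.0503
```

```bash
python3 -c "
from h import *
st(); c=cam('wrist'); cv2.imwrite('pics/w2.png',c['img'])
c=cam('side'); crop(c,240,60,400,180,4,'s3.png')"
```

```text
t 2.37 p [0.5532 0.3796 0.0066] yawY 1.5469 zax [-0.  0. -1.] open 0.0503 F [-0.1  1.  -0.2] q [-0.77  0.64  0.1   1.75 -0.09  0.75  0.92]
```

View pics/w2.png

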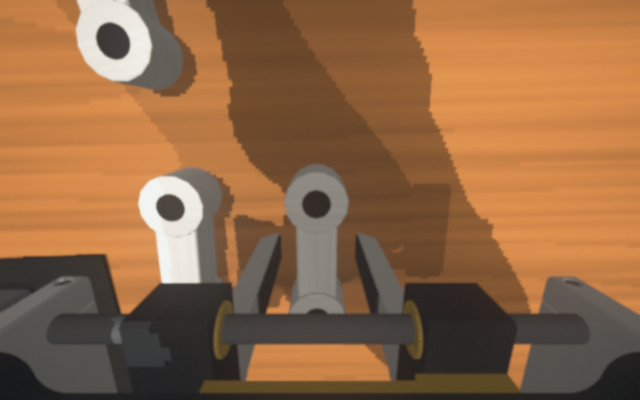

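View pics/s3.png

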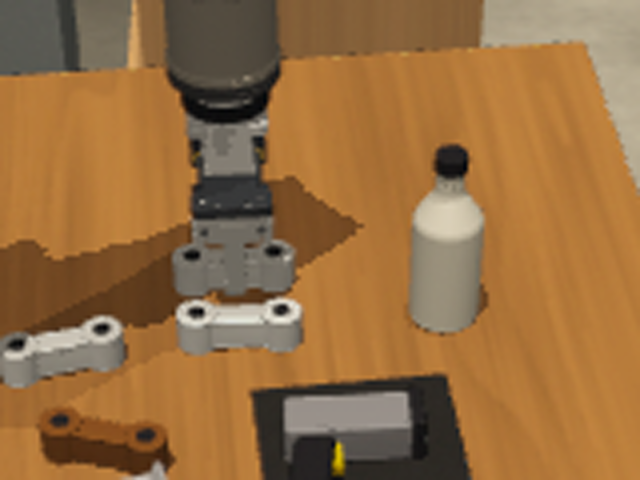

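The link (316,204) is centred between the fingers. Closing.

Call:
{"op": "send_rows", "data": {"steps": [[0, 0, 0, 0, 0, 0, 1.5], [0, 0, 0, 0, 0, 0, 1.5], [0, 0, 0, 0, 0, 0, 1.5], [0, 0, 0, 0, 0, 0, 1.5], [0, 0, 0, 0, 0, 0, 1.5]], "squeeze": 40}}

```text
time_s: 2.88
eef_pos: [0.5537, 0.379, 0.0066]
orientation: [0.012, 1.0, 0.0, 0.0]
wrist_force: [-0.7, -0.7, 4.0]
opening: 0.0237
```

Call:
{"op": "send_rows", "data": {"steps": [[0, 0, 0, 0, 0, -2, 1.5], [0, 0, 0, 0, 0, -4, 1.5], [0, 0, 0, 0, 0, -4, 1.5], [0, 0, 0, 0, 0, -3.5, 1.5], [0, 0, 0, 0, 0, 0, 1.5]]}}

```text
time_s: 3.3
eef_pos: [0.5563, 0.3807, 0.1485]
orientation: [0.013, 1.0, 0.003, 0.003]
wrist_force: [1.1, 1.1, -2.2]
opening: 0.0239
```

```bash
python3 -c "
from h import *
st(); c=cam('wrist'); cv2.imwrite('pics/w3.png',c['img'])
plan([.419,.03,.14],Rt(1.57+.165))"
```

```text
t 3.3 p [0.5563 0.3807 0.1485] yawY 1.5455 zax [ 0.007  0.006 -1.   ] open 0.0239 F [ 1.1  1.1 -2.2] q [-0.79  0.47  0.13  1.67 -0.07  0.99  0.91]
dist cm 37.56 rotvec [ 0.0036  0.0048 -0.1893] n 10
[0.0004, 0.0005, -0.0189, 1.27, -3.53, 0.03]
[0.0004, 0.0005, -0.0189, 1.34, -3.51, 0.03]
[0.0004, 0.0005, -0.0189, 1.41, -3.48, 0.04]
[0.0004, 0.0005, -0.0189, 1.47, -3.46, 0.03]
[0.0004, 0.0005, -0.0189, 1.54, -3.43, 0.04]
[0.0004, 0.0005, -0.0189, 1.6, -3.39, 0.04]
[0.0004, 0.0005, -0.0189, 1.66, -3.37, 0.04]
[0.0004, 0.0005, -0.0189, 1.73, -3.33, 0.05]
[0.0004, 0.0005, -0.0189, 1.79, -3.3, 0.05]
[0.0004, 0.0005, -0.0189, 1.86, -3.27, 0.05]
```

View pics/w3.png

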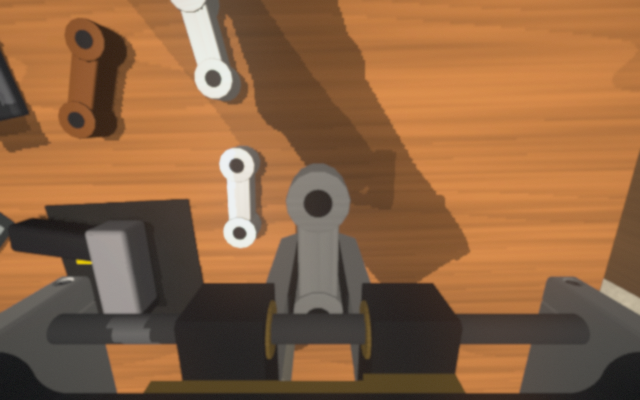

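Call:
{"op": "send_rows", "data": {"steps": [[0, 0, -0.019, 1.27, -3.53, 0, 1.5], [0, 0, -0.019, 1.34, -3.51, 0, 1.5], [0, 0, -0.019, 1.41, -3.48, 0, 1.5], [0, 0, -0.019, 1.47, -3.46, 0, 1.5], [0, 0, -0.019, 0, -3.43, -1, 1.5]]}}

```text
time_s: 3.77
eef_pos: [0.4963, 0.2023, 0.1481]
orientation: [-0.036, 0.999, -0.001, -0.003]
wrist_force: [1.3, -0.6, -1.5]
opening: 0.0238
```

Call:
{"op": "send_rows", "data": {"steps": [[0, 0, -0.019, 0, -3.39, -1, 1.5], [0, 0, -0.019, 0, -3.37, -1, 1.5], [0, 0, -0.019, 0, -2, -0.5, 1.5], [0, 0, -0.019, 0, 0, 0, 1.5], [0, 0, -0.019, 0, 0, 0, 1.5]]}}

```text
time_s: 4.18
eef_pos: [0.508, 0.1162, 0.1753]
orientation: [-0.082, 0.997, -0.0, -0.001]
wrist_force: [1.1, 0.9, -1.9]
opening: 0.0238
```

Call:
{"op": "send_rows", "data": {"steps": [[0, 0, 0, 0, 0, 0, 1.5], [0, 0, 0, 0, 0, 0, 1.5], [0, 0, 0, 0, 0, 0, 1.5]]}}

```text
time_s: 4.43
eef_pos: [0.5079, 0.1183, 0.1754]
orientation: [-0.083, 0.997, -0.0, -0.001]
wrist_force: [0.6, -0.1, -2.7]
opening: 0.024
```

```bash
python3 -c "
from h import *
st(); c=cam('wrist'); cv2.imwrite('pics/w4.png',c['img'])"
```

```text
t 4.43 p [0.5079 0.1183 0.1754] yawY 1.737 zax [-0.001 -0.    -1.   ] open 0.024 F [ 0.6 -0.1 -2.7] q [-0.51  0.21  0.18  1.99 -0.04  0.95  1.43]
```

View pics/w4.png

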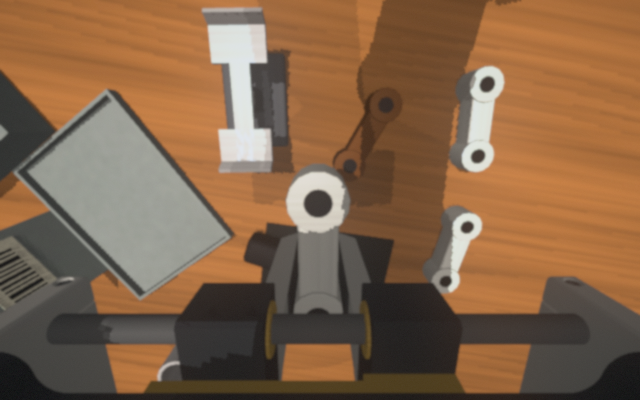

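```bash
python3 -c "
from h import *
c=cam('wrist'); crop(c,180,0,300,190,3.1,'w4b.png')"
```

```text
(no output)
```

View pics/w4b.png

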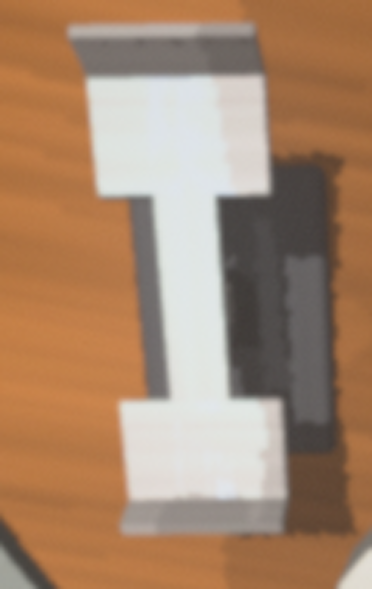

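```bash
python3 -c "
from h import *
c=cam('wrist'); f=lambda p:(p[0]/3.1+180-.34,p[1]/3.1-.34)
P=[onz(c,f(p),.07)[:2] for p in [(85,78),(265,74),(97,195),(271,192),(119,400),(284,399),(128,500),(288,497)]]
P=np.array(P);print(P)
m=[(P[i]+P[i+1])/2 for i in (0,2,4,6)];print(np.array(m))
print((m[0]+m[3])/2,(m[1]+m[2])/2,'yaw',np.arctan2(*(m[3]-m[0])[::-1]),np.linalg.norm(m[3]-m[0]),np.linalg.norm(m[2]-m[1]))
M=Rt(1.737); s=r.read_state()
h=onz(c,(317,203.5),s['eef_pos'][2]+.0108+.017-.0004); print('hole in tool',M.T@(h-s['eef_pos']))
"
```

```text
[[ 0.3634 -0.0043]
 [ 0.3541  0.0456]
 [ 0.393   0.001 ]
 [ 0.3839  0.0508]
 [ 0.4498  0.0114]
 [ 0.4411  0.0616]
 [ 0.4801  0.0164]
 [ 0.4708  0.0665]]
[[0.3588 0.0207]
 [0.3885 0.0259]
 [0.4454 0.0365]
 [0.4754 0.0414]]
[0.4171 0.0311] [0.4169 0.0312] yaw 0.17609868588419508 0.11849785364882308 0.057928185881131876
hole in tool [ 0.0378 -0.0004 -0.0274]
```

```bash
python3 -c "
from h import *
plan([.4175,.0312,.12],Rt(1.748))"
```

```text
dist cm 13.74 rotvec [-0.0001 -0.0005 -0.0113] n 4
[-0.0, -0.0001, -0.0028, 2.59, -1.76, 1.4]
[-0.0, -0.0001, -0.0028, 2.6, -1.76, 1.4]
[-0.0, -0.0001, -0.0028, 2.61, -1.75, 1.39]
[-0.0, -0.0001, -0.0028, 2.61, -1.74, 1.4]
```

Call:
{"op": "send_rows", "data": {"steps": [[0, 0, -0.003, 2.6, -1.76, 1.4, 1.5], [0, 0, -0.003, 2.6, -1.76, 1.4, 1.5], [0, 0, -0.003, 2.6, -1.75, 1.4, 1.5], [0, 0, -0.002, 2.6, -1.74, 1.4, 1.5], [0, 0, 0, 0, 0, 0, 1.5]]}}

```text
time_s: 5.0
eef_pos: [0.4122, 0.027, 0.1178]
orientation: [-0.087, 0.996, -0.001, -0.003]
wrist_force: [-0.3, -1.0, -3.0]
opening: 0.0233
```

Call:
{"op": "send_rows", "data": {"steps": [[0, 0, 0, 0, 0, 1.5, 1.5], [0, 0, 0, 0, 0, 1, 1.5], [0, 0, 0, 0, 0, 0, 1.5], [0, 0, 0, 0, 0, 0, 1.5]]}}

```text
time_s: 5.33
eef_pos: [0.4176, 0.0308, 0.0952]
orientation: [-0.088, 0.996, -0.0, -0.0]
wrist_force: [1.1, -0.4, -2.5]
opening: 0.0237
```

```bash
python3 -c "
from h import *
st();plan([.4173,.0312,.0775],Rt(1.748))
c=cam('side'); crop(c,200,100,360,220,4,'s4.png')"
```

```text
t 5.33 p [0.4176 0.0308 0.0952] yawY 1.747 zax [-0.001 -0.    -1.   ] open 0.0237 F [ 1.1 -0.4 -2.5] q [-0.42  0.16  0.21  2.27 -0.05  0.72  1.57]
dist cm 1.77 rotvec [-0.0002 -0.001  -0.001 ] n 1
[-0.0002, -0.001, -0.001, 0.03, 0.04, 1.77]
```

View pics/s4.png

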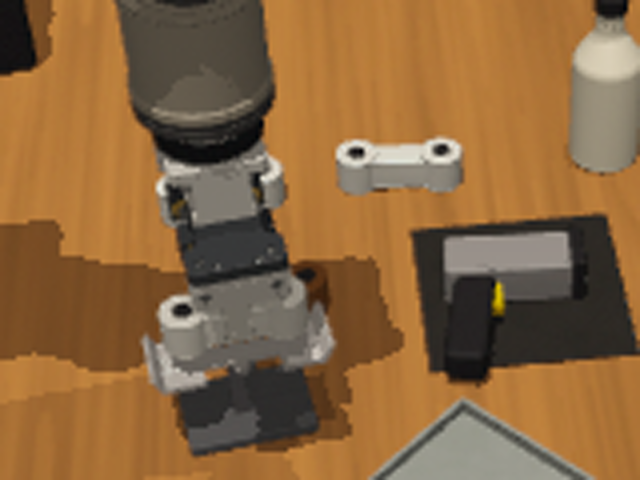

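The link sits between the lips in plan, with the side view clear of both. Lowering.

Call:
{"op": "send_rows", "data": {"steps": [[0, 0, 0, 0, 0, 0.8, 1.5], [0, 0, 0, 0, 0.04, 0.6, 1.5], [0, 0, 0, 0, 0, 0.3, 1.5], [0, 0, 0, 0, 0, 0.1, 1.5], [0, 0, 0, 0, 0, 0, 1.5]]}}

```text
time_s: 5.8
eef_pos: [0.4174, 0.031, 0.0769]
orientation: [-0.088, 0.996, -0.0, -0.0]
wrist_force: [-0.4, -0.0, -2.6]
opening: 0.0234
```

Call:
{"op": "send_rows", "data": {"steps": [[0, 0, 0, 0, 0, 0, 3.6], [0, 0, 0, 0, 0, 0, 3.6], [0, 0, 0, 0, 0, 0, 3.6], [0, 0, 0, 0, 0, 0, 3.6]]}}

```text
time_s: 6.13
eef_pos: [0.4179, 0.0311, 0.0774]
orientation: [-0.088, 0.996, 0.0, 0.0]
wrist_force: [0.8, -0.3, -0.6]
opening: 0.0356
```

Call:
{"op": "send_rows", "data": {"steps": [[0, 0, 0, 0, 0, 0, 5], [0, 0, 0, 0, 0, -2, 5], [0, 0, 0, 0, 0, -3, 5], [0, 0, 0, 0, 0, -3, 5], [0, 0, 0, 0, 0, 0, 5]]}}

```text
time_s: 6.55
eef_pos: [0.42, 0.0315, 0.1617]
orientation: [-0.088, 0.996, 0.001, 0.003]
wrist_force: [1.0, -0.2, 0.6]
opening: 0.0498
```

Call:
{"op": "send_rows", "data": {"steps": [[0, 0, 0, 0, 0, 0, 5], [0, 0, 0, 0, 0, 0, 5], [0, 0, 0, 0, 0, 0, 5], [0, 0, 0, 0, 0, 0, 5], [0, 0, 0, 0, 0, 0, 5]]}}

```text
time_s: 6.97
eef_pos: [0.4172, 0.031, 0.1564]
orientation: [-0.088, 0.996, -0.0, -0.001]
wrist_force: [-1.1, 0.2, 0.3]
opening: 0.0506
```

```bash
python3 -c "
from h import *
st()
c=cam('wrist');cv2.imwrite('pics/w5.png',c['img'])
c=cam('side'); crop(c,200,100,360,220,4,'s5.png')
c=cam('scene'); crop(c,250,140,410,240,4,'c5.png')"
```

```text
t 6.97 p [0.4172 0.031  0.1564] yawY 1.747 zax [-0.002 -0.001 -1.   ] open 0.0506 F [-1.1  0.2  0.3] q [-0.43  0.05  0.21  2.21 -0.01  0.88  1.54]
```

View pics/s5.png

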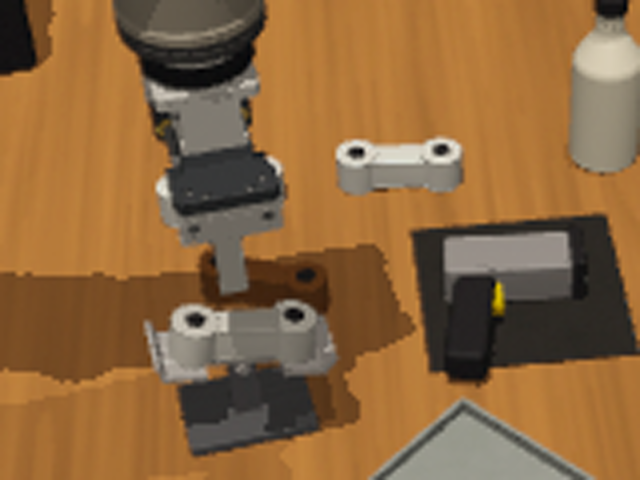

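View pics/w5.png

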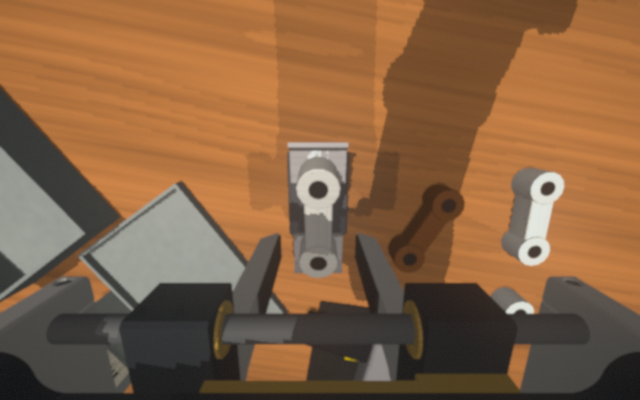

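View pics/c5.png

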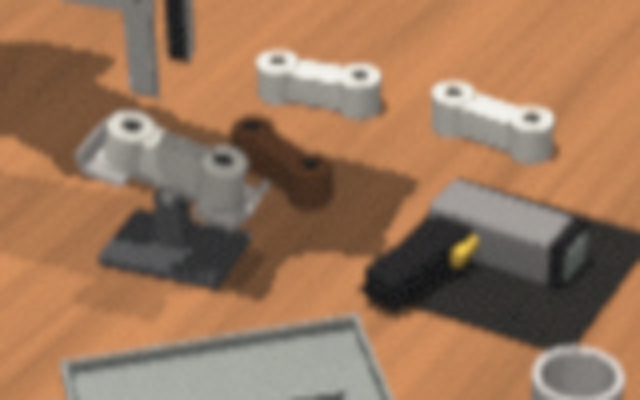

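```bash
cat >> h.py <<'E'
def tilt(s1,s2,c1,c2,so,co,W=None):
    S,C=cam('side'),cam('scene')
    f=lambda p,o:(p[0]/4+o[0]-.375,p[1]/4+o[1]-.375)
    T=[tri([S,C],[f(a,so),f(b,co)]) for a,b in ((s1,c1),(s2,c2))]
    d=T[1]-T[0];print(T,'len',np.linalg.norm(d),'tilt(+ dips far)',-np.arcsin(d[2]/np.linalg.norm(d)))
E
python3 -c "
from h import *
tilt((194,319),(292,314),(130,124),(224,158),(200,100),(250,140))
# predictions at tilts
S,C=cam('side'),cam('scene');u=np.array([np.cos(.177),np.sin(.177),0])
for t in (-.2,0,.2):
    P=[]
    for s_ in (-.037,.037):
        piv=np.array([.417,.0312,.065]); P.append(piv+u*(s_*np.cos(t)+.039*np.sin(t))+np.array([0,0,-s_*np.sin(t)+.039*np.cos(t)]))
    print(t,((proj(S,P)-[200,100])*4+1.5).round(0).tolist(),((proj(C,P)-[250,140])*4+1.5).round(0).tolist())
"
```

```text
[array([0.3885, 0.0255, 0.1107]), array([0.4596, 0.0414, 0.094 ])] len 0.07475749149556493 tilt(+ dips far) 0.2260083982562594
-0.2 [[176.0, 337.0], [271.0, 304.0]] [[114.0, 137.0], [202.0, 137.0]]
0 [[184.0, 328.0], [283.0, 309.0]] [[122.0, 129.0], [214.0, 147.0]]
0.2 [[195.0, 319.0], [293.0, 314.0]] [[131.0, 123.0], [223.0, 158.0]]
```

L2 tilted the beam by about +0.2 rad, with the hole tops at side (194,319)/(292,314) matching the +0.2 prediction. It is lopsided, so it goes to the deep tray. I'll regrasp with the tool pitched to match.

```bash
python3 -c "
from h import *
u=np.array([np.cos(.177),np.sin(.177),0])
p=np.array([.417,.0312,.0762])+u*.0023
G=Rt(1.748)@R.from_rotvec([0,.2,0]).as_matrix()
st();print(G[:,2])
plan(p-G[:,2]*.03,G,n=4)
print(p)
"
```

```text
t 7.32 p [0.4176 0.031  0.1571] yawY 1.7469 zax [-0. -0. -1.] open 0.0502 F [-0.3 -0.  -0.1] q [-0.43  0.05  0.21  2.21 -0.01  0.88  1.54]
[-0.1956 -0.035  -0.9801]
dist cm 5.21 rotvec [ 0.      0.1998 -0.0011] n 4
[0.0, 0.05, -0.0003, -0.19, 0.01, 1.29]
[0.0, 0.05, -0.0003, -0.26, 0.0, 1.27]
[0.0, 0.05, -0.0003, -0.32, 0.01, 1.27]
[0.0, 0.05, -0.0003, -0.38, 0.01, 1.24]
[0.4193 0.0316 0.0762]
```

Call:
{"op": "send_rows", "data": {"steps": [[0, 0.05, 0, -0.19, 0, 1.29, 5], [0, 0.05, 0, -0.26, 0, 1.27, 5], [0, 0.05, 0, -0.32, 0, 1.27, 5], [0, 0.05, 0, -0.38, 0, 1.24, 5], [0, 0, 0, 0, 0, 0, 5]]}}

```text
time_s: 7.73
eef_pos: [0.4255, 0.0327, 0.1035]
orientation: [-0.088, 0.991, -0.009, -0.102]
wrist_force: [-2.2, 0.4, -0.7]
opening: 0.0499
```

Call:
{"op": "send_rows", "data": {"steps": [[0, 0, 0, 0, 0, 1.2, 4.5], [0, 0, 0, 0, 0, 1, 4], [0, 0, 0, 0, 0, 0.5, 4], [0, 0, 0, 0, 0, 0, 4], [0, 0, 0, 0, 0, 0, 4]]}}

```text
time_s: 8.15
eef_pos: [0.4198, 0.0315, 0.0796]
orientation: [-0.087, 0.991, -0.009, -0.099]
wrist_force: [1.1, 0.5, 0.0]
opening: 0.0398
```

```bash
python3 -c "
from h import *
st()
c=cam('wrist');cv2.imwrite('pics/w6.png',c['img'])
u=np.array([np.cos(.177),np.sin(.177),0])
p=np.array([.417,.0312,.0762])+u*.0023
G=Rt(1.748)@R.from_rotvec([0,.2,0]).as_matrix()
plan(p,G)"
```

```text
t 8.15 p [0.4198 0.0315 0.0796] yawY 1.7469 zax [-0.195 -0.035 -0.98 ] open 0.0398 F [1.1 0.5 0. ] q [-0.4   0.31  0.21  2.14 -0.09  0.9   1.62]
dist cm 0.37 rotvec [ 0.0003  0.0009 -0.0011] n 1
[0.0003, 0.0009, -0.0011, 0.01, 0.02, 0.37]
```

View pics/w6.png

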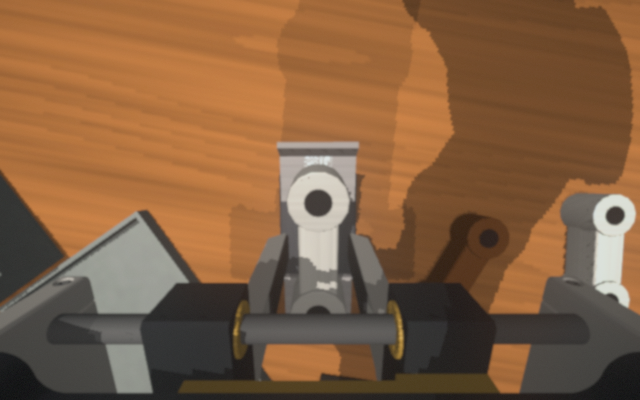

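Hole at (317,203), same as in the first grasp, so it's aligned. Gripping and lifting.

Call:
{"op": "send_rows", "data": {"steps": [[0, 0, 0, 0, 0.02, 0.3, 3.5], [0, 0, 0, 0, 0, 0, 1.5], [0, 0, 0, 0, 0, 0, 1.5], [0, 0, 0, 0, 0, 0, 1.5], [0, 0, 0, 0, 0, 0, 1.5]], "squeeze": 40}}

```text
time_s: 8.62
eef_pos: [0.4194, 0.0316, 0.0764]
orientation: [-0.088, 0.991, -0.009, -0.099]
wrist_force: [0.1, -0.3, 2.5]
opening: 0.0235
```

Call:
{"op": "send_rows", "data": {"steps": [[0, 0, 0, 0.3, 0, -1.5, 1.5], [0, 0, 0, 0.6, 0, -3, 1.5], [0, -0.07, 0, 0.6, 0, -3, 1.5], [0, -0.07, 0, 0.3, 0, -1.5, 1.5], [0, -0.06, 0, 0, 0, 0, 1.5]]}}

```text
time_s: 9.03
eef_pos: [0.42, 0.0316, 0.1709]
orientation: [-0.088, 0.996, 0.001, 0.004]
wrist_force: [1.1, -0.9, -3.1]
opening: 0.0237
```

```bash
python3 -c "
from h import *
st()
plan([.41,-.30,.19],Rt(.771))"
```

```text
t 9.03 p [0.42   0.0316 0.1709] yawY 1.7465 zax [ 0.007  0.002 -1.   ] open 0.0237 F [ 1.1 -0.9 -3.1] q [-0.44  0.03  0.22  2.2  -0.01  0.9   1.53]
dist cm 33.23 rotvec [0.0044 0.0066 0.9755] n 9
[0.0005, 0.0007, 0.1084, 0.75, -3.61, -0.22]
[0.0005, 0.0007, 0.1084, 0.36, -3.67, -0.22]
[0.0005, 0.0007, 0.1084, -0.04, -3.68, -0.22]
[0.0005, 0.0007, 0.1084, -0.44, -3.66, -0.21]
[0.0005, 0.0007, 0.1084, -0.84, -3.59, -0.22]
[0.0005, 0.0007, 0.1084, -1.21, -3.48, -0.21]
[0.0005, 0.0007, 0.1084, -1.59, -3.33, -0.21]
[0.0005, 0.0007, 0.1084, -1.94, -3.14, -0.21]
[0.0005, 0.0007, 0.1084, -2.26, -2.91, -0.21]
```

Call:
{"op": "send_rows", "data": {"steps": [[0, 0, 0.108, 0.75, -3.61, -0.22, 1.5], [0, 0, 0.108, 0.36, -3.67, -0.22, 1.5], [0, 0, 0.108, -0.04, -3.68, -0.22, 1.5], [0, 0, 0.108, -0.44, -3.66, -0.22, 1.5], [0, 0, 0.108, -0.84, -3.59, -0.22, 1.5]]}}

```text
time_s: 9.45
eef_pos: [0.4126, -0.1544, 0.1793]
orientation: [0.183, 0.983, 0.0, 0.0]
wrist_force: [2.1, -0.2, -3.0]
opening: 0.024
```

Call:
{"op": "send_rows", "data": {"steps": [[0, 0, 0.108, -1.21, -3.48, -0.22, 1.5], [0, 0, 0.108, -1.59, -3.33, -0.22, 1.5], [0, 0, 0.108, -1.94, -3.14, -0.22, 1.5], [0, 0, 0.108, -2.26, -2.91, -0.22, 1.5], [0, 0, 0, 0, 0, 0, 1.5]]}}

```text
time_s: 9.87
eef_pos: [0.408, -0.3066, 0.1885]
orientation: [0.394, 0.919, -0.001, 0.001]
wrist_force: [-1.7, 2.0, -4.2]
opening: 0.0235
```

Call:
{"op": "send_rows", "data": {"steps": [[0, 0, 0, 0, 0, 0, 1.5], [0, 0, 0, 0, 0, 0, 1.5], [0, 0, 0, 0, 0, 0, 1.5]]}}

```text
time_s: 10.12
eef_pos: [0.4093, -0.2991, 0.1876]
orientation: [0.387, 0.922, 0.0, -0.0]
wrist_force: [-0.2, 0.1, -3.6]
opening: 0.0236
```

```bash
python3 -c "
from h import *
st()
c=cam('wrist');cv2.imwrite('pics/w7.png',c['img'])
c=cam('side');crop(c,200,150,400,350,3,'s7.png')"
```

```text
t 10.12 p [ 0.4093 -0.2991  0.1876] yawY 0.7769 zax [-0.001  0.001 -1.   ] open 0.0236 F [-0.2  0.1 -3.6] q [-0.03  0.19  0.61  2.02 -0.13  0.97  1.42]
```

View pics/w7.png

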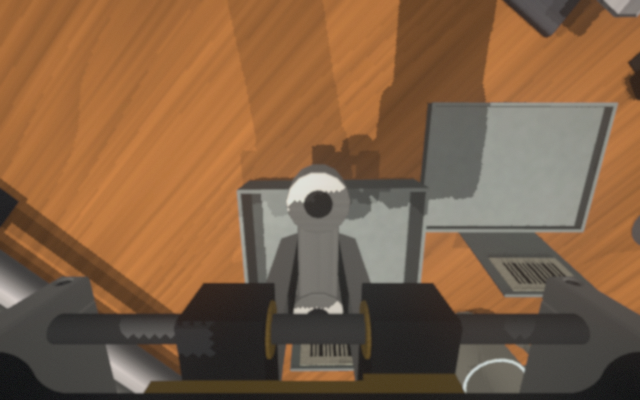

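View pics/s7.png

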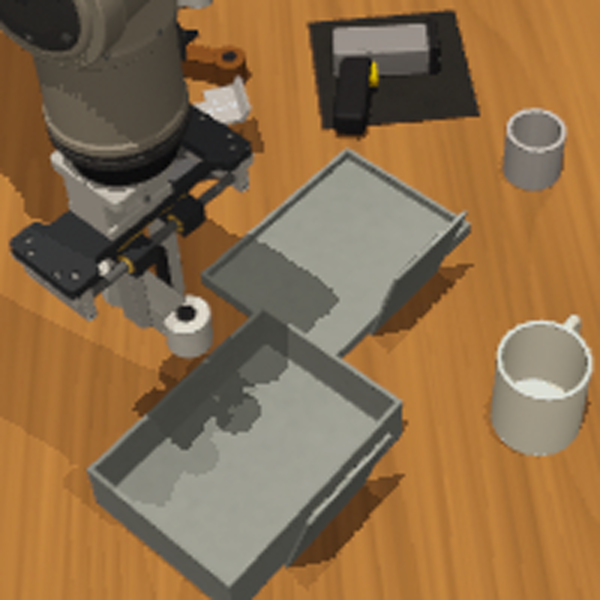

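```bash
python3 -c "
from h import *
c=cam('wrist')
D=np.array([onz(c,p,.055)[:2] for p in [(238,188),(427,187)]]);S=np.array([onz(c,p,.015)[:2] for p in [(430,103),(616,103),(584,231),(426,231)]])
for X in (D,S):
    print(X,np.linalg.norm(X[1]-X[0]),'yaw y',np.arctan2(*(X[1]-X[0])[::-1]))
    y=(X[1]-X[0])/np.linalg.norm(X[1]-X[0]);x=np.array([y[1],-y[0]]);print('centre',(X[0]+X[1])/2+.08*x, x,y)
print(S.mean(0))
"
```

```text
[[ 0.3386 -0.3531]
 [ 0.4873 -0.2056]] 0.20947000206136882 yaw y 0.7812148944248105
centre [ 0.4693 -0.3361] [ 0.7041 -0.7101] [0.7101 0.7041]
[[ 0.4302 -0.1348]
 [ 0.5839  0.0162]
 [ 0.6967 -0.0946]
 [ 0.549  -0.2393]] 0.21546700343664488 yaw y 0.7762533473063701
centre [ 0.5631 -0.1164] [ 0.7006 -0.7135] [0.7135 0.7006]
[ 0.5649 -0.1131]
```

```bash
python3 -c "
from h import *
plan([.428,-.381,.10],Rt(.777))"
```

```text
dist cm 12.14 rotvec [ 0.0004 -0.0001 -0.0002] n 3
[0.0001, -0.0, -0.0001, -2.38, -1.47, 2.93]
[0.0001, -0.0, -0.0001, -2.37, -1.47, 2.93]
[0.0001, -0.0, -0.0001, -2.37, -1.47, 2.92]
```

Call:
{"op": "send_rows", "data": {"steps": [[0, 0, 0, -2.4, -1.5, 2.9, 1.5], [0, 0, 0, -2.4, -1.5, 2.9, 1.5], [0, 0, 0, -2.35, -1.4, 2.9, 1.5], [0, 0, 0, 0, 0, 0, 1.5], [0, 0, 0, 0, 0, 0, 1.5]]}}

```text
time_s: 10.68
eef_pos: [0.4267, -0.3822, 0.0988]
orientation: [0.388, 0.922, -0.0, -0.002]
wrist_force: [-0.4, 0.7, -2.0]
opening: 0.0239
```

Call:
{"op": "send_rows", "data": {"steps": [[0, 0, 0, 0, 0, 2.5, 1.5], [0, 0, 0, 0, 0, 2.5, 1.5], [0, 0, 0, 0, 0, 2, 1.5], [0, 0, 0, 0, 0, 1.2, 1.5], [0, 0, 0, 0, 0, 0, 1.5]]}}

```text
time_s: 11.1
eef_pos: [0.4277, -0.3805, 0.0179]
orientation: [0.387, 0.922, 0.0, -0.001]
wrist_force: [-0.3, 0.8, -2.1]
opening: 0.0239
```

Call:
{"op": "send_rows", "data": {"steps": [[0, 0, 0, 0, 0, 0, 1.5], [0, 0, 0, 0, 0, 0, 1.5]]}}

```text
time_s: 11.27
eef_pos: [0.4287, -0.3824, 0.0204]
orientation: [0.387, 0.922, -0.0, 0.001]
wrist_force: [0.3, 0.7, -3.9]
opening: 0.0234
```

```bash
python3 -c "
from h import *
st()
c=cam('side');crop(c,200,150,400,350,3,'s8.png')"
```

```text
t 11.27 p [ 0.4287 -0.3824  0.0204] yawY 0.7754 zax [ 0.002 -0.001 -1.   ] open 0.0234 F [ 0.3  0.7 -3.9] q [ 0.23  0.55  0.5   2.   -0.4   0.69  1.76]
```

View pics/s8.png

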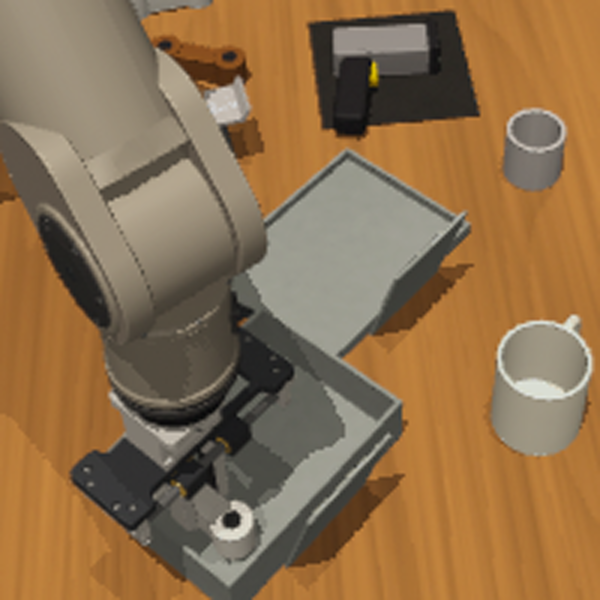

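Call:
{"op": "send_rows", "data": {"steps": [[0, 0, 0, 0, 0, 0.5, 1.5], [0, 0, 0, 0, 0, 0.2, 1.5], [0, 0, 0, 0, 0, 0, 1.5], [0, 0, 0, 0, 0, 0, 1.5]]}}

```text
time_s: 11.65
eef_pos: [0.4278, -0.3821, 0.0119]
orientation: [0.388, 0.922, -0.0, -0.0]
wrist_force: [1.4, 0.8, -1.8]
opening: 0.0239
```

```bash
python3 -c "
from h import *
st()"
```

```text
t 11.65 p [ 0.4278 -0.3821  0.0119] yawY 0.7748 zax [-0.  0. -1.] open 0.0239 F [ 1.4  0.8 -1.8] q [ 0.24  0.56  0.49  2.   -0.41  0.68  1.76]
```

Call:
{"op": "send_rows", "data": {"steps": [[0, 0, 0, 0, 0, 0.05, 1.5], [0, 0, 0, 0, 0, 0, 3.6], [0, 0, 0, 0, 0, 0, 3.6], [0, 0, 0, 0, 0, 0, 3.6], [0, 0, 0, 0, 0, 0, 3.6]]}}

```text
time_s: 12.07
eef_pos: [0.4279, -0.3822, 0.0115]
orientation: [0.388, 0.922, -0.0, 0.0]
wrist_force: [-0.5, 0.1, -0.0]
opening: 0.0356
```

Call:
{"op": "send_rows", "data": {"steps": [[0, 0, 0, 0, 0, -2, 3.6], [0, 0, 0, 0, 0, -4, 3.6], [0, 0, 0, 0, 0, -4, 3.6], [0, 0, 0, 0, 0, -4, 3.6], [0, 0, 0, 0, 0, -4, 3.6]]}}

```text
time_s: 12.48
eef_pos: [0.4273, -0.3821, 0.1933]
orientation: [0.388, 0.922, -0.0, -0.0]
wrist_force: [1.3, -0.7, 0.3]
opening: 0.0363
```

```bash
python3 -c "
from h import *
st()
c=cam('wrist');cv2.imwrite('pics/w9.png',c['img'])
c=cam('side');cv2.imwrite('pics/s9.png',c['img'])
plan([.44,.15,.22],Rt(1.65))"
```

```text
t 12.48 p [ 0.4273 -0.3821  0.1933] yawY 0.7744 zax [-0. -0. -1.] open 0.0363 F [ 1.3 -0.7  0.3] q [ 0.1   0.31  0.64  1.88 -0.22  1.02  1.61]
dist cm 53.48 rotvec [-0.0011  0.0088 -0.8756] n 14
[-0.0001, 0.0006, -0.0625, 2.68, 2.72, -0.18]
[-0.0001, 0.0006, -0.0625, 2.5, 2.88, -0.17]
[-0.0001, 0.0006, -0.0625, 2.31, 3.04, -0.17]
[-0.0001, 0.0006, -0.0625, 2.13, 3.17, -0.18]
[-0.0001, 0.0006, -0.0625, 1.92, 3.3, -0.17]
[-0.0001, 0.0006, -0.0625, 1.71, 3.41, -0.16]
[-0.0001, 0.0006, -0.0625, 1.49, 3.51, -0.17]
[-0.0001, 0.0006, -0.0625, 1.27, 3.6, -0.17]
[-0.0001, 0.0006, -0.0625, 1.05, 3.67, -0.16]
[-0.0001, 0.0006, -0.0625, 0.81, 3.73, -0.17]
[-0.0001, 0.0006, -0.0625, 0.58, 3.77, -0.16]
[-0.0001, 0.0006, -0.0625, 0.34, 3.8, -0.16]
[-0.0001, 0.0006, -0.0625, 0.11, 3.82, -0.16]
[-0.0001, 0.0006, -0.0625, -0.14, 3.81, -0.17]
```

View pics/w9.png

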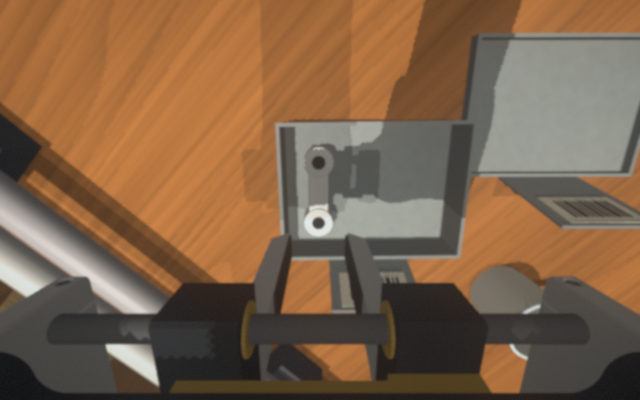

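View pics/s9.png

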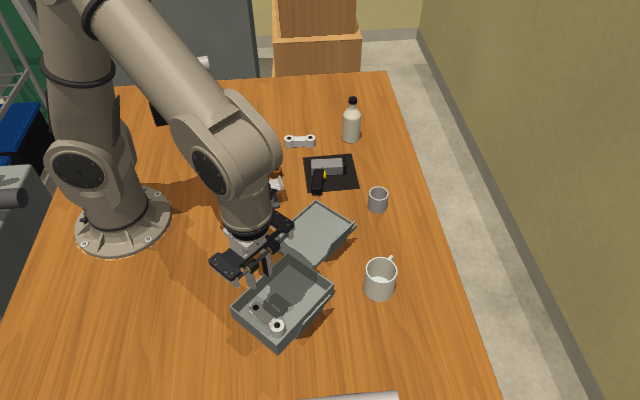

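L2 lies flat in the deep tray, with holes at wrist (318,162)/(318,222). Next I go to L3.

```bash
python3 -c "
from h import *
plan([.553,.275,.2],Rt(1.51),n=17)"
```

```text
dist cm 67.07 rotvec [-0.0005  0.0088 -0.7356] n 17
[-0.0, 0.0005, -0.0433, 2.27, 3.23, -0.03]
[-0.0, 0.0005, -0.0433, 2.12, 3.32, -0.02]
[-0.0, 0.0005, -0.0433, 1.98, 3.42, -0.02]
[-0.0, 0.0005, -0.0433, 1.82, 3.49, -0.03]
[-0.0, 0.0005, -0.0433, 1.68, 3.58, -0.02]
[-0.0, 0.0005, -0.0433, 1.52, 3.64, -0.02]
[-0.0, 0.0005, -0.0433, 1.36, 3.7, -0.02]
[-0.0, 0.0005, -0.0433, 1.2, 3.76, -0.02]
[-0.0, 0.0005, -0.0433, 1.03, 3.8, -0.02]
[-0.0, 0.0005, -0.0433, 0.87, 3.85, -0.02]
[-0.0, 0.0005, -0.0433, 0.7, 3.89, -0.01]
[-0.0, 0.0005, -0.0433, 0.54, 3.9, -0.02]
[-0.0, 0.0005, -0.0433, 0.36, 3.93, -0.02]
[-0.0, 0.0005, -0.0433, 0.19, 3.94, -0.02]
[-0.0, 0.0005, -0.0433, 0.02, 3.95, -0.01]
[-0.0, 0.0005, -0.0433, -0.15, 3.94, -0.02]
[-0.0, 0.0005, -0.0433, -0.32, 3.93, -0.02]
```

Call:
{"op": "send_rows", "data": {"steps": [[0, 0, -0.043, 2.27, 3.23, 0, 3.6], [0, 0, -0.043, 2.12, 3.32, 0, 3.6], [0, 0, -0.043, 1.98, 3.42, 0, 3.6], [0, 0, -0.043, 1.82, 3.49, 0, 3.6], [0, 0, -0.043, 1.68, 3.58, 0, 3.6]]}}

```text
time_s: 13.0
eef_pos: [0.4639, -0.1864, 0.1914]
orientation: [0.286, 0.958, 0.0, 0.0]
wrist_force: [-0.3, -1.0, -0.8]
opening: 0.0359
```

Call:
{"op": "send_rows", "data": {"steps": [[0, 0, -0.043, 1.52, 3.64, 0, 3.6], [0, 0, -0.043, 1.36, 3.7, 0, 3.6], [0, 0, -0.043, 1.2, 3.76, 0, 3.6], [0, 0, -0.043, 1.03, 3.8, 0, 3.6], [0, 0, -0.043, 0.87, 3.85, 0, 3.6]]}}

```text
time_s: 13.42
eef_pos: [0.5005, 0.0076, 0.1914]
orientation: [0.181, 0.983, 0.0, 0.0]
wrist_force: [0.9, -0.4, 0.7]
opening: 0.0359
```

Call:
{"op": "send_rows", "data": {"steps": [[0, 0, -0.043, 0.7, 3.89, 0, 5], [0, 0, -0.043, 0.54, 3.9, 0, 5], [0, 0, -0.043, 0.36, 3.93, 0, 5], [0, 0, -0.043, 0.19, 3.94, 0, 5], [0, 0, -0.043, 0.02, 3.95, 0, 5]]}}

```text
time_s: 13.83
eef_pos: [0.5373, 0.2014, 0.1912]
orientation: [0.074, 0.997, 0.0, -0.0]
wrist_force: [0.8, 0.4, 0.3]
opening: 0.0501
```

Call:
{"op": "send_rows", "data": {"steps": [[0, 0, -0.043, -0.15, 3.94, 0, 5], [0, 0, -0.043, -0.32, 3.93, 0, 5], [0, 0, 0, 0, 0, 0, 5], [0, 0, 0, 0, 0, 0, 5], [0, 0, 0, 0, 0, 0, 5]]}}

```text
time_s: 14.25
eef_pos: [0.5521, 0.2762, 0.1908]
orientation: [0.033, 0.999, -0.0, -0.0]
wrist_force: [-0.2, -0.6, -0.4]
opening: 0.0503
```

```bash
python3 -c "
from h import *
st()
c=cam('wrist');cv2.imwrite('pics/w10.png',c['img'])"
```

```text
t 14.25 p [0.5521 0.2762 0.1908] yawY 1.5054 zax [-0.001 -0.001 -1.   ] open 0.0503 F [-0.2 -0.6 -0.4] q [-0.71  0.35  0.19  1.76 -0.07  1.04  1.  ]
```

View pics/w10.png

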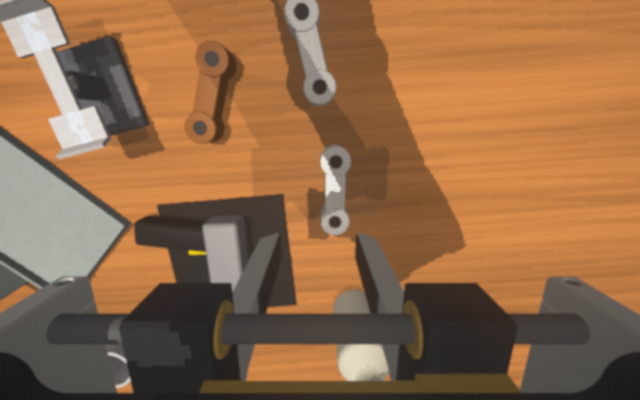

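Wrist view: L3's holes at (336,162)/(335,222), L1's at (301,12)/(319,87).

```bash
python3 -c "
from h import *
c=cam('wrist')
m=holes(c,(336,161.5),(335,221.5)); holes(c,(301,12),(319,87))
plan([.5535,m[1]-.0003,.0066],Rt(1.5708-.06),n=6)"
```

```text
mid [0.5533 0.2966 0.034 ] yaw -0.0667 len 0.0739
mid [0.3983 0.2779 0.034 ] yaw 0.1861 len 0.0736
dist cm 18.59 rotvec [-0.0005 -0.0001 -0.0069] n 6
[-0.0001, -0.0, -0.0012, 0.0, 0.35, 3.08]
[-0.0001, -0.0, -0.0012, 0.01, 0.35, 3.08]
[-0.0001, -0.0, -0.0012, -0.0, 0.35, 3.07]
[-0.0001, -0.0, -0.0012, 0.0, 0.35, 3.08]
[-0.0001, -0.0, -0.0012, 0.0, 0.35, 3.08]
[-0.0001, -0.0, -0.0012, 0.01, 0.35, 3.08]
```

Call:
{"op": "send_rows", "data": {"steps": [[0, 0, -0.003, 0, 0.7, 3.5, 5], [0, 0, -0.003, 0, 0.7, 3.5, 5], [0, 0, 0, 0, 0.7, 3.5, 5], [0, 0, 0, 0.02, 0, 3.5, 5], [0, 0, 0, 0, 0, 2.5, 5]]}}

```text
time_s: 14.77
eef_pos: [0.5525, 0.2965, 0.0239]
orientation: [0.03, 1.0, -0.001, -0.001]
wrist_force: [-0.0, -0.4, -0.5]
opening: 0.0496
```

Call:
{"op": "send_rows", "data": {"steps": [[0, 0, 0, 0, 0, 1.3, 5], [0, 0, 0, 0, 0, 0.65, 5], [0, 0, 0, 0, 0, 0, 5], [0, 0, 0, 0, 0, 0, 5], [0, 0, 0, 0, 0, 0, 5]]}}

```text
time_s: 15.18
eef_pos: [0.5544, 0.2982, 0.0086]
orientation: [0.03, 1.0, 0.001, 0.001]
wrist_force: [-0.7, 0.7, -0.3]
opening: 0.0496
```

```bash
python3 -c "
from h import *
st()
c=cam('wrist');crop(c,160,120,480,340,2,'w11.png')"
```

```text
t 15.18 p [0.5544 0.2982 0.0086] yawY 1.5114 zax [ 0.002  0.001 -1.   ] open 0.0496 F [-0.7  0.7 -0.3] q [-0.7   0.58  0.14  1.86 -0.12  0.7   1.02]
```

View pics/w11.png

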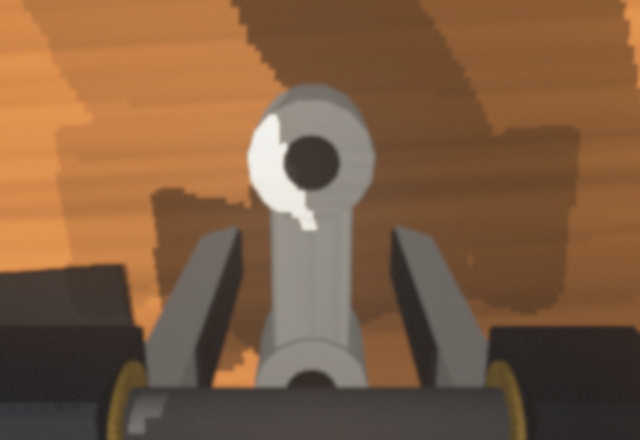

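Hole at about (316,201), centred. Closing and lifting.

Call:
{"op": "send_rows", "data": {"steps": [[0, 0, 0, 0, 0, 0.1, 1.5], [0, 0, 0, 0, 0, 0, 1.5], [0, 0, 0, 0, 0, 0, 1.5], [0, 0, 0, 0, 0, 0, 1.5], [0, 0, 0, 0, 0, 0, 1.5]], "squeeze": 40}}

```text
time_s: 15.65
eef_pos: [0.5534, 0.2979, 0.006]
orientation: [0.029, 1.0, -0.0, 0.0]
wrist_force: [-0.5, 0.3, 3.3]
opening: 0.0236
```

Call:
{"op": "send_rows", "data": {"steps": [[0, 0, 0, 0, 0, -2, 1.5], [0, 0, 0, 0, 0, -4, 1.5], [0, 0, 0, 0, 0, -4, 1.5], [0, 0, 0, 0, 0, -3, 1.5], [0, 0, 0, 0, 0, 0, 1.5]]}}

```text
time_s: 16.07
eef_pos: [0.556, 0.2993, 0.1421]
orientation: [0.03, 1.0, 0.002, 0.003]
wrist_force: [1.0, 1.1, -1.8]
opening: 0.0237
```

```bash
python3 -c "
from h import *
st()
plan([.4171,.031,.125],Rt(1.748),n=9)"
```

```text
t 16.07 p [0.556  0.2993 0.1421] yawY 1.5116 zax [ 0.007  0.005 -1.   ] open 0.0237 F [ 1.   1.1 -1.8] q [-0.73  0.42  0.17  1.78 -0.09  0.94  0.99]
dist cm 30.26 rotvec [ 0.0043  0.0069 -0.2364] n 9
[0.0005, 0.0008, -0.0263, 1.37, -3.07, 0.17]
[0.0005, 0.0008, -0.0263, 1.44, -3.03, 0.16]
[0.0005, 0.0008, -0.0263, 1.53, -2.99, 0.17]
[0.0005, 0.0008, -0.0263, 1.6, -2.95, 0.18]
[0.0005, 0.0008, -0.0263, 1.68, -2.91, 0.18]
[0.0005, 0.0008, -0.0263, 1.75, -2.86, 0.17]
[0.0005, 0.0008, -0.0263, 1.83, -2.82, 0.19]
[0.0005, 0.0008, -0.0263, 1.91, -2.76, 0.18]
[0.0005, 0.0008, -0.0263, 1.97, -2.72, 0.19]
```

Call:
{"op": "send_rows", "data": {"steps": [[0, 0, -0.026, 1.37, -3.07, 0, 1.5], [0, 0, -0.026, 1.44, -3.03, 0, 1.5], [0, 0, -0.026, 1.53, -2.99, 0, 1.5], [0, 0, -0.026, 1.6, -2.95, 0, 1.5], [0, 0, -0.026, 1.68, -2.91, 0, 1.5]]}}

```text
time_s: 16.48
eef_pos: [0.4747, 0.1474, 0.1352]
orientation: [-0.036, 0.999, -0.0, -0.0]
wrist_force: [1.7, -0.7, -3.6]
opening: 0.0236
```

Call:
{"op": "send_rows", "data": {"steps": [[0, 0, -0.026, 1.75, -2.86, 0, 1.5], [0, 0, -0.026, 1.83, -2.82, 0, 1.5], [0, 0, -0.026, 1.91, -2.76, 0, 1.5], [0, 0, -0.028, 1.97, -2.72, 0, 1.5], [0, 0, 0, 0, 0, 0, 1.5]]}}

```text
time_s: 16.9
eef_pos: [0.4106, 0.0247, 0.1351]
orientation: [-0.087, 0.996, -0.0, -0.001]
wrist_force: [-0.3, -0.6, -3.4]
opening: 0.0237
```

Call:
{"op": "send_rows", "data": {"steps": [[0, 0, 0, 0, 0, 1, 1.5], [0, 0, 0, 0, 0, 1, 1.5], [0, 0, 0, 0, 0, 1, 1.5], [0, 0, 0, 0, 0, 0, 1.5], [0, 0, 0, 0, 0, 0, 1.5]]}}

```text
time_s: 17.32
eef_pos: [0.4136, 0.0295, 0.1054]
orientation: [-0.088, 0.996, -0.0, -0.001]
wrist_force: [0.5, 0.1, -3.5]
opening: 0.0237
```

```bash
python3 -c "
from h import *
st()
c=cam('wrist')
crop(c,160,120,480,340,2,'w12.png')
plan([.4171,.031,.0772],Rt(1.748),n=1)"
```

```text
t 17.32 p [0.4136 0.0295 0.1054] yawY 1.7478 zax [-0.002 -0.001 -1.   ] open 0.0237 F [ 0.5  0.1 -3.5] q [-0.45  0.13  0.24  2.27 -0.05  0.74  1.57]
dist cm 2.89 rotvec [-0.0002 -0.0006 -0.0001] n 1
[-0.0002, -0.0006, -0.0001, -0.33, 0.09, 2.87]
```

View pics/w12.png

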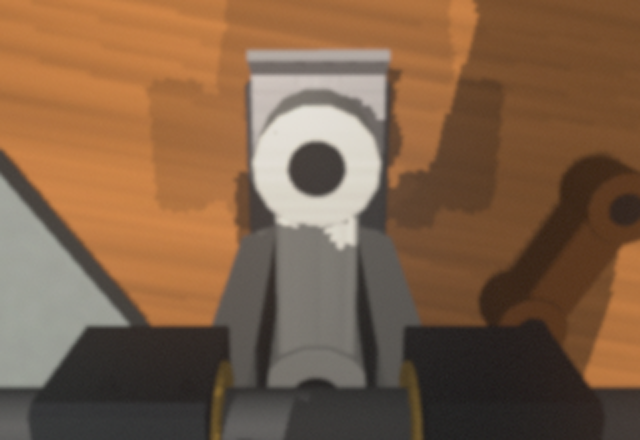

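Call:
{"op": "send_rows", "data": {"steps": [[0, 0, 0, -0.33, 0.09, 0.6, 1.5], [0, 0, 0, 0, 0, 0.8, 1.5], [0, 0, 0, 0, 0, 0.7, 1.5], [0, 0, 0, 0, 0, 0.4, 1.5], [0, 0, 0, 0, 0, 0.3, 1.5]]}}

```text
time_s: 17.78
eef_pos: [0.4168, 0.031, 0.077]
orientation: [-0.088, 0.996, -0.0, -0.001]
wrist_force: [-0.3, 0.2, -3.0]
opening: 0.0234
```

Call:
{"op": "send_rows", "data": {"steps": [[0, 0, 0, 0, 0, 0, 1.5], [0, 0, 0, 0, 0, 0, 1.5], [0, 0, 0, 0, 0, 0, 1.5]]}}

```text
time_s: 18.03
eef_pos: [0.4174, 0.0311, 0.078]
orientation: [-0.088, 0.996, -0.0, 0.0]
wrist_force: [0.2, 0.7, -2.4]
opening: 0.0238
```

Call:
{"op": "send_rows", "data": {"steps": [[0, 0, 0, 0, 0, 0.12, 1.5], [0, 0, 0, 0, 0, 0, 1.5], [0, 0, 0, 0, 0, 0, 3.6], [0, 0, 0, 0, 0, 0, 3.6], [0, 0, 0, 0, 0, 0, 3.6]]}}

```text
time_s: 18.45
eef_pos: [0.4174, 0.0311, 0.0768]
orientation: [-0.088, 0.996, 0.0, 0.0]
wrist_force: [1.3, 0.2, -0.2]
opening: 0.0358
```

Call:
{"op": "send_rows", "data": {"steps": [[0, 0, 0, 0, 0, 0, 5], [0, 0, 0, 0, 0, -2, 5], [0, 0, 0, 0, 0, -3, 5], [0, 0, 0, 0, 0, -3, 5], [0, 0, 0, 0, 0, 0, 5]]}}

```text
time_s: 18.87
eef_pos: [0.4196, 0.0315, 0.1611]
orientation: [-0.088, 0.996, 0.001, 0.003]
wrist_force: [1.1, 0.4, 0.3]
opening: 0.05
```

Call:
{"op": "send_rows", "data": {"steps": [[0, 0, 0, 0, 0, 0, 5], [0, 0, 0, 0, 0, 0, 5], [0, 0, 0, 0, 0, 0, 5], [0, 0, 0, 0, 0, 0, 5], [0, 0, 0, 0, 0, 0, 5]]}}

```text
time_s: 19.28
eef_pos: [0.4168, 0.031, 0.1559]
orientation: [-0.088, 0.996, -0.0, -0.001]
wrist_force: [-0.3, -0.3, 0.6]
opening: 0.0499
```

```bash
python3 -c "
from h import *
st()
c=cam('wrist');cv2.imwrite('pics/w13.png',c['img'])
c=cam('side'); crop(c,200,100,360,220,4,'s13.png')
c=cam('scene'); crop(c,250,140,410,240,4,'c13.png')"
```

```text
t 19.28 p [0.4168 0.031  0.1559] yawY 1.7479 zax [-0.002 -0.001 -1.   ] open 0.0499 F [-0.3 -0.3  0.6] q [-0.46  0.05  0.24  2.22 -0.02  0.88  1.54]
```

View pics/s13.png

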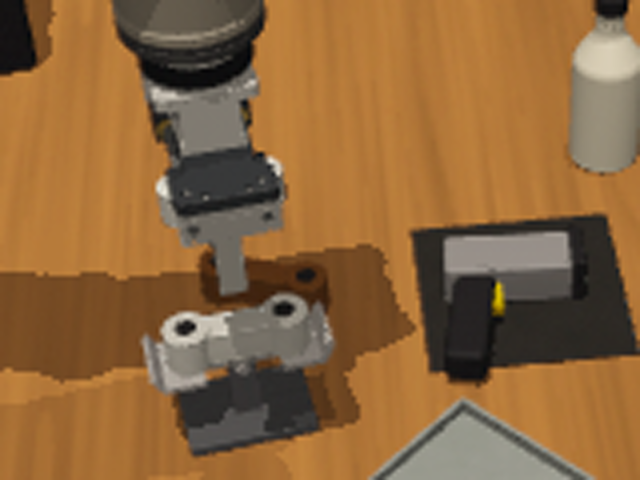

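View pics/c13.png

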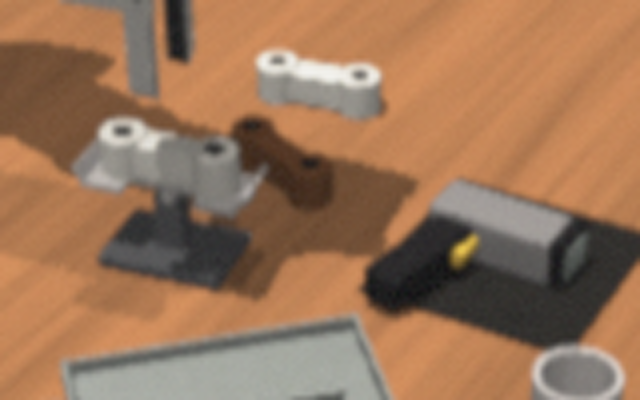

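View pics/w13.png

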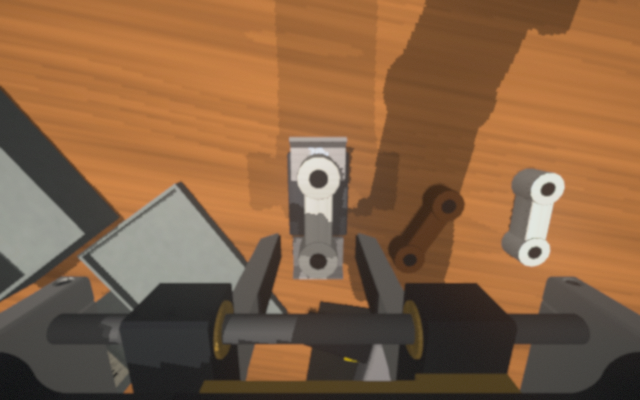

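L3 stays level: its holes at side (185,327)/(284,309) match the level prediction of (184,328)/(283,309). It is sound, so it goes to the shallow tray.

Call:
{"op": "send_rows", "data": {"steps": [[0, 0, 0, 0, 0, 3, 5], [0, 0, 0, 0, 0, 2.5, 4.5], [0, 0, 0, 0, 0, 1.5, 4], [0, 0, 0, 0, 0, 0.9, 3.8], [0, 0, 0, 0, 0, 0, 3.8]]}}

```text
time_s: 19.85
eef_pos: [0.4163, 0.0308, 0.0762]
orientation: [-0.088, 0.996, -0.0, -0.001]
wrist_force: [-0.2, -0.3, -0.4]
opening: 0.0382
```

```bash
python3 -c "
from h import *
st()
c=cam('wrist')
crop(c,160,120,480,340,2,'w14.png')"
```

```text
t 19.85 p [0.4163 0.0308 0.0762] yawY 1.748 zax [-0.003 -0.001 -1.   ] open 0.0382 F [-0.2 -0.3 -0.4] q [-0.44  0.19  0.24  2.29 -0.07  0.67  1.6 ]
```

View pics/w14.png

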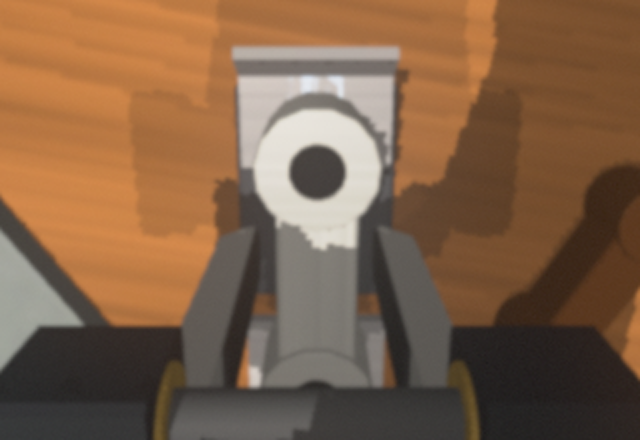

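The link is still level and central. Gripping and lifting.

Call:
{"op": "send_rows", "data": {"steps": [[0, 0, 0, 0, 0, 0, 1.5], [0, 0, 0, 0, 0, 0, 1.5], [0, 0, 0, 0, 0, 0, 1.5], [0, 0, 0, 0, 0, 0, 1.5]], "squeeze": 40}}

```text
time_s: 20.23
eef_pos: [0.4179, 0.0313, 0.0785]
orientation: [-0.088, 0.996, 0.0, 0.001]
wrist_force: [-0.8, -1.1, 9.0]
opening: 0.0238
```

Call:
{"op": "send_rows", "data": {"steps": [[0, 0, 0, 0, 0, -1.5, 1.5], [0, 0, 0, 0, 0, -3, 1.5], [0, 0, 0, 0, 0, -3, 1.5], [0, 0, 0, 0, 0, -1.5, 1.5], [0, 0, 0, 0, 0, 0, 1.5]]}}

```text
time_s: 20.65
eef_pos: [0.4189, 0.0315, 0.1708]
orientation: [-0.088, 0.996, 0.001, 0.003]
wrist_force: [0.6, 0.1, -2.2]
opening: 0.0237
```

```bash
python3 -c "
from h import *
st()
plan([.598,-.0844,.14],Rt(.777),n=9)"
```

```text
t 20.65 p [0.4189 0.0315 0.1708] yawY 1.7478 zax [ 0.005  0.002 -1.   ] open 0.0237 F [ 0.6  0.1 -2.2] q [-0.47  0.03  0.25  2.2  -0.01  0.91  1.53]
dist cm 21.55 rotvec [0.0035 0.0044 0.9708] n 9
[0.0004, 0.0005, 0.1079, -1.73, -1.62, 0.35]
[0.0004, 0.0005, 0.1079, -1.89, -1.42, 0.35]
[0.0004, 0.0005, 0.1079, -2.04, -1.21, 0.35]
[0.0004, 0.0005, 0.1079, -2.16, -0.98, 0.35]
[0.0004, 0.0005, 0.1079, -2.25, -0.75, 0.35]
[0.0004, 0.0005, 0.1079, -2.31, -0.5, 0.34]
[0.0004, 0.0005, 0.1079, -2.36, -0.24, 0.35]
[0.0004, 0.0005, 0.1079, -2.37, 0.01, 0.35]
[0.0004, 0.0005, 0.1079, -2.36, 0.26, 0.34]
```

Call:
{"op": "send_rows", "data": {"steps": [[0, 0, 0.108, -1.73, -1.62, 0, 1.5], [0, 0, 0.108, -1.89, -1.42, 0, 1.5], [0, 0, 0.108, -2.04, -1.21, 0.35, 1.5], [0, 0, 0.108, -2.16, -0.98, 0.35, 1.5], [0, 0, 0.108, -2.25, -0.75, 0.35, 1.5]]}}

```text
time_s: 21.07
eef_pos: [0.5171, -0.0341, 0.156]
orientation: [0.183, 0.983, -0.0, -0.0]
wrist_force: [-0.7, 0.5, -3.2]
opening: 0.0241
```

Call:
{"op": "send_rows", "data": {"steps": [[0, 0, 0.108, -2.31, -0.5, 0.35, 1.5], [0, 0, 0.108, -2.36, -0.24, 0.35, 1.5], [0, 0, 0.108, -2.37, 0.01, 0.35, 1.5], [0, 0, 0.107, -2.36, 0.26, 0.35, 1.5], [0, 0, 0, 0, 0, 0, 1.5]]}}

```text
time_s: 21.48
eef_pos: [0.5982, -0.0873, 0.1412]
orientation: [0.391, 0.921, -0.001, 0.0]
wrist_force: [-1.2, -0.2, -2.9]
opening: 0.0238
```

Call:
{"op": "send_rows", "data": {"steps": [[0, 0, 0, 0, 0, 0, 1.5], [0, 0, 0, 0, 0, 0, 1.5], [0, 0, 0, 0, 0, 0, 1.5]]}}

```text
time_s: 21.73
eef_pos: [0.5955, -0.0844, 0.1427]
orientation: [0.386, 0.923, -0.0, -0.0]
wrist_force: [-1.1, -0.2, -2.3]
opening: 0.0235
```

```bash
python3 -c "
from h import *
st()
c=cam('wrist');cv2.imwrite('pics/w15.png',c['img'])
plan([.598,-.0844,.025],Rt(.777),n=4)"
```

```text
t 21.73 p [ 0.5955 -0.0844  0.1427] yawY 0.7784 zax [-0.001  0.    -1.   ] open 0.0235 F [-1.1 -0.2 -2.3] q [-0.32  0.4   0.46  1.86 -0.22  0.94  1.01]
dist cm 11.8 rotvec [ 0.     -0.0005  0.0013] n 4
[0.0, -0.0001, 0.0003, -0.04, 0.04, 2.95]
[0.0, -0.0001, 0.0003, -0.05, 0.04, 2.95]
[0.0, -0.0001, 0.0003, -0.04, 0.04, 2.95]
[0.0, -0.0001, 0.0003, -0.05, 0.04, 2.95]
```

View pics/w15.png

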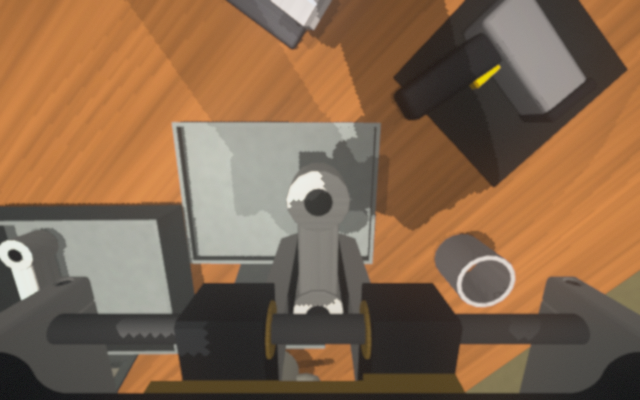

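```bash
python3 -c "
from h import *
c=cam('wrist')
X=np.array([onz(c,p,.015)[:2] for p in [(173,123),(380,124),(372,263),(195,263)]]);print(X,X.mean(0),np.linalg.norm(X[1]-X[0]),np.linalg.norm(X[2]-X[1]))
ce=X.mean(0);a=.777;x=np.array([np.sin(a),-np.cos(a)]);y=np.array([np.cos(a),np.sin(a)])
print((np.array([.598,-.0844])-ce)@x,(np.array([.598,-.0844])-ce)@y)
"
```

```text
[[ 0.4333 -0.1313]
 [ 0.5855  0.0171]
 [ 0.6959 -0.0952]
 [ 0.5473 -0.2412]] [ 0.5655 -0.1126] 0.21257447380538463 0.15749409203229645
0.0026414507225042652 0.042974624225501405
```

Call:
{"op": "send_rows", "data": {"steps": [[0, 0, 0, -0.09, 0.08, 3, 1.5], [0, 0, 0, -0.09, 0.08, 3, 1.5], [0, 0, 0, 0, 0, 3, 1.5], [0, 0, 0, 0, 0, 2, 1.5], [0, 0, 0, 0, 0, 1, 1.5]]}}

```text
time_s: 22.25
eef_pos: [0.5971, -0.0844, 0.0208]
orientation: [0.386, 0.922, -0.0, -0.001]
wrist_force: [-1.0, -0.4, -3.0]
opening: 0.0238
```

Call:
{"op": "send_rows", "data": {"steps": [[0, 0, 0, 0, 0, 0.5, 1.5], [0, 0, 0, 0, 0, 0.3, 1.5], [0, 0, 0, 0, 0, 0, 1.5], [0, 0, 0, 0, 0, 0, 1.5], [0, 0, 0, 0, 0, 0, 1.5]]}}

```text
time_s: 22.67
eef_pos: [0.5994, -0.085, 0.0163]
orientation: [0.387, 0.922, 0.0, 0.001]
wrist_force: [-0.8, 0.2, -2.6]
opening: 0.024
```

Call:
{"op": "send_rows", "data": {"steps": [[0, 0, 0, 0, 0, 0.3, 1.5], [0, 0, 0, 0, 0, 0.1, 1.5], [0, 0, 0, 0, 0, 0, 1.5], [0, 0, 0, 0, 0, 0, 1.5]]}}

```text
time_s: 23.0
eef_pos: [0.5994, -0.085, 0.0125]
orientation: [0.387, 0.922, 0.001, 0.001]
wrist_force: [-5.1, 0.6, 18.1]
opening: 0.0235
```

Call:
{"op": "send_rows", "data": {"steps": [[0, 0, 0, 0, 0, -0.1, 1.5], [0, 0, 0, 0, 0, 0, 3.6], [0, 0, 0, 0, 0, 0, 3.6], [0, 0, 0, 0, 0, 0, 3.6], [0, 0, 0, 0, 0, 0, 3.6]]}}

```text
time_s: 23.42
eef_pos: [0.5987, -0.0851, 0.0121]
orientation: [0.387, 0.922, -0.0, 0.0]
wrist_force: [-0.7, 1.0, -0.5]
opening: 0.0359
```

Call:
{"op": "send_rows", "data": {"steps": [[0, 0, 0, 0, 0, -2, 4], [0, 0, 0, 0, 0, -4, 5], [0, 0, 0, 0, 0, -4, 5], [0, 0, 0, 0, 0, -4, 5], [0, 0, 0, 0, 0, -4, 5]]}}

```text
time_s: 23.83
eef_pos: [0.5982, -0.0852, 0.194]
orientation: [0.387, 0.922, -0.0, -0.0]
wrist_force: [0.5, 0.2, -0.3]
opening: 0.0501
```

```bash
python3 -c "
from h import *
st()
c=cam('wrist');cv2.imwrite('pics/w16.png',c['img'])
c=cam('side');cv2.imwrite('pics/s16.png',c['img'])
plan([.415,.265,.19],Rt(1.76))"
```

```text
t 23.83 p [ 0.5982 -0.0852  0.194 ] yawY 0.7766 zax [-0. -0. -1.] open 0.0501 F [ 0.5  0.2 -0.3] q [-0.35  0.35  0.49  1.8  -0.19  1.04  0.98]
dist cm 39.73 rotvec [ 0.0032  0.0086 -0.9836] n 10
[0.0003, 0.0009, -0.0984, 3.81, 1.13, 0.07]
[0.0003, 0.0009, -0.0984, 3.68, 1.49, 0.07]
[0.0003, 0.0009, -0.0984, 3.52, 1.85, 0.08]
[0.0003, 0.0009, -0.0984, 3.31, 2.19, 0.07]
[0.0003, 0.0009, -0.0984, 3.09, 2.5, 0.08]
[0.0003, 0.0009, -0.0984, 2.83, 2.79, 0.09]
[0.0003, 0.0009, -0.0984, 2.54, 3.06, 0.08]
[0.0003, 0.0009, -0.0984, 2.22, 3.29, 0.08]
[0.0003, 0.0009, -0.0984, 1.89, 3.49, 0.09]
[0.0003, 0.0009, -0.0984, 1.54, 3.66, 0.08]
```

View pics/w16.png

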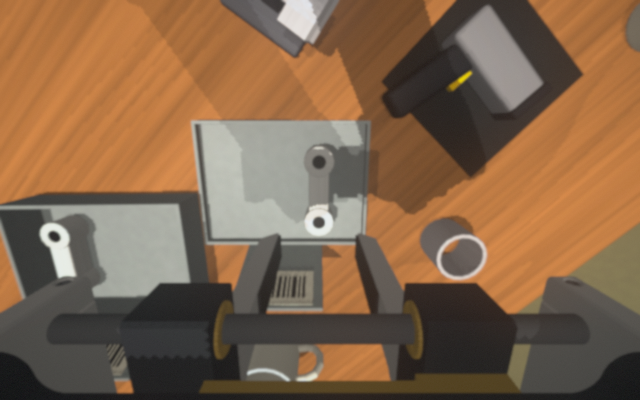

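View pics/s16.png

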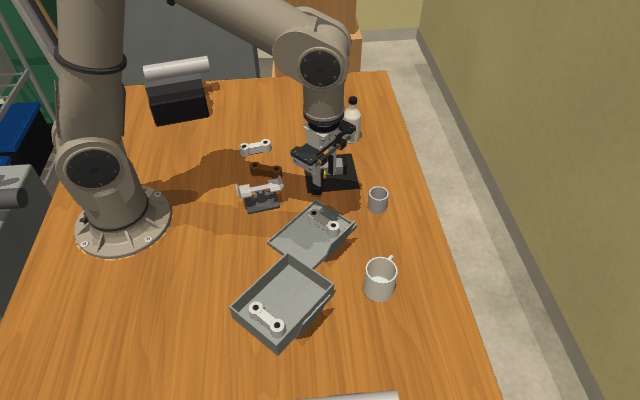

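L3 is flat in the shallow tray, holes at (319,162)/(319,222). Going to L1.

Call:
{"op": "send_rows", "data": {"steps": [[0, 0, -0.098, 3.81, 1.13, 0, 5], [0, 0, -0.098, 3.68, 1.49, 0, 5], [0, 0, -0.098, 3.52, 1.85, 0, 5], [0, 0, -0.098, 3.31, 2.19, 0, 5], [0, 0, -0.098, 3.09, 2.5, 0, 5]]}}

```text
time_s: 24.35
eef_pos: [0.5041, 0.0917, 0.192]
orientation: [0.149, 0.989, -0.0, 0.0]
wrist_force: [0.4, 0.8, 0.6]
opening: 0.0499
```

Call:
{"op": "send_rows", "data": {"steps": [[0, 0, -0.098, 2.83, 2.79, 0, 5], [0, 0, -0.098, 2.54, 3.06, 0, 5], [0, 0, -0.098, 2.22, 3.29, 0, 5], [0, 0, -0.098, 1.89, 3.49, 0, 5], [0, 0, -0.098, 1.54, 3.66, 0, 5]]}}

```text
time_s: 24.77
eef_pos: [0.4112, 0.2673, 0.1921]
orientation: [-0.095, 0.995, 0.0, 0.0]
wrist_force: [1.5, 0.4, -1.0]
opening: 0.05
```

Call:
{"op": "send_rows", "data": {"steps": [[0, 0, 0, 0, 0, 0, 5], [0, 0, 0, 0, 0, 0, 5], [0, 0, 0, 0, 0, 0, 5], [0, 0, 0, 0, 0, 0, 5]]}}

```text
time_s: 25.1
eef_pos: [0.413, 0.2648, 0.192]
orientation: [-0.092, 0.996, -0.0, -0.0]
wrist_force: [-0.2, 0.4, -0.1]
opening: 0.0501
```

```bash
python3 -c "
from h import *
st()
c=cam('wrist');cv2.imwrite('pics/w17.png',c['img'])"
```

```text
t 25.1 p [0.413  0.2648 0.192 ] yawY 1.7546 zax [-0. -0. -1.] open 0.0501 F [-0.2  0.4 -0.1] q [-0.81  0.14  0.12  2.03 -0.02  0.98  1.07]
```

View pics/w17.png

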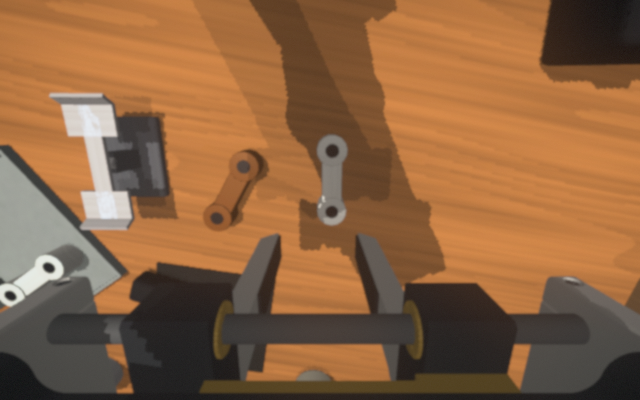

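L1's holes are at (332,150)/(332,212). The brown decoy, at (243,166)/(217,218), is clear of the fingers.

```bash
python3 -c "
from h import *
c=cam('wrist')
m=holes(c,(332,150.5),(332,211.5))
plan([m[0]+.0003,m[1]-.0003,.0066],Rt(1.5708+.186),n=6)"
```

```text
mid [0.3973 0.2789 0.034 ] yaw 0.1963 len 0.0738
dist cm 18.66 rotvec [-0.0003 -0.0001 -0.0023] n 6
[-0.0, -0.0, -0.0004, 0.21, 0.27, 3.09]
[-0.0, -0.0, -0.0004, 0.21, 0.28, 3.09]
[-0.0, -0.0, -0.0004, 0.21, 0.27, 3.09]
[-0.0, -0.0, -0.0004, 0.22, 0.28, 3.09]
[-0.0, -0.0, -0.0004, 0.21, 0.27, 3.09]
[-0.0, -0.0, -0.0004, 0.21, 0.27, 3.09]
```

Call:
{"op": "send_rows", "data": {"steps": [[0, 0, -0.005, 0.4, 0.55, 3.5, 5], [0, 0, 0, 0.4, 0.55, 3.5, 5], [0, 0, 0, 0.4, 0.5, 3.5, 5], [0, 0, 0, 0, 0, 3.5, 5], [0, 0, 0, 0, 0, 2.5, 5]]}}

```text
time_s: 25.62
eef_pos: [0.3972, 0.2782, 0.0248]
orientation: [-0.095, 0.995, -0.001, -0.001]
wrist_force: [0.8, 0.4, 0.0]
opening: 0.05
```

Call:
{"op": "send_rows", "data": {"steps": [[0, 0, 0, 0, 0, 1.3, 5], [0, 0, 0, 0, 0, 0.7, 5], [0, 0, 0, 0, 0, 0, 5], [0, 0, 0, 0, 0, 0, 5], [0, 0, 0, 0, 0, 0, 5]]}}

```text
time_s: 26.03
eef_pos: [0.3985, 0.2796, 0.0082]
orientation: [-0.095, 0.995, 0.0, 0.001]
wrist_force: [0.1, -0.0, 0.4]
opening: 0.05
```

```bash
python3 -c "
from h import *
st()
c=cam('wrist');crop(c,160,120,480,340,2,'w18.png')"
```

```text
t 26.03 p [0.3985 0.2796 0.0082] yawY 1.7613 zax [ 0.001  0.001 -1.   ] open 0.05 F [ 0.1 -0.   0.4] q [-0.81  0.41  0.08  2.18 -0.06  0.55  1.08]
```

View pics/w18.png

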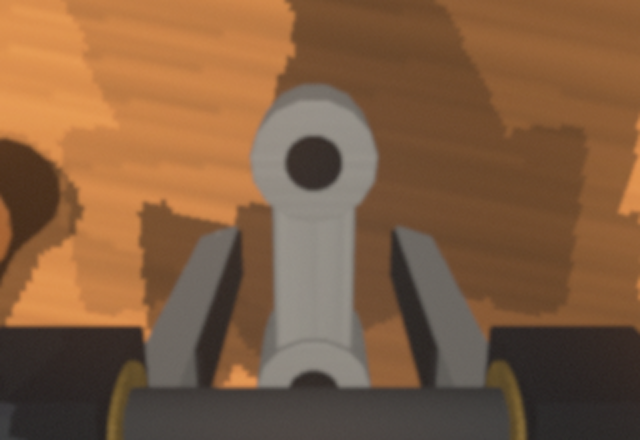

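L1 is centred, hole at about (316.5,201). Closing and lifting.

Call:
{"op": "send_rows", "data": {"steps": [[0, 0, 0, 0, 0, 0.1, 1.5], [0, 0, 0, 0, 0, 0, 1.5], [0, 0, 0, 0, 0, 0, 1.5], [0, 0, 0, 0, 0, 0, 1.5], [0, 0, 0, 0, 0, 0, 1.5]], "squeeze": 40}}

```text
time_s: 26.5
eef_pos: [0.3978, 0.2794, 0.0063]
orientation: [-0.095, 0.995, 0.0, 0.0]
wrist_force: [-1.3, -1.9, 4.0]
opening: 0.0235
```

Call:
{"op": "send_rows", "data": {"steps": [[0, 0, 0, 0, 0, -2, 1.5], [0, 0, 0, 0, 0, -4, 1.5], [0, 0, 0, 0, 0, -4, 1.5], [0, 0, 0, 0, 0, -3, 1.5], [0, 0, 0, 0, 0, 0, 1.5]]}}

```text
time_s: 26.92
eef_pos: [0.3998, 0.2811, 0.1414]
orientation: [-0.095, 0.995, 0.002, 0.003]
wrist_force: [1.3, 0.9, -3.0]
opening: 0.0236
```

```bash
python3 -c "
from h import *
st()
plan([.4171,.031,.13],Rt(1.748),n=7,start=(np.array([.398,.279,.136]),Rt(1.761)))"
```

```text
t 26.92 p [0.3998 0.2811 0.1414] yawY 1.7616 zax [ 0.005  0.005 -1.   ] open 0.0236 F [ 1.3  0.9 -3. ] q [-0.84  0.19  0.11  2.09 -0.03  0.85  1.05]
dist cm 24.88 rotvec [0.    0.    0.013] n 7
[0.0, 0.0, 0.0019, 0.4, -3.53, 0.09]
[0.0, 0.0, 0.0019, 0.4, -3.53, 0.08]
[0.0, 0.0, 0.0019, 0.39, -3.53, 0.09]
[0.0, 0.0, 0.0019, 0.38, -3.54, 0.08]
[0.0, 0.0, 0.0019, 0.37, -3.53, 0.09]
[0.0, 0.0, 0.0019, 0.37, -3.53, 0.08]
[0.0, 0.0, 0.0019, 0.36, -3.54, 0.09]
```

Call:
{"op": "send_rows", "data": {"steps": [[0, 0, 0.002, 0.4, -3.53, 0, 1.5], [0, 0, 0.002, 0.4, -3.53, 0, 1.5], [0, 0, 0.002, 0.39, -3.53, 0, 1.5], [0, 0, 0.002, 0.38, -3.54, 0, 1.5], [0, 0, 0.002, 0.37, -3.53, 0, 1.5]]}}

```text
time_s: 27.33
eef_pos: [0.4108, 0.1005, 0.1355]
orientation: [-0.091, 0.996, -0.0, -0.0]
wrist_force: [1.8, -0.0, -3.3]
opening: 0.0235
```

Call:
{"op": "send_rows", "data": {"steps": [[0, 0, 0.002, 0.37, -3.53, 0, 1.5], [0, 0, 0.002, 0.36, -3.54, 0, 1.5], [0, 0, 0, 0, 0, 0, 1.5], [0, 0, 0, 0, 0, 1, 1.5], [0, 0, 0, 0, 0, 1, 1.5]]}}

```text
time_s: 27.75
eef_pos: [0.417, 0.0307, 0.1156]
orientation: [-0.088, 0.996, 0.0, 0.0]
wrist_force: [-0.1, 0.0, -3.1]
opening: 0.0237
```

Call:
{"op": "send_rows", "data": {"steps": [[0, 0, 0, 0, 0, 1, 1.5], [0, 0, 0, 0, 0, 0, 1.5], [0, 0, 0, 0, 0, 0, 1.5], [0, 0, 0, 0, 0, 0, 1.5]]}}

```text
time_s: 28.08
eef_pos: [0.4169, 0.0313, 0.1062]
orientation: [-0.088, 0.996, -0.0, -0.0]
wrist_force: [-0.5, 0.5, -3.5]
opening: 0.0237
```

```bash
python3 -c "
from h import *
st()
c=cam('wrist')
crop(c,160,120,480,340,2,'w19.png')
plan([.4171,.031,.0772],Rt(1.748),n=1)"
```

```text
t 28.08 p [0.4169 0.0313 0.1062] yawY 1.748 zax [-0. -0. -1.] open 0.0237 F [-0.5  0.5 -3.5] q [-0.51  0.14  0.3   2.27 -0.06  0.74  1.58]
dist cm 2.92 rotvec [-0.      0.0002  0.    ] n 1
[-0.0, 0.0002, 0.0, 0.01, -0.04, 2.92]
```

View pics/w19.png

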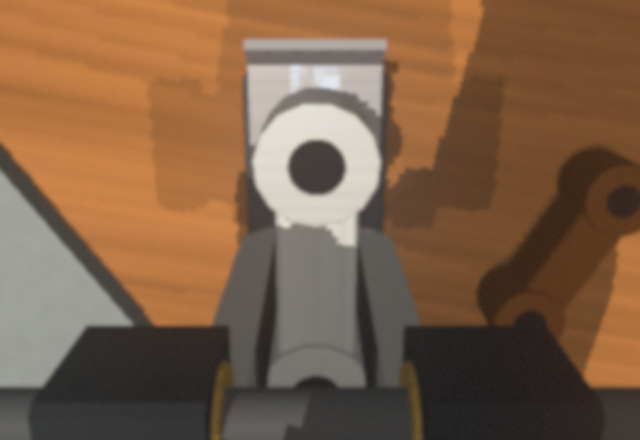

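Aligned, hole at about (318,203). Lowering and releasing.

Call:
{"op": "send_rows", "data": {"steps": [[0, 0, 0, 0, 0, 0.9, 1.5], [0, 0, 0, 0, 0, 0.9, 1.5], [0, 0, 0, 0, 0, 0.7, 1.5], [0, 0, 0, 0, 0, 0.35, 1.5], [0, 0, 0, 0, 0, 0, 1.5]]}}

```text
time_s: 28.55
eef_pos: [0.4165, 0.0312, 0.0767]
orientation: [-0.088, 0.996, -0.0, -0.001]
wrist_force: [0.3, 0.7, -2.5]
opening: 0.0239
```

Call:
{"op": "send_rows", "data": {"steps": [[0, 0, 0, 0, 0, 0.1, 1.5], [0, 0, 0, 0, 0, 0, 1.5], [0, 0, 0, 0, 0, 0, 3.6], [0, 0, 0, 0, 0, 0, 3.6], [0, 0, 0, 0, 0, 0, 3.6]]}}

```text
time_s: 28.97
eef_pos: [0.4172, 0.0314, 0.0768]
orientation: [-0.088, 0.996, 0.0, 0.0]
wrist_force: [0.6, 0.2, 0.3]
opening: 0.0356
```

Call:
{"op": "send_rows", "data": {"steps": [[0, 0, 0, 0, 0, 0, 5], [0, 0, 0, 0, 0, -2, 5], [0, 0, 0, 0, 0, -3, 5], [0, 0, 0, 0, 0, -3, 5], [0, 0, 0, 0, 0, 0, 5]]}}

```text
time_s: 29.38
eef_pos: [0.4194, 0.0317, 0.1612]
orientation: [-0.088, 0.996, 0.001, 0.003]
wrist_force: [1.5, -0.0, 1.0]
opening: 0.0501
```

Call:
{"op": "send_rows", "data": {"steps": [[0, 0, 0, 0, 0, 0, 5], [0, 0, 0, 0, 0, 0, 5], [0, 0, 0, 0, 0, 0, 5], [0, 0, 0, 0, 0, 0, 5], [0, 0, 0, 0, 0, 0, 5]]}}

```text
time_s: 29.8
eef_pos: [0.4166, 0.0312, 0.1559]
orientation: [-0.088, 0.996, -0.0, -0.001]
wrist_force: [0.2, 0.0, 0.3]
opening: 0.0503
```

```bash
python3 -c "
from h import *
st()
c=cam('wrist');cv2.imwrite('pics/w20.png',c['img'])
c=cam('side'); crop(c,200,100,360,220,4,'s20.png')
c=cam('scene'); crop(c,250,140,410,240,4,'c20.png')"
```

```text
t 29.8 p [0.4166 0.0312 0.1559] yawY 1.7478 zax [-0.001 -0.001 -1.   ] open 0.0503 F [0.2 0.  0.3] q [-0.52  0.05  0.31  2.22 -0.02  0.87  1.54]
```

View pics/s20.png

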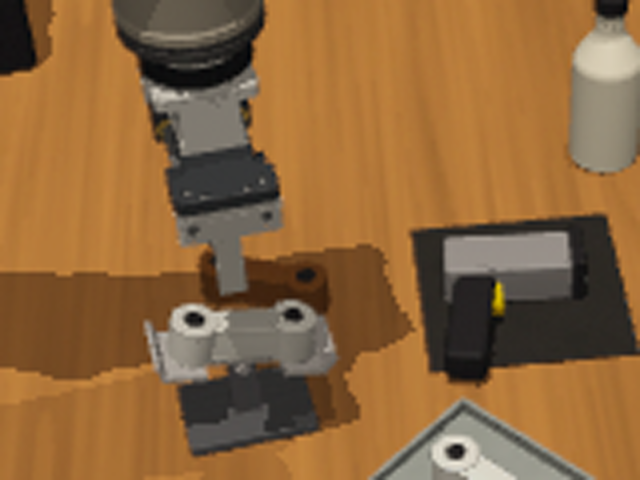

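View pics/c20.png

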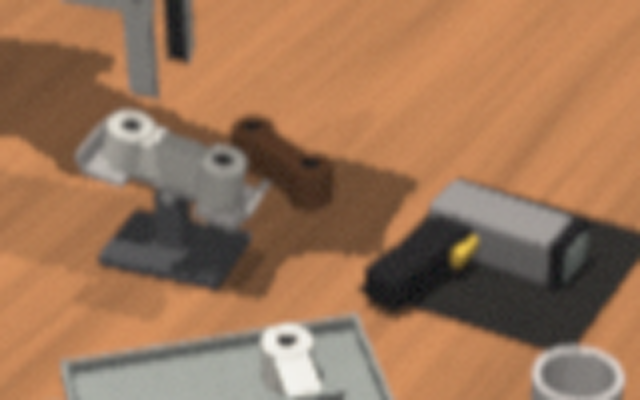

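L1 tips to +0.2 (holes at side (194,319)/(292,315)), so it is lopsided and goes to the deep tray. Same pitched regrasp.

Call:
{"op": "send_rows", "data": {"steps": [[0, 0.05, 0, -0.21, 0, 1.29, 5], [0, 0.05, 0, -0.28, 0, 1.27, 5], [0, 0.05, 0, -0.34, 0, 1.27, 5], [0, 0.05, 0, -0.4, 0, 1.24, 5], [0, 0, 0, 0, 0, 0, 5]]}}

```text
time_s: 30.37
eef_pos: [0.4255, 0.033, 0.1027]
orientation: [-0.088, 0.991, -0.01, -0.102]
wrist_force: [-1.7, 0.6, -0.7]
opening: 0.0496
```

Call:
{"op": "send_rows", "data": {"steps": [[0, 0, 0, 0, 0, 1.2, 4.5], [0, 0, 0, 0, 0, 1, 4], [0, 0, 0, 0, 0, 0.6, 4], [0, 0, 0, 0, 0, 0, 4], [0, 0, 0, 0, 0, 0, 4]]}}

```text
time_s: 30.78
eef_pos: [0.4196, 0.0318, 0.0779]
orientation: [-0.088, 0.991, -0.009, -0.099]
wrist_force: [0.0, -0.4, 0.4]
opening: 0.0399
```

```bash
python3 -c "
from h import *
st()
c=cam('wrist');crop(c,160,120,480,340,2,'w21.png')
u=np.array([np.cos(.177),np.sin(.177),0])
p=np.array([.417,.0312,.0762])+u*.0023
G=Rt(1.748)@R.from_rotvec([0,.2,0]).as_matrix()
plan(p,G)"
```

```text
t 30.78 p [0.4196 0.0318 0.0779] yawY 1.7478 zax [-0.195 -0.035 -0.98 ] open 0.0399 F [ 0.  -0.4  0.4] q [-0.48  0.32  0.31  2.14 -0.12  0.9   1.65]
dist cm 0.21 rotvec [ 0.0001  0.0008 -0.    ] n 1
[0.0001, 0.0008, -0.0, 0.03, -0.02, 0.21]
```

View pics/w21.png

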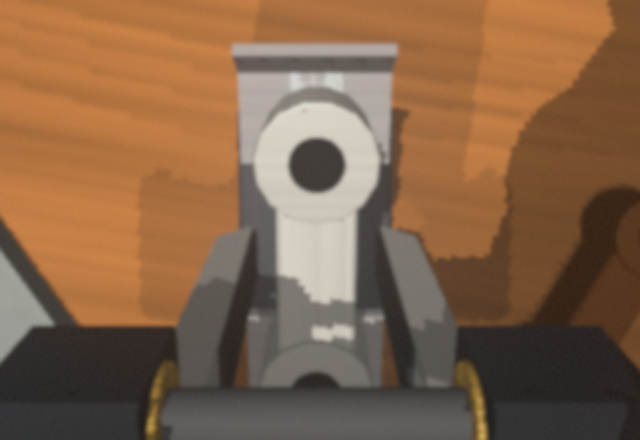

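Aligned. Gripping and lifting.

Call:
{"op": "send_rows", "data": {"steps": [[0, 0, 0, 0, 0, 0.15, 3], [0, 0, 0, 0, 0, 0, 1.5], [0, 0, 0, 0, 0, 0, 1.5], [0, 0, 0, 0, 0, 0, 1.5], [0, 0, 0, 0, 0, 0, 1.5]], "squeeze": 40}}

```text
time_s: 31.25
eef_pos: [0.4198, 0.0319, 0.0764]
orientation: [-0.088, 0.991, -0.009, -0.099]
wrist_force: [-0.8, 0.2, 5.3]
opening: 0.0238
```

Call:
{"op": "send_rows", "data": {"steps": [[0, 0, 0, 0.3, 0, -1.5, 1.5], [0, 0, 0, 0.6, 0, -3, 1.5], [0, -0.07, 0, 0.6, 0, -3, 1.5], [0, -0.07, 0, 0.3, 0, -1.5, 1.5], [0, -0.06, 0, 0, 0, 0, 1.5]]}}

```text
time_s: 31.67
eef_pos: [0.4202, 0.0318, 0.1706]
orientation: [-0.088, 0.996, 0.001, 0.004]
wrist_force: [0.7, -0.3, -2.2]
opening: 0.0235
```

```bash
python3 -c "
from h import *
st()
# deep slot y=+40
a=.777;y=np.array([np.cos(a),np.sin(a)]); t=np.array([.471,-.339])+.045*y;print(t)
plan([t[0],t[1],.17],Rt(.777),n=10,start=(np.array([.4193,.0316,.166]),Rt(1.748)))"
```

```text
t 31.67 p [0.4202 0.0318 0.1706] yawY 1.7474 zax [ 0.007  0.002 -1.   ] open 0.0235 F [ 0.7 -0.3 -2.2] q [-0.54  0.03  0.32  2.2  -0.01  0.9   1.54]
[ 0.5031 -0.3074]
dist cm 34.93 rotvec [0.    0.    0.971] n 10
[0.0, 0.0, 0.0971, -0.23, -3.49, -0.04]
[0.0, 0.0, 0.0971, -0.56, -3.44, -0.04]
[0.0, 0.0, 0.0971, -0.9, -3.38, -0.04]
[0.0, 0.0, 0.0971, -1.21, -3.27, -0.04]
[0.0, 0.0, 0.0971, -1.53, -3.14, -0.04]
[0.0, 0.0, 0.0971, -1.83, -2.98, -0.04]
[0.0, 0.0, 0.0971, -2.11, -2.78, -0.04]
[0.0, 0.0, 0.0971, -2.37, -2.57, -0.04]
[0.0, 0.0, 0.0971, -2.6, -2.33, -0.04]
[0.0, 0.0, 0.0971, -2.82, -2.06, -0.04]
```

Call:
{"op": "send_rows", "data": {"steps": [[0, 0, 0.097, -0.23, -3.49, 0, 1.5], [0, 0, 0.097, -0.56, -3.44, 0, 1.5], [0, 0, 0.097, -0.9, -3.38, 0, 1.5], [0, 0, 0.097, -1.21, -3.27, 0, 1.5], [0, 0, 0.097, -1.53, -3.14, 0, 1.5]]}}

```text
time_s: 32.08
eef_pos: [0.4604, -0.1394, 0.168]
orientation: [0.156, 0.988, 0.0, 0.0]
wrist_force: [0.1, 0.4, -3.2]
opening: 0.0238
```

Call:
{"op": "send_rows", "data": {"steps": [[0, 0, 0.097, -1.83, -2.98, 0, 1.5], [0, 0, 0.097, -2.11, -2.78, 0, 1.5], [0, 0, 0.097, -2.37, -2.57, 0, 1.5], [0, 0, 0.097, -2.6, -2.33, 0, 1.5], [0, 0, 0.098, -2.82, -2.06, 0, 1.5]]}}

```text
time_s: 32.5
eef_pos: [0.5026, -0.3089, 0.1676]
orientation: [0.389, 0.921, -0.0, -0.0]
wrist_force: [-0.4, -0.4, -2.7]
opening: 0.0239
```

Call:
{"op": "send_rows", "data": {"steps": [[0, 0, 0, 0, 0, 0, 1.5], [0, 0, 0, 0, 0, 0, 1.5], [0, 0, 0, 0, 0, 0, 1.5], [0, 0, 0, 0, 0, 0, 1.5]]}}

```text
time_s: 32.83
eef_pos: [0.5025, -0.3062, 0.1676]
orientation: [0.386, 0.923, 0.0, -0.0]
wrist_force: [-0.0, 0.3, -2.1]
opening: 0.0238
```

```bash
python3 -c "
from h import *
st()
c=cam('wrist');cv2.imwrite('pics/w22.png',c['img'])
plan([.5015,-.309,.025],Rt(.777),n=4)"
```

```text
t 32.83 p [ 0.5025 -0.3062  0.1676] yawY 0.7787 zax [-0.001  0.001 -1.   ] open 0.0238 F [-0.   0.3 -2.1] q [-0.08  0.38  0.66  1.87 -0.28  0.98  1.48]
dist cm 14.29 rotvec [ 0.0005 -0.0006  0.0018] n 4
[0.0001, -0.0002, 0.0004, -0.03, -0.07, 3.57]
[0.0001, -0.0002, 0.0004, -0.03, -0.08, 3.57]
[0.0001, -0.0002, 0.0004, -0.04, -0.07, 3.57]
[0.0001, -0.0002, 0.0004, -0.03, -0.07, 3.57]
```

View pics/w22.png

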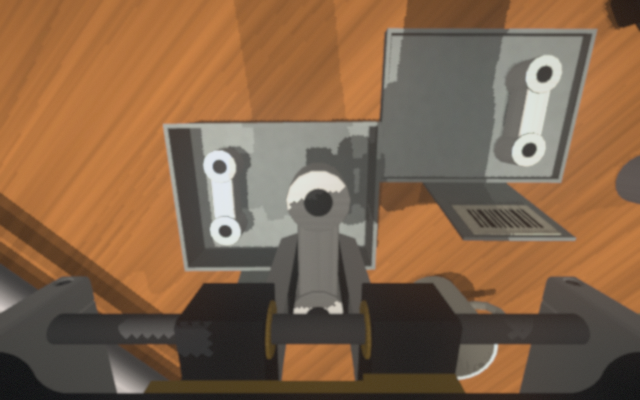

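Call:
{"op": "send_rows", "data": {"steps": [[0, 0, 0, -0.06, -0.15, 3.5, 1.5], [0, 0, 0, -0.06, -0.14, 3.5, 1.5], [0, 0, 0, 0, 0, 3.2, 1.5], [0, 0, 0, 0, 0, 2.5, 1.5], [0, 0, 0, 0, 0, 1.5, 1.5]]}}

```text
time_s: 33.3
eef_pos: [0.5005, -0.3084, 0.0234]
orientation: [0.386, 0.923, 0.0, -0.001]
wrist_force: [-0.5, -0.1, -3.0]
opening: 0.0238
```

Call:
{"op": "send_rows", "data": {"steps": [[0, 0, 0, 0, 0, 0.6, 1.5], [0, 0, 0, 0, 0, 0.4, 1.5], [0, 0, 0, 0, 0, 0, 1.5], [0, 0, 0, 0, 0, 0, 1.5], [0, 0, 0, 0, 0, 0, 1.5]]}}

```text
time_s: 33.72
eef_pos: [0.5022, -0.3105, 0.0171]
orientation: [0.386, 0.922, 0.0, 0.001]
wrist_force: [0.9, 0.1, -2.2]
opening: 0.0238
```

Call:
{"op": "send_rows", "data": {"steps": [[0, 0, 0, 0, 0, 0.3, 1.5], [0, 0, 0, 0, 0, 0.1, 1.5], [0, 0, 0, 0, 0, 0, 1.5], [0, 0, 0, 0, 0, 0, 1.5]]}}

```text
time_s: 34.05
eef_pos: [0.5015, -0.3103, 0.012]
orientation: [0.387, 0.922, -0.0, 0.0]
wrist_force: [-0.0, -0.2, -3.3]
opening: 0.0237
```

Call:
{"op": "send_rows", "data": {"steps": [[0, 0, 0, 0, 0, 0.05, 1.5], [0, 0, 0, 0, 0, 0, 3.6], [0, 0, 0, 0, 0, 0, 3.6], [0, 0, 0, 0, 0, 0, 3.6], [0, 0, 0, 0, 0, 0, 3.6]]}}

```text
time_s: 34.47
eef_pos: [0.5015, -0.3104, 0.0115]
orientation: [0.387, 0.922, -0.0, 0.0]
wrist_force: [0.5, 0.0, -0.3]
opening: 0.036
```

Call:
{"op": "send_rows", "data": {"steps": [[0, 0, 0, 0, 0, -2, 3.6], [0, 0, 0, 0, 0, -4, 3.6], [0, 0, 0, 0, 0, -4, 3.6], [0, 0, 0, 0, 0, -4, 3.6], [0, 0, 0, 0, 0, -4, 3.6]]}}

```text
time_s: 34.88
eef_pos: [0.5009, -0.3104, 0.1933]
orientation: [0.387, 0.922, -0.0, -0.0]
wrist_force: [1.6, -0.3, -0.4]
opening: 0.0362
```

```bash
python3 -c "
from h import *
st()
c=cam('wrist');cv2.imwrite('pics/w23.png',c['img'])
c=cam('side');cv2.imwrite('pics/s23.png',c['img'])
c=cam('scene');cv2.imwrite('pics/c23.png',c['img'])"
```

```text
t 34.88 p [ 0.5009 -0.3104  0.1933] yawY 0.7764 zax [-0. -0. -1.] open 0.0362 F [ 1.6 -0.3 -0.4] q [-0.09  0.35  0.68  1.85 -0.26  1.03  1.47]
```

View pics/w23.png

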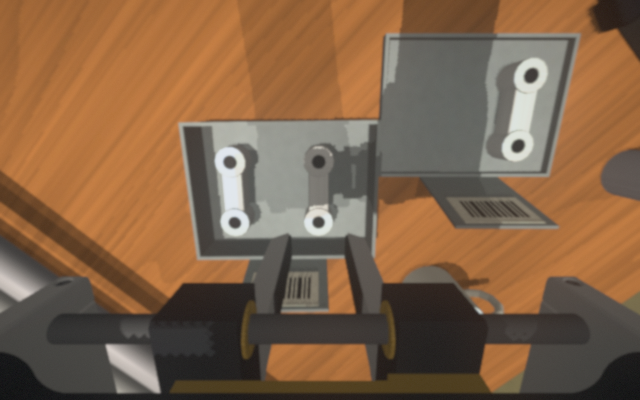

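View pics/s23.png

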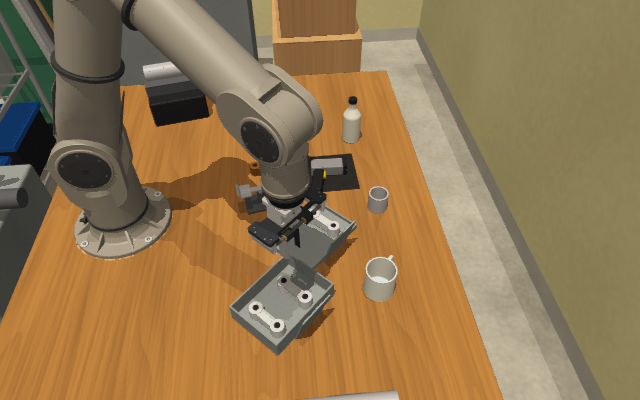

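View pics/c23.png

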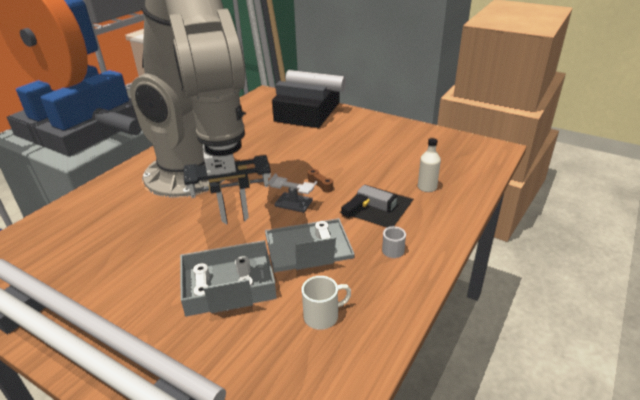

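Both deep links are flat, with holes at (230,162)/(235,222) and (318,162)/(318,222). The shallow link is at (531,75)/(518,146). Now measuring the labels.

```bash
python3 -c "
from h import *
c=cam('wrist');crop(c,420,160,580,240,4,'w24.png');crop(c,230,250,350,330,5,'w25.png')"
```

```text
(no output)
```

View pics/w24.png

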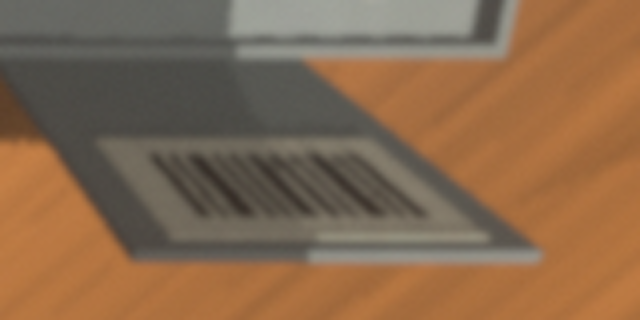

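View pics/w25.png

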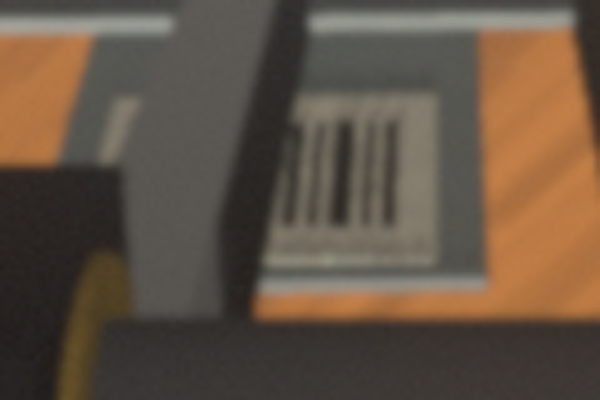

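```bash
python3 -c "
from h import *
c=cam('wrist')
f=lambda p:(p[0]/4+420-.375,p[1]/4+160-.375)
g=lambda p:(p[0]/5+230-.4,p[1]/5+250-.4)
a=.777;x=np.array([np.sin(a),-np.cos(a)]);y=np.array([np.cos(a),np.sin(a)])
S=[onz(c,f(p),z) for p,z in [((96,138),.0579),((378,137),.0579),((490,238),.1061),((172,240),.1061)]]
S=np.array(S);print(S,S.mean(0))
print(np.linalg.norm(S[1]-S[0]),np.linalg.norm(S[2]-S[3]),np.linalg.norm(S[2]-S[1]))
e=(S[1]-S[0])+(S[2]-S[3]);print('yaw y',np.arctan2(e[1],e[0]))
D=np.array([onz(c,g(p),z) for p,z in [((125,97),.0579),((438,92),.0579),((438,266),.1061)]]);print(D)
r_=(D[1]+D[2])/2; print('deep centre from right', r_-np.array([*(y*.039),0]), 'from bottom', (D[0]+D[1])/2, np.linalg.norm(D[0]-D[1]))
for n,m,tc in (('S',S.mean(0)[:2],np.array([.566,-.1145])),('D',(r_[:2]-y*.039),np.array([.471,-.339]))): print(n,(m-tc)@x,(m-tc)@y)
"
```

```text
[[ 0.6007 -0.2087  0.0579]
 [ 0.6571 -0.153   0.0579]
 [ 0.6651 -0.1641  0.1061]
 [ 0.6101 -0.2188  0.1061]] [ 0.6332 -0.1862  0.082 ]
0.07927801163217542 0.0775497791242505 0.0501223022322452
yaw y 0.780747016898801
[[ 0.5105 -0.4277  0.0579]
 [ 0.5637 -0.3738  0.0579]
 [ 0.5742 -0.3846  0.1061]]
deep centre from right [ 0.5411 -0.4065  0.082 ] from bottom [ 0.5371 -0.4008  0.0579] 0.07576552768226255
S 0.0982488499287811 -0.0023067810668392086
D 0.09730914431624466 0.002662720081708238
```

Labels: shallow centre (.633,-.186,.082), deep centre (.541,-.406,.082). Next I move above the scanner.

```bash
python3 -c "
from h import *
plan([.65,.125,.22],Rt(1.51),n=12)"
```

```text
dist cm 46.05 rotvec [ 0.0004  0.     -0.7327] n 12
[0.0, 0.0, -0.0611, 1.71, 3.42, -0.24]
[0.0, 0.0, -0.0611, 1.51, 3.53, -0.24]
[0.0, 0.0, -0.0611, 1.28, 3.61, -0.24]
[0.0, 0.0, -0.0611, 1.06, 3.68, -0.23]
[0.0, 0.0, -0.0611, 0.84, 3.73, -0.24]
[0.0, 0.0, -0.0611, 0.6, 3.78, -0.24]
[0.0, 0.0, -0.0611, 0.38, 3.82, -0.24]
[0.0, 0.0, -0.0611, 0.14, 3.82, -0.24]
[0.0, 0.0, -0.0611, -0.1, 3.83, -0.24]
[0.0, 0.0, -0.0611, -0.32, 3.82, -0.23]
[0.0, 0.0, -0.0611, -0.56, 3.79, -0.24]
[0.0, 0.0, -0.0611, -0.79, 3.74, -0.24]
```

Call:
{"op": "send_rows", "data": {"steps": [[0, 0, -0.061, 1.71, 3.42, -0.24, 5], [0, 0, -0.061, 1.51, 3.53, -0.24, 5], [0, 0, -0.061, 1.28, 3.61, -0.24, 5], [0, 0, -0.061, 1.06, 3.68, -0.24, 6], [0, 0, -0.061, 0.84, 3.73, -0.24, 7]]}}

```text
time_s: 35.55
eef_pos: [0.5629, -0.1272, 0.202]
orientation: [0.241, 0.971, -0.0, -0.001]
wrist_force: [1.3, -0.3, 0.4]
opening: 0.0598
```

Call:
{"op": "send_rows", "data": {"steps": [[0, 0, -0.061, 0.6, 3.78, -0.24, 7], [0, 0, -0.061, 0.38, 3.82, -0.24, 7], [0, 0, -0.061, 0.14, 3.82, -0.24, 7], [0, 0, -0.061, -0.1, 3.83, -0.24, 7], [0, 0, -0.061, -0.32, 3.82, -0.24, 7]]}}

```text
time_s: 35.97
eef_pos: [0.625, 0.0539, 0.2138]
orientation: [0.09, 0.996, -0.0, -0.001]
wrist_force: [1.1, -0.8, -0.6]
opening: 0.0701
```

Call:
{"op": "send_rows", "data": {"steps": [[0, 0, -0.061, -0.56, 3.79, -0.24, 7], [0, 0, -0.061, -0.79, 3.74, -0.24, 7], [0, 0, 0, 0, 0, 0, 7], [0, 0, 0, 0, 0, 0, 7], [0, 0, 0, 0, 0, 0, 7]]}}

```text
time_s: 36.38
eef_pos: [0.6497, 0.1239, 0.2184]
orientation: [0.031, 1.0, -0.001, -0.001]
wrist_force: [0.2, -0.5, -0.5]
opening: 0.0701
```

```bash
python3 -c "
from h import *
st()
c=cam('wrist');cv2.imwrite('pics/w26.png',c['img'])"
```

```text
t 36.38 p [0.6497 0.1239 0.2184] yawY 1.5084 zax [-0.003 -0.001 -1.   ] open 0.0701 F [ 0.2 -0.5 -0.5] q [-0.58  0.41  0.4   1.64 -0.17  1.13  1.37]
```

View pics/w26.png

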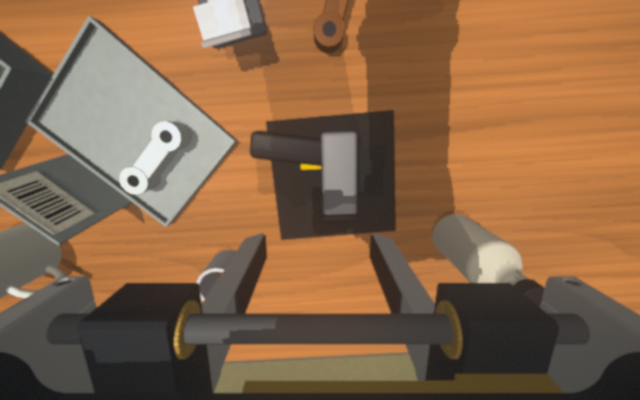

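```bash
python3 -c "
from h import *
c=cam('wrist');crop(c,240,100,410,250,4.5,'w27.png')"
```

```text
(no output)
```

View pics/w27.png

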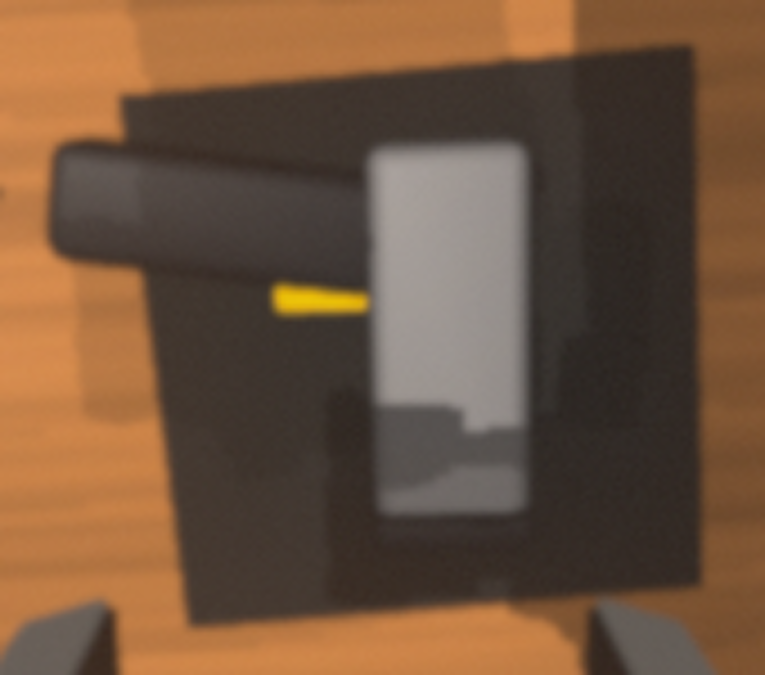

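```bash
python3 -c "
from h import *
c=cam('wrist');f=lambda p:(p[0]/4.5+240-.39,p[1]/4.5+100-.39)
P=np.array([onz(c,f(p),.042)[:2] for p in [(367,148),(528,143),(377,515),(528,515),(377,543),(526,543)]]);print(P)
r0=(P[0]+P[1])/2;g=(P[2]+P[3])/2;f0=(P[4]+P[5])/2
print(r0,g,f0,np.linalg.norm(g-r0),np.linalg.norm(f0-r0),np.linalg.norm(P[1]-P[0]),np.linalg.norm(P[3]-P[2]))
d=g-r0;print('yaw axis',np.arctan2(d[1],d[0]),'yaws sides',np.arctan2(*(P[2]-P[0])[::-1]),np.arctan2(*(P[3]-P[1])[::-1]),'w', np.arctan2(*(P[1]-P[0])[::-1])-np.pi/2,np.arctan2(*(P[3]-P[2])[::-1])-np.pi/2)
u=d/np.linalg.norm(d);print('grip',r0+.073*u)
f=lambda p:(p[0]/4.5+240-.39,p[1]/4.5+100-.39)
M=np.array([onz(c,f(p),.003)[:2] for p in [(122,97),(692,46),(700,585),(190,625)]]);print(M,M.mean(0))
"
```

```text
[[0.5807 0.1313]
 [0.5822 0.1742]
 [0.6835 0.1278]
 [0.6863 0.1714]
 [0.692  0.1273]
 [0.6948 0.1705]]
[0.5814 0.1527] [0.6849 0.1496] [0.6934 0.1489] 0.10356610412135725 0.11209484778944509 0.04301315789533142 0.043642116693025465
yaw axis -0.030624049584372145 yaws sides -0.03355816145519548 -0.02772688110757796 w -0.03474277114452651 -0.06475890396674422
grip [0.6544 0.1505]
[[0.5626 0.0607]
 [0.5592 0.2276]
 [0.7265 0.2314]
 [0.7297 0.0642]] [0.6445 0.146 ]
```

```bash
python3 -c "
from h import *
plan([.655,.1495,.008],Rt(1.534),n=6)"
```

```text
dist cm 21.34 rotvec [-0.0006 -0.0008 -0.0272] n 6
[-0.0001, -0.0001, -0.0045, -0.06, 0.45, 3.53]
[-0.0001, -0.0001, -0.0045, -0.05, 0.45, 3.53]
[-0.0001, -0.0001, -0.0045, -0.06, 0.45, 3.52]
[-0.0001, -0.0001, -0.0045, -0.06, 0.44, 3.53]
[-0.0001, -0.0001, -0.0045, -0.07, 0.45, 3.53]
[-0.0001, -0.0001, -0.0045, -0.06, 0.45, 3.53]
```

Call:
{"op": "send_rows", "data": {"steps": [[0, 0, -0.009, -0.12, 0.9, 3.5, 7], [0, 0, -0.009, -0.12, 0.9, 3.5, 7], [0, 0, -0.009, -0.1, 0.8, 3.5, 7], [0, 0, 0, 0, 0, 3, 7], [0, 0, 0, 0, 0, 0, 7]]}}

```text
time_s: 36.95
eef_pos: [0.6516, 0.1491, 0.0794]
orientation: [0.018, 1.0, -0.001, -0.004]
wrist_force: [-0.9, -0.2, -0.6]
opening: 0.0699
```

Call:
{"op": "send_rows", "data": {"steps": [[0, 0, 0, 0, 0, 2.5, 7], [0, 0, 0, 0, 0, 2, 7], [0, 0, 0, 0, 0, 0, 7], [0, 0, 0, 0, 0, 0, 7]]}}

```text
time_s: 37.28
eef_pos: [0.6554, 0.1493, 0.0413]
orientation: [0.018, 1.0, -0.0, -0.0]
wrist_force: [0.4, -0.1, 1.7]
opening: 0.0697
```

```bash
python3 -c "
from h import *
st();plan([.655,.1495,.008],Rt(1.534),n=2)
c=cam('wrist');crop(c,160,120,480,340,2,'w28.png')
c=cam('side');crop(c,270,80,410,220,4,'s28.png')"
```

```text
t 37.28 p [0.6554 0.1493 0.0413] yawY 1.5346 zax [-0. -0. -1.] open 0.0697 F [ 0.4 -0.1  1.7] q [-0.55  0.61  0.32  1.75 -0.25  0.82  1.42]
dist cm 3.33 rotvec [-0.0004 -0.0003  0.0006] n 2
[-0.0002, -0.0001, 0.0003, 0.02, 0.01, 1.67]
[-0.0002, -0.0001, 0.0003, 0.02, 0.01, 1.66]
```

View pics/w28.png

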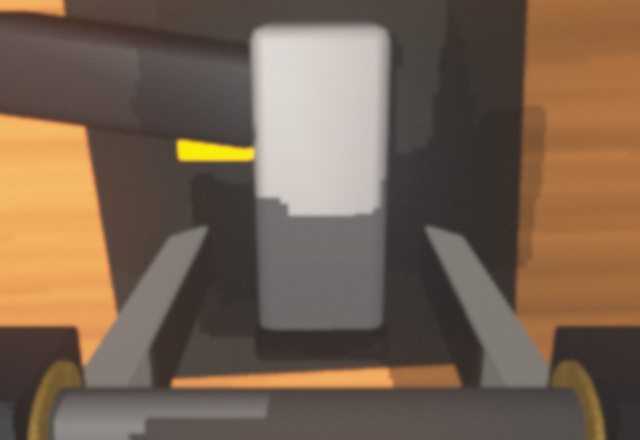

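View pics/s28.png

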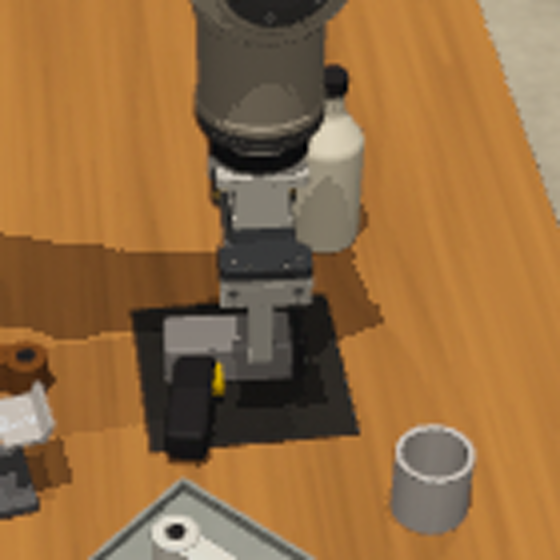

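```bash
python3 -c "
from h import *
S=cam('side');print(onz(S,(351.5,138),0),onz(S,(377,209),0))"
```

```text
[0.7412 0.3154 0.    ] [ 0.7712 -0.03    0.    ]
```

The bottle stands about 6 cm clear of the gripper body. Descending and gripping.

Call:
{"op": "send_rows", "data": {"steps": [[0, 0, 0, 0, 0, 1.6, 7], [0, 0, 0, 0, 0, 1.2, 7], [0, 0, 0, 0, 0, 0.5, 7], [0, 0, 0, 0, 0, 0, 7], [0, 0, 0, 0, 0, 0, 7]]}}

```text
time_s: 37.85
eef_pos: [0.6552, 0.1501, 0.0074]
orientation: [0.017, 1.0, -0.0, -0.0]
wrist_force: [-0.5, 0.3, 0.1]
opening: 0.0698
```

Call:
{"op": "send_rows", "data": {"steps": [[0, 0, 0, 0, 0, 0, 3.5], [0, 0, 0, 0, 0, 0, 3.5], [0, 0, 0, 0, 0, 0, 3.5], [0, 0, 0, 0, 0, 0, 3.5], [0, 0, 0, 0, 0, 0, 3.5]], "squeeze": 20}}

```text
time_s: 38.27
eef_pos: [0.6553, 0.1503, 0.0075]
orientation: [0.017, 1.0, 0.0, 0.0]
wrist_force: [-1.1, 0.5, 1.9]
opening: 0.0441
```

Call:
{"op": "send_rows", "data": {"steps": [[0, 0, 0, 0, 0, 0, 3.5], [0, 0, 0, 0, 0, 0, 3.5]], "squeeze": 50}}

```text
time_s: 38.43
eef_pos: [0.6553, 0.1503, 0.0075]
orientation: [0.017, 1.0, 0.0, 0.0]
wrist_force: [-1.2, 0.0, 5.1]
opening: 0.044
```

```bash
python3 -c "
from h import *
st()
c=cam('wrist');crop(c,160,120,480,340,2,'w29.png')"
```

```text
t 38.43 p [0.6553 0.1503 0.0075] yawY 1.5359 zax [ 0.  0. -1.] open 0.044 F [-1.2  0.   5.1] q [-0.54  0.66  0.3   1.76 -0.27  0.76  1.44]
```

View pics/w29.png

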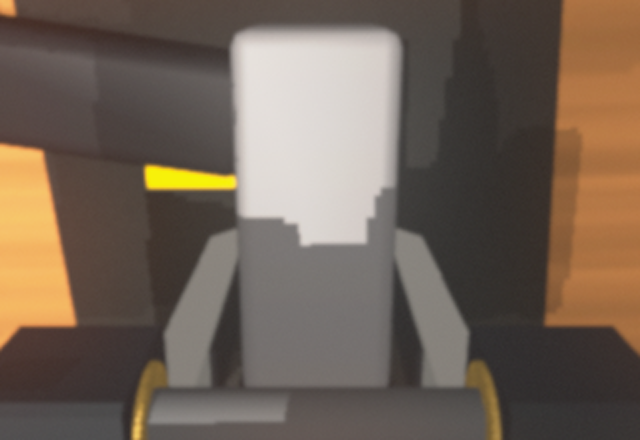

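```bash
python3 -c "
from h import *
c=cam('wrist')
s=r.read_state();M=R.from_quat(s['orientation']).as_matrix()
for z in (.043,.038):
  for p in [(235,30),(317,28),(400,30)]:
    h=onz(c,(p[0]/2+160-.25,p[1]/2+120-.25),z);print(z,M.T@(h-s['eef_pos']))
"
```

```text
0.043 [ 0.0745 -0.0197 -0.0355]
0.043 [ 0.0749  0.0001 -0.0355]
0.043 [ 0.0744  0.0202 -0.0355]
0.038 [ 0.0743 -0.0204 -0.0305]
0.038 [ 0.0748  0.0001 -0.0305]
0.038 [ 0.0743  0.0209 -0.0305]
```

```bash
cat >> h.py <<'E'
def scanpose(L,ay=.779,dist=.09,back=0.):
    a=ay-np.pi/2; d=np.array([np.cos(.2618)*np.cos(a),np.cos(.2618)*np.sin(a),-np.sin(.2618)])
    y=np.array([np.cos(ay),np.sin(ay),0]);x=-d;G=np.stack([x,y,np.cross(x,y)],1)
    W=np.array(L)-(dist+back)*d
    return W-G@np.array([-.0415,0,-.0155]),G,W,d
LS=[.6332,-.1862,.082];LD=[.5413,-.406,.082]
E
python3 -c "
from h import *
for L in (LS,LD):
  p,G,W,d=scanpose(L);print(p,W,d,G[:,2])
p,G,W,d=scanpose(LS,back=.04)
plan(p+[0,0,.02],G,n=10,start=(np.array([.6553,.1503,.1675]),Rt(1.536)))
"
```

```text
[ 0.5411 -0.093   0.1011] [ 0.5721 -0.1243  0.1053] [ 0.6786 -0.6874 -0.2588] [-0.1818  0.1842 -0.9659]
[ 0.4492 -0.3128  0.1011] [ 0.4802 -0.3441  0.1053] [ 0.6786 -0.6874 -0.2588] [-0.1818  0.1842 -0.9659]
dist cm 26.04 rotvec [-0.0991  0.2491  0.7526] n 10
[-0.0099, 0.0249, 0.0753, 1.34, -2.21, 0.36]
[-0.0099, 0.0249, 0.0753, 1.16, -2.3, 0.37]
[-0.0099, 0.0249, 0.0753, 0.97, -2.39, 0.37]
[-0.0099, 0.0249, 0.0753, 0.78, -2.45, 0.37]
[-0.0099, 0.0249, 0.0753, 0.58, -2.51, 0.37]
[-0.0099, 0.0249, 0.0753, 0.39, -2.56, 0.35]
[-0.0099, 0.0249, 0.0753, 0.18, -2.57, 0.33]
[-0.0099, 0.0249, 0.0753, -0.02, -2.59, 0.31]
[-0.0099, 0.0249, 0.0753, -0.22, -2.58, 0.28]
[-0.0099, 0.0249, 0.0753, -0.42, -2.56, 0.24]
```

Call:
{"op": "send_rows", "data": {"steps": [[0, 0, 0, 0, 0, -2, 3.5], [0, 0, 0, 0, 0, -4, 3.5], [0, 0, 0, 0, 0, -4, 3.5], [0, 0, 0, 0, 0, -4, 3.5], [0, 0, 0, 0, 0, -2, 3.5]]}}

```text
time_s: 38.95
eef_pos: [0.6565, 0.1502, 0.1718]
orientation: [0.018, 1.0, 0.001, 0.002]
wrist_force: [1.5, 0.5, -1.9]
opening: 0.0439
```

Call:
{"op": "send_rows", "data": {"steps": [[-0.01, 0.025, 0.075, 1.34, -2.21, 0.36, 3.5], [-0.01, 0.025, 0.075, 1.16, -2.3, 0.37, 3.5], [-0.01, 0.025, 0.075, 0.97, -2.39, 0.37, 3.5], [-0.01, 0.025, 0.075, 0.78, -2.45, 0.37, 3.5], [-0.01, 0.025, 0.075, 0.58, -2.51, 0.37, 3.5]]}}

```text
time_s: 39.37
eef_pos: [0.5836, 0.0416, 0.1488]
orientation: [0.205, 0.976, 0.026, -0.062]
wrist_force: [0.8, 0.5, -2.6]
opening: 0.0441
```

Call:
{"op": "send_rows", "data": {"steps": [[-0.01, 0.025, 0.075, 0.39, -2.56, 0.35, 3.5], [-0.01, 0.025, 0.075, 0.18, -2.57, 0.33, 3.5], [-0.01, 0.025, 0.075, 0, -2.59, 0.31, 3.5], [-0.01, 0.025, 0.075, -0.22, -2.58, 0.28, 3.5], [-0.01, 0.025, 0.075, -0.42, -2.56, 0.24, 3.5]]}}

```text
time_s: 39.78
eef_pos: [0.513, -0.0664, 0.1308]
orientation: [0.383, 0.914, 0.051, -0.121]
wrist_force: [0.7, -0.1, -2.7]
opening: 0.0437
```

Call:
{"op": "send_rows", "data": {"steps": [[0, 0, 0, 0, 0, 0, 3.5], [0, 0, 0, 0, 0, 0, 3.5], [0, 0, 0, 0, 0, 0, 3.5], [0, 0, 0, 0, 0, 0, 3.5]]}}

```text
time_s: 40.12
eef_pos: [0.5143, -0.0647, 0.131]
orientation: [0.38, 0.916, 0.051, -0.121]
wrist_force: [-0.8, 1.1, -2.8]
opening: 0.0439
```

```bash
python3 -c "
from h import *
st()
c=cam('wrist');cv2.imwrite('pics/w30.png',c['img'])
c=cam('scene');crop(c,170,120,410,300,3,'c30.png')
p,G,W,d=scanpose(LS); plan(p,G,n=2)"
```

```text
t 40.12 p [ 0.5143 -0.0647  0.131 ] yawY 0.7834 zax [-0.183  0.185 -0.966] open 0.0439 F [-0.8  1.1 -2.8] q [-0.3   0.43  0.54  1.89 -0.4   1.13  1.22]
dist cm 4.92 rotvec [-0.     -0.001   0.0045] n 2
[-0.0, -0.0005, 0.0023, -2.27, -0.05, 0.94]
[-0.0, -0.0005, 0.0023, -2.28, -0.04, 0.95]
```

View pics/w30.png

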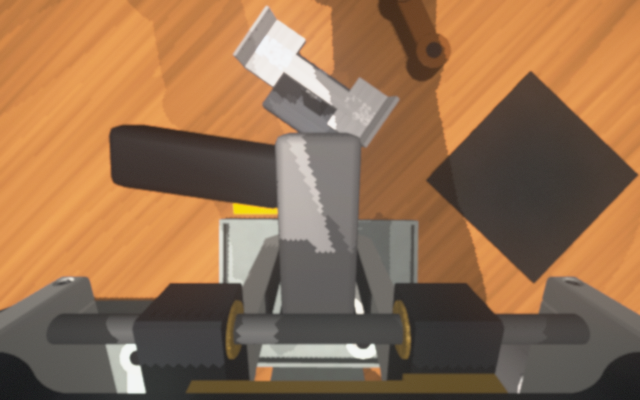

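View pics/c30.png

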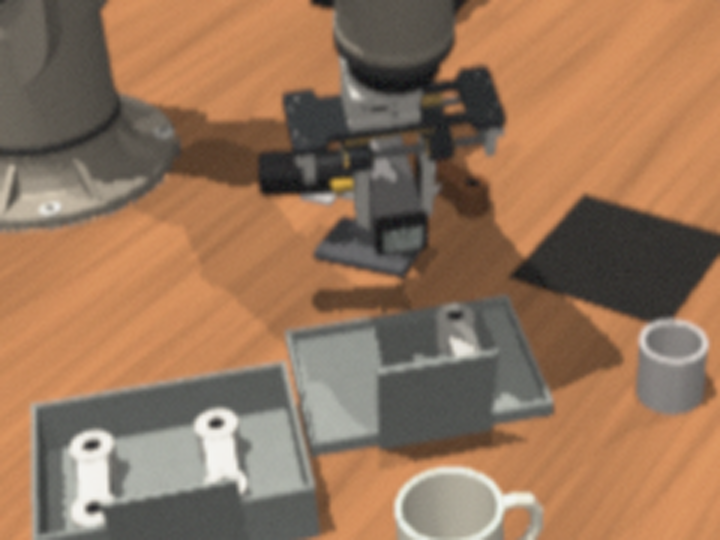

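The scanner is held straight and its window faces the panel. Approaching the 9 cm point.

Call:
{"op": "send_rows", "data": {"steps": [[0, 0, 0.002, -1.5, -0.03, 0.65, 3.5], [0, 0, 0.002, -1.5, -0.03, 0.65, 3.5], [0, 0, 0, -1, -0.03, 0.4, 3.5], [0, 0, 0, -0.55, 0, 0.19, 3.5], [0, 0, 0, 0, 0, 0, 3.5]]}}

```text
time_s: 40.63
eef_pos: [0.5409, -0.0944, 0.1003]
orientation: [0.383, 0.914, 0.05, -0.121]
wrist_force: [-1.7, 1.2, -1.5]
opening: 0.0437
```

Call:
{"op": "send_rows", "data": {"steps": [[0, 0, 0, 0, 0, 0, 3.5], [0, 0, 0, 0, 0, 0, 3.5], [0, 0, 0, 0, 0, 0, 3.5], [0, 0, 0, 0, 0, 0, 3.5], [0, 0, 0, 0, 0, 0, 3.5]]}}

```text
time_s: 41.05
eef_pos: [0.5407, -0.0937, 0.1013]
orientation: [0.383, 0.914, 0.051, -0.121]
wrist_force: [0.1, 0.4, -2.5]
opening: 0.0437
```

```bash
python3 -c "
from h import *
st()
p,G,W,d=scanpose(LS); plan(p,G,n=1)
s=r.read_state();M=R.from_quat(s['orientation']).as_matrix();w=s['eef_pos']+M@np.array([-.0415,0,-.0155]);print('win',w,'hit at label plane err',w+(-M[:,0])*.09-np.array(LS))
c=cam('wrist');cv2.imwrite('pics/w31.png',c['img'])
c=cam('side');crop(c,230,120,410,300,3.3,'s31.png')
c=cam('scene');crop(c,170,120,410,300,3,'c31.png')"
```

```text
t 41.05 p [ 0.5407 -0.0937  0.1013] yawY 0.7778 zax [-0.182  0.185 -0.966] open 0.0437 F [ 0.1  0.4 -2.5] q [-0.24  0.52  0.53  1.84 -0.43  1.12  1.29]
dist cm 0.09 rotvec [ 0.0005 -0.001  -0.0011] n 1
[0.0005, -0.001, -0.0011, 0.02, 0.09, 0.03]
win [ 0.5717 -0.1252  0.1055] hit at label plane err [-0.0005 -0.0009  0.0001]
```

View pics/s31.png

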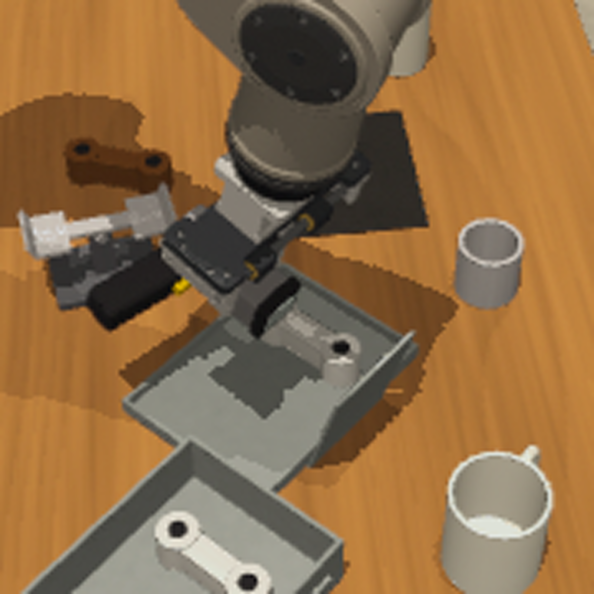

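View pics/c31.png

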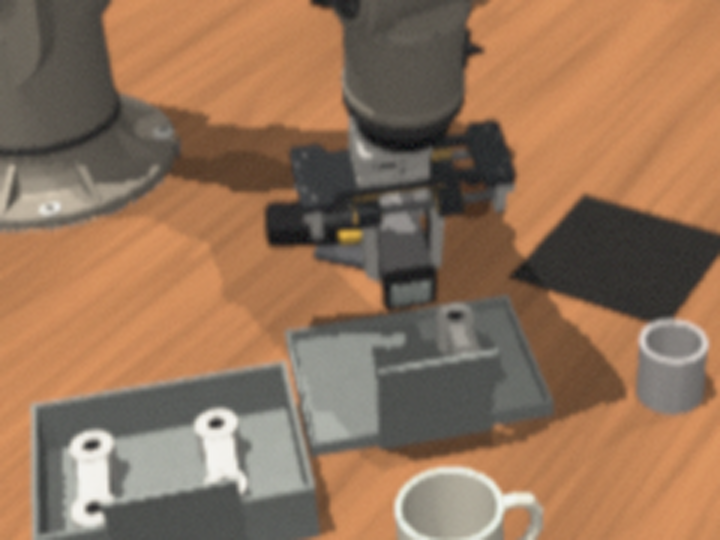

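View pics/w31.png

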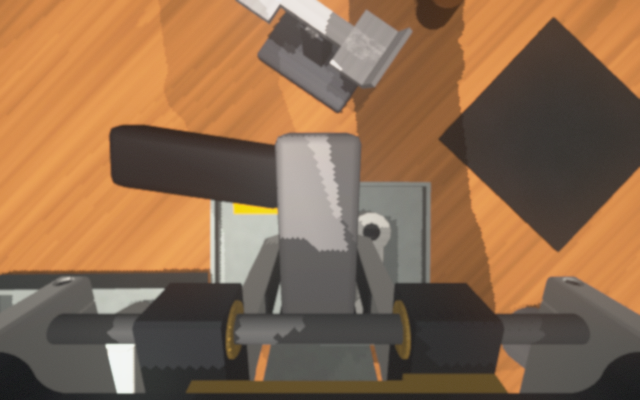

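```bash
python3 -c "
from h import *
C=cam('scene');S=cam('side');W=[.5717,-.1252,.1055]
print((proj(C,W)-[170,120])*3+1,(proj(S,W)-[230,120])*3.3+1.1)"
```

```text
[[411.257  293.3614]] [[280.2231 313.32  ]]
```

Call:
{"op": "send_rows", "data": {"steps": [[0, 0, 0, 0, 0.06, 0, 3.5], [0, 0, 0, 0, 0, 0, 3.5], [0, 0, 0, 0, 0, 0, 3.5], [0, 0, 0, 0, 0, 0, 3.5], [0, 0, 0, 0, 0, 0, 3.5]]}}

```text
time_s: 41.72
eef_pos: [0.5411, -0.0936, 0.101]
orientation: [0.383, 0.914, 0.051, -0.121]
wrist_force: [1.0, -1.4, -1.5]
opening: 0.0438
```

Call:
{"op": "send_rows", "data": {"steps": [[0, 0, 0, 0, 0, 0, 3.5], [0, 0, 0, 0, 0, 0, 3.5], [0, 0, 0, 0, 0, 0, 3.5], [0, 0, 0, 0, 0, 0, 3.5], [0, 0, 0, 0, 0, 0, 3.5]]}}

```text
time_s: 42.13
eef_pos: [0.5411, -0.0936, 0.101]
orientation: [0.383, 0.914, 0.051, -0.121]
wrist_force: [-0.3, -0.7, -2.5]
opening: 0.0439
```

Call:
{"op": "send_rows", "data": {"steps": [[0, 0, 0, 0, 0, 0, 3.5], [0, 0, 0, 0, 0, 0, 3.5], [0, 0, 0, 0, 0, 0, 3.5], [0, 0, 0, 0, 0, 0, 3.5], [0, 0, 0, 0, 0, 0, 3.5]]}}

```text
time_s: 42.55
eef_pos: [0.5411, -0.0936, 0.101]
orientation: [0.383, 0.914, 0.051, -0.121]
wrist_force: [0.1, 0.2, -3.2]
opening: 0.0437
```

Call:
{"op": "send_rows", "data": {"steps": [[0, 0, 0, 0, 0, 0, 3.5], [0, 0, 0, 0, 0, 0, 3.5], [0, 0, 0, 0, 0, 0, 3.5], [0, 0, 0, 0, 0, 0, 3.5], [0, 0, 0, 0, 0, 0, 3.5]]}}

```text
time_s: 42.97
eef_pos: [0.5411, -0.0936, 0.101]
orientation: [0.383, 0.914, 0.051, -0.121]
wrist_force: [-0.4, -0.5, -2.0]
opening: 0.0438
```

Call:
{"op": "send_rows", "data": {"steps": [[0, 0, 0, 0, 0, 0, 3.5], [0, 0, 0, 0, 0, 0, 3.5], [0, 0, 0, 0, 0, 0, 3.5], [0, 0, 0, 0, 0, 0, 3.5], [0, 0, 0, 0, 0, 0, 3.5]]}}

```text
time_s: 43.38
eef_pos: [0.5411, -0.0936, 0.101]
orientation: [0.383, 0.914, 0.051, -0.121]
wrist_force: [0.3, -0.5, -2.4]
opening: 0.0439
```

Call:
{"op": "send_rows", "data": {"steps": [[0, 0, 0, 0, 0, 0, 3.5], [0, 0, 0, 0, 0, 0, 3.5], [0, 0, 0, 0, 0, 0, 3.5], [0, 0, 0, 0, 0, 0, 3.5], [0, 0, 0, 0, 0, 0, 3.5]]}}

```text
time_s: 43.8
eef_pos: [0.5411, -0.0936, 0.101]
orientation: [0.383, 0.914, 0.051, -0.121]
wrist_force: [-0.3, 0.0, -2.4]
opening: 0.0438
```

Call:
{"op": "send_rows", "data": {"steps": [[0, 0, 0, 0, 0, 0, 3.5], [0, 0, 0, 0, 0, 0, 3.5], [0, 0, 0, 0, 0, 0, 3.5], [0, 0, 0, 0, 0, 0, 3.5], [0, 0, 0, 0, 0, 0, 3.5]]}}

```text
time_s: 44.22
eef_pos: [0.5412, -0.0936, 0.101]
orientation: [0.383, 0.914, 0.051, -0.121]
wrist_force: [0.8, 0.2, -2.9]
opening: 0.0438
```

The window projection matches the image (411,293 predicted, 410,292 seen), and the scanner held still for about 3 s. Now the deep label.

```bash
python3 -c "
from h import *
p,G,W,d=scanpose(LD,back=.02); p0=r.read_state()['eef_pos']
p1=p0+[-.02,0.02,.04]
plan(p1,G,n=2)
plan(p+[0,0,.025],G,n=8,start=(p1,G))
plan(scanpose(LD)[0],G,n=2,start=(p+[0,0,.025],G))"
```

```text
dist cm 4.9 rotvec [ 0.0002 -0.0011 -0.0015] n 2
[0.0001, -0.0006, -0.0007, 1.89, -0.01, -1.56]
[0.0001, -0.0006, -0.0007, 1.88, -0.01, -1.57]
dist cm 24.13 rotvec [0. 0. 0.] n 8
[0.0, 0.0, 0.0, -1.24, -2.74, -0.21]
[0.0, 0.0, 0.0, -1.25, -2.74, -0.2]
[0.0, 0.0, 0.0, -1.24, -2.74, -0.21]
[0.0, 0.0, 0.0, -1.24, -2.74, -0.21]
[0.0, 0.0, 0.0, -1.25, -2.74, -0.2]
[0.0, 0.0, 0.0, -1.24, -2.74, -0.21]
[0.0, 0.0, 0.0, -1.25, -2.74, -0.21]
[0.0, 0.0, 0.0, -1.24, -2.74, -0.2]
dist cm 3.58 rotvec [0. 0. 0.] n 2
[0.0, 0.0, 0.0, -1.32, 0.0, 1.21]
[0.0, 0.0, 0.0, -1.33, -0.0, 1.2]
```

Call:
{"op": "send_rows", "data": {"steps": [[0, 0, 0, 1.89, 0, -1.56, 3.5], [0, 0, 0, 1.88, 0, -1.57, 3.5], [0, 0, 0, -1.24, -2.74, -0.21, 3.5], [0, 0, 0, -1.25, -2.74, -0.21, 3.5], [0, 0, 0, -1.24, -2.74, -0.2, 3.5]]}}

```text
time_s: 44.63
eef_pos: [0.4889, -0.1583, 0.1378]
orientation: [0.382, 0.915, 0.051, -0.121]
wrist_force: [-0.4, -0.6, -2.2]
opening: 0.0439
```

Call:
{"op": "send_rows", "data": {"steps": [[0, 0, 0, -1.24, -2.74, -0.21, 3.5], [0, 0, 0, -1.25, -2.74, -0.2, 3.5], [0, 0, 0, -1.24, -2.74, -0.21, 3.5], [0, 0, 0, -1.25, -2.74, -0.21, 3.5], [0, 0, 0, -1.24, -2.74, -0.2, 3.5]]}}

```text
time_s: 45.05
eef_pos: [0.4349, -0.3, 0.1312]
orientation: [0.383, 0.914, 0.051, -0.121]
wrist_force: [0.3, -0.8, -2.8]
opening: 0.0438
```

Call:
{"op": "send_rows", "data": {"steps": [[0, 0, 0, 0, 0, 0, 3.5], [0, 0, 0, 0, 0, 0, 3.5], [0, 0, 0, 0, 0, 0, 3.5], [0, 0, 0, 0, 0, 0, 3.5]]}}

```text
time_s: 45.38
eef_pos: [0.436, -0.2977, 0.1311]
orientation: [0.382, 0.915, 0.051, -0.121]
wrist_force: [0.5, 0.1, -2.6]
opening: 0.044
```

```bash
python3 -c "
from h import *
st()
p,G,W,d=scanpose(LD); plan(p,G,n=2)
c=cam('wrist');cv2.imwrite('pics/w32.png',c['img'])
c=cam('scene');crop(c,150,120,390,320,3,'c32.png')"
```

```text
t 45.38 p [ 0.436  -0.2977  0.1311] yawY 0.7788 zax [-0.183  0.185 -0.966] open 0.044 F [ 0.5  0.1 -2.6] q [ 0.06  0.5   0.63  1.84 -0.34  1.19  1.62]
dist cm 3.61 rotvec [ 0.0003 -0.0015 -0.0001] n 2
[0.0001, -0.0007, -0.0001, -1.36, -0.06, 1.19]
[0.0001, -0.0007, -0.0001, -1.35, -0.06, 1.19]
```

View pics/c32.png

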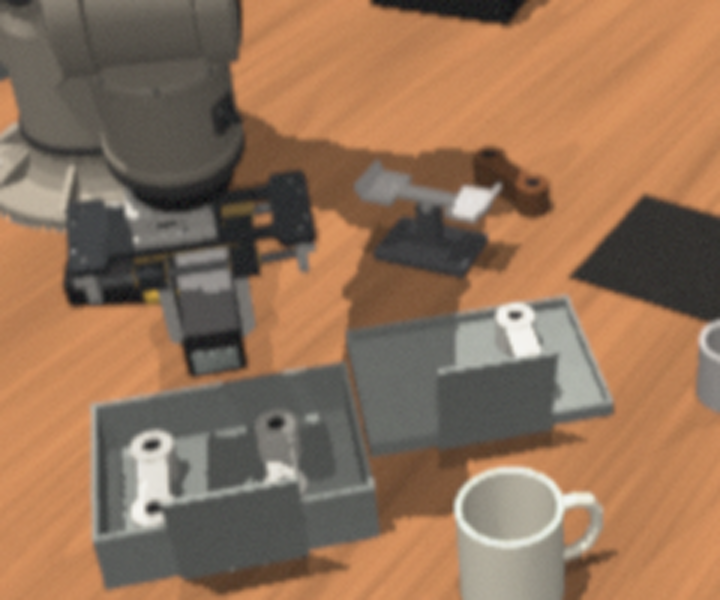

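```bash
python3 -c "
from h import *
C=cam('scene');a=.779;y=np.array([np.cos(a),np.sin(a)]);x=np.array([y[1],-y[0]])
for n,L,pts in (('D',LD,[(166,505),(298,484)]),('S',LS,[(439,374),(557,355)])):
  A=[onz(C,(p[0]/3+150-.33,p[1]/3+120-.33),.111)[:2] for p in pts]; print(n,np.linalg.norm(A[1]-A[0]),[( (q-np.array(L[:2]))@x,(q-np.array(L[:2]))@y) for q in A])"
```

```text
D 0.09442064862079301 [(np.float64(0.017524820244703913), np.float64(-0.045603040831294135)), (np.float64(0.020446974548670525), np.float64(0.04877237916880477))]
S 0.09659708271366642 [(np.float64(0.01755957611114623), np.float64(-0.04859582305056851)), (np.float64(0.018867448885360127), np.float64(0.04799240530877858))]
```

Call:
{"op": "send_rows", "data": {"steps": [[0, 0, 0, -1, -0.06, 0.9, 3.5], [0, 0, 0, -0.9, -0.06, 0.8, 3.5], [0, 0, 0, -0.6, 0, 0.5, 3.5], [0, 0, 0, -0.21, 0, 0.18, 3.5], [0, 0, 0, 0, 0, 0, 3.5]]}}

```text
time_s: 45.95
eef_pos: [0.4485, -0.3138, 0.1003]
orientation: [0.383, 0.914, 0.05, -0.122]
wrist_force: [-0.7, -0.1, -2.8]
opening: 0.0437
```

Call:
{"op": "send_rows", "data": {"steps": [[0, 0, 0, 0, 0, 0, 3.5], [0, 0, 0, 0, 0, 0, 3.5], [0, 0, 0, 0, 0, 0, 3.5], [0, 0, 0, 0, 0, 0, 3.5], [0, 0, 0, 0, 0, 0, 3.5]]}}

```text
time_s: 46.37
eef_pos: [0.4487, -0.3138, 0.1014]
orientation: [0.383, 0.914, 0.051, -0.121]
wrist_force: [-0.2, 0.7, -2.6]
opening: 0.0441
```

```bash
python3 -c "
from h import *
st()
p,G,W,d=scanpose(LD); plan(p,G,n=1)
c=cam('wrist');cv2.imwrite('pics/w33.png',c['img'])
c=cam('scene');crop(c,150,120,390,320,3,'c33.png')
print((proj(c,W)-[150,120])*3+1)"
```

```text
t 46.37 p [ 0.4487 -0.3138  0.1014] yawY 0.7776 zax [-0.182  0.185 -0.966] open 0.0441 F [-0.2  0.7 -2.6] q [ 0.1   0.56  0.61  1.81 -0.37  1.15  1.65]
dist cm 0.12 rotvec [ 0.0004 -0.0008 -0.0014] n 1
[0.0004, -0.0008, -0.0014, 0.03, 0.11, 0.04]
[[221.3445 405.9875]]
```

View pics/c33.png

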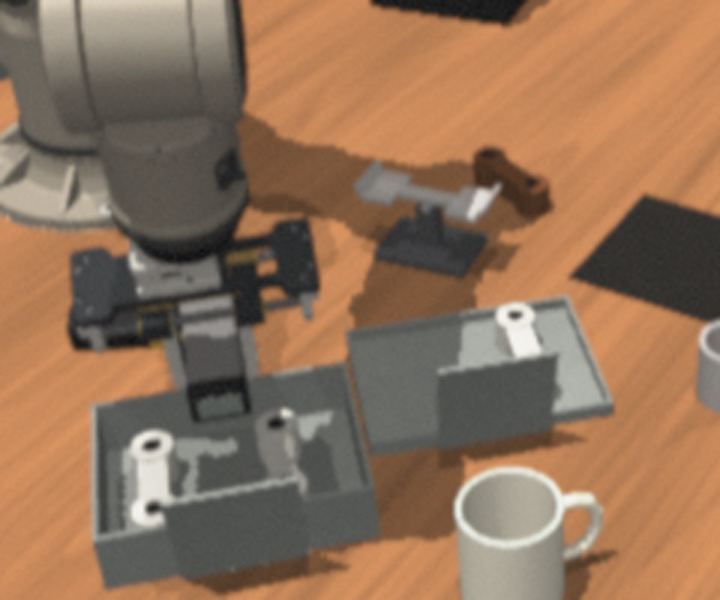

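View pics/w33.png

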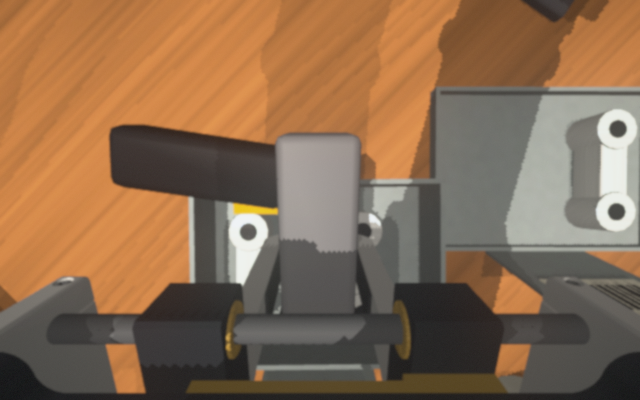

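Window predicted at (221,406), seen at about (220,403). The panel's own edges suggest 1–2 mm more in y, so I apply +0.2 cm and hold.

Call:
{"op": "send_rows", "data": {"steps": [[0, 0, 0, 0, 0.2, 0, 3.5], [0, 0, 0, 0, 0, 0, 3.5], [0, 0, 0, 0, 0, 0, 3.5], [0, 0, 0, 0, 0, 0, 3.5], [0, 0, 0, 0, 0, 0, 3.5]]}}

```text
time_s: 46.88
eef_pos: [0.4501, -0.3124, 0.1011]
orientation: [0.383, 0.914, 0.051, -0.121]
wrist_force: [0.3, 0.1, -2.5]
opening: 0.0433
```

Call:
{"op": "send_rows", "data": {"steps": [[0, 0, 0, 0, 0, 0, 3.5], [0, 0, 0, 0, 0, 0, 3.5], [0, 0, 0, 0, 0, 0, 3.5], [0, 0, 0, 0, 0, 0, 3.5], [0, 0, 0, 0, 0, 0, 3.5]]}}

```text
time_s: 47.3
eef_pos: [0.4501, -0.3124, 0.1011]
orientation: [0.383, 0.914, 0.051, -0.121]
wrist_force: [0.9, 0.5, -1.3]
opening: 0.0438
```

Call:
{"op": "send_rows", "data": {"steps": [[0, 0, 0, 0, 0, 0, 3.5], [0, 0, 0, 0, 0, 0, 3.5], [0, 0, 0, 0, 0, 0, 3.5], [0, 0, 0, 0, 0, 0, 3.5], [0, 0, 0, 0, 0, 0, 3.5]]}}

```text
time_s: 47.72
eef_pos: [0.4501, -0.3124, 0.1011]
orientation: [0.383, 0.914, 0.051, -0.121]
wrist_force: [0.8, -0.1, -3.1]
opening: 0.0434
```

Call:
{"op": "send_rows", "data": {"steps": [[0, 0, 0, 0, 0, 0, 3.5], [0, 0, 0, 0, 0, 0, 3.5], [0, 0, 0, 0, 0, 0, 3.5], [0, 0, 0, 0, 0, 0, 3.5], [0, 0, 0, 0, 0, 0, 3.5]]}}

```text
time_s: 48.13
eef_pos: [0.4501, -0.3124, 0.1012]
orientation: [0.383, 0.914, 0.051, -0.121]
wrist_force: [0.2, -1.1, -2.9]
opening: 0.0435
```

Call:
{"op": "send_rows", "data": {"steps": [[0, 0, 0, 0, 0, 0, 3.5], [0, 0, 0, 0, 0, 0, 3.5], [0, 0, 0, 0, 0, 0, 3.5], [0, 0, 0, 0, 0, 0, 3.5], [0, 0, 0, 0, 0, 0, 3.5]]}}

```text
time_s: 48.55
eef_pos: [0.4501, -0.3124, 0.1011]
orientation: [0.383, 0.914, 0.051, -0.121]
wrist_force: [0.6, -0.6, -2.6]
opening: 0.0438
```

Call:
{"op": "send_rows", "data": {"steps": [[0, 0, 0, 0, 0, 0, 3.5], [0, 0, 0, 0, 0, 0, 3.5], [0, 0, 0, 0, 0, 0, 3.5], [0, 0, 0, 0, 0, 0, 3.5], [0, 0, 0, 0, 0, 0, 3.5]]}}

```text
time_s: 48.97
eef_pos: [0.4501, -0.3124, 0.1011]
orientation: [0.383, 0.914, 0.051, -0.121]
wrist_force: [0.1, 0.7, -2.1]
opening: 0.0435
```

Call:
{"op": "send_rows", "data": {"steps": [[0, 0, 0, 0, 0, 0, 3.5], [0, 0, 0, 0, 0, 0, 3.5], [0, 0, 0, 0, 0, 0, 3.5], [0, 0, 0, 0, 0, 0, 3.5], [0, 0, 0, 0, 0, 0, 3.5]]}}

```text
time_s: 49.38
eef_pos: [0.4501, -0.3124, 0.1012]
orientation: [0.383, 0.914, 0.051, -0.121]
wrist_force: [0.1, -0.1, -2.0]
opening: 0.0434
```

```bash
python3 -c "
from h import *
st()
s=r.read_state();G=R.from_quat(s['orientation']).as_matrix()
p1=s['eef_pos']+[-.01,.02,.07]
plan(p1,G,n=3)
plan([.6553,.1503,.16],Rt(1.536),n=15,start=(p1,G))"
```

```text
t 49.38 p [ 0.4501 -0.3124  0.1012] yawY 0.7775 zax [-0.182  0.185 -0.966] open 0.0434 F [ 0.1 -0.1 -2. ] q [ 0.09  0.56  0.6   1.81 -0.38  1.15  1.65]
dist cm 7.35 rotvec [0. 0. 0.] n 3
[0.0, 0.0, 0.0, 1.29, 0.23, -2.07]
[0.0, 0.0, 0.0, 1.29, 0.23, -2.07]
[0.0, 0.0, 0.0, 1.29, 0.23, -2.07]
dist cm 49.24 rotvec [ 0.0995 -0.2502 -0.7541] n 15
[0.0066, -0.0167, -0.0503, 1.04, 3.09, 0.36]
[0.0066, -0.0167, -0.0503, 0.89, 3.15, 0.32]
[0.0066, -0.0167, -0.0503, 0.73, 3.18, 0.28]
[0.0066, -0.0167, -0.0503, 0.58, 3.22, 0.25]
[0.0066, -0.0167, -0.0503, 0.42, 3.25, 0.23]
[0.0066, -0.0167, -0.0503, 0.26, 3.27, 0.19]
[0.0066, -0.0167, -0.0503, 0.1, 3.27, 0.18]
[0.0066, -0.0167, -0.0503, -0.07, 3.28, 0.14]
[0.0066, -0.0167, -0.0503, -0.23, 3.27, 0.14]
[0.0066, -0.0167, -0.0503, -0.39, 3.26, 0.11]
[0.0066, -0.0167, -0.0503, -0.55, 3.24, 0.1]
[0.0066, -0.0167, -0.0503, -0.71, 3.2, 0.09]
[0.0066, -0.0167, -0.0503, -0.87, 3.16, 0.08]
[0.0066, -0.0167, -0.0503, -1.02, 3.12, 0.08]
[0.0066, -0.0167, -0.0503, -1.19, 3.06, 0.07]
```

Both holds are done (2.5 s or more each). Returning the scanner to the mat.

Call:
{"op": "send_rows", "data": {"steps": [[0, 0, 0, 1.29, 0.23, -2.07, 3.5], [0, 0, 0, 1.29, 0.23, -2.07, 3.5], [0, 0, 0, 1.29, 0.23, -2.07, 3.5], [0.0066, -0.0167, -0.05, 1.04, 3.09, 0.36, 3.5], [0.0066, -0.0167, -0.05, 0.89, 3.15, 0.32, 3.5]]}}

```text
time_s: 49.8
eef_pos: [0.469, -0.2343, 0.171]
orientation: [0.338, 0.935, 0.044, -0.104]
wrist_force: [1.7, 0.2, -3.7]
opening: 0.044
```

Call:
{"op": "send_rows", "data": {"steps": [[0.0066, -0.0167, -0.05, 0.73, 3.18, 0.28, 3.5], [0.0066, -0.0167, -0.05, 0.58, 3.22, 0.25, 3.5], [0.0066, -0.0167, -0.05, 0.42, 3.25, 0.23, 3.5], [0.0066, -0.0167, -0.05, 0.26, 3.27, 0.19, 3.5], [0.0066, -0.0167, -0.05, 0.1, 3.27, 0.18, 3.5]]}}

```text
time_s: 50.22
eef_pos: [0.5412, -0.0843, 0.1661]
orientation: [0.216, 0.974, 0.027, -0.065]
wrist_force: [0.6, -0.2, -2.6]
opening: 0.0438
```

Call:
{"op": "send_rows", "data": {"steps": [[0.0066, -0.0167, -0.05, -0.07, 3.28, 0.14, 3.5], [0.0066, -0.0167, -0.05, -0.23, 3.27, 0.14, 3.5], [0.0066, -0.0167, -0.05, -0.39, 3.26, 0.11, 3.5], [0.0066, -0.0167, -0.05, -0.55, 3.24, 0.1, 3.5], [0.0066, -0.0167, -0.05, -0.71, 3.2, 0.09, 3.5]]}}

```text
time_s: 50.63
eef_pos: [0.6133, 0.0631, 0.1622]
orientation: [0.093, 0.995, 0.01, -0.024]
wrist_force: [0.1, 0.6, -2.4]
opening: 0.0438
```

Call:
{"op": "send_rows", "data": {"steps": [[0.0066, -0.0167, -0.05, -0.87, 3.16, 0.08, 3.5], [0.0066, -0.0167, -0.05, -1.02, 3.12, 0.08, 3.5], [0.0066, -0.0167, -0.054, -1.19, 3.06, 0.07, 3.5], [0, 0, 0, 0, 0, 0, 3.5], [0, 0, 0, 0, 0, 0, 3.5]]}}

```text
time_s: 51.05
eef_pos: [0.656, 0.1523, 0.1592]
orientation: [0.016, 1.0, -0.0, -0.0]
wrist_force: [-1.1, -1.4, -2.7]
opening: 0.0432
```

Call:
{"op": "send_rows", "data": {"steps": [[0, 0, 0, 0, 0, 0, 3.5], [0, 0, 0, 0, 0, 0, 3.5]]}}

```text
time_s: 51.22
eef_pos: [0.6561, 0.1485, 0.1599]
orientation: [0.018, 1.0, -0.0, -0.0]
wrist_force: [0.6, -0.6, -1.9]
opening: 0.0436
```

```bash
python3 -c "
from h import *
st()
plan([.6553,.1503,.06],Rt(1.536),n=4)
c=cam('side');crop(c,240,80,420,230,4,'s34.png')"
```

```text
t 51.22 p [0.6561 0.1485 0.1599] yawY 1.5341 zax [-0.    -0.001 -1.   ] open 0.0436 F [ 0.6 -0.6 -1.9] q [-0.58  0.48  0.36  1.67 -0.19  1.03  1.38]
dist cm 9.99 rotvec [-0.0006 -0.0003 -0.0019] n 4
[-0.0001, -0.0001, -0.0005, 0.02, 0.05, 2.5]
[-0.0001, -0.0001, -0.0005, 0.02, 0.04, 2.49]
[-0.0001, -0.0001, -0.0005, 0.02, 0.05, 2.5]
[-0.0001, -0.0001, -0.0005, 0.03, 0.05, 2.5]
```

View pics/s34.png

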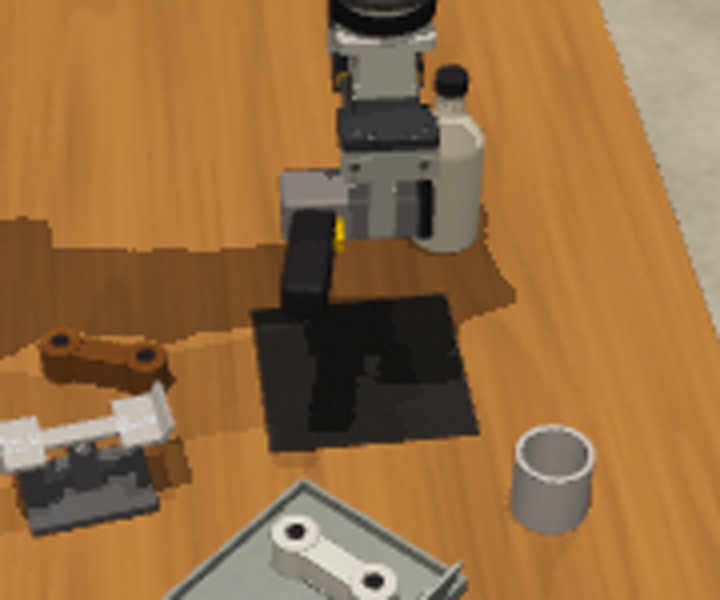

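Call:
{"op": "send_rows", "data": {"steps": [[0, 0, -0.002, 0.04, 0.1, 3.5, 3.5], [0, 0, 0, 0.04, 0.08, 3.5, 3.5], [0, 0, 0, 0, 0, 3.2, 3.5], [0, 0, 0, 0, 0, 2.3, 3.5], [0, 0, 0, 0, 0, 1.2, 3.5]]}}

```text
time_s: 51.68
eef_pos: [0.6539, 0.1502, 0.02]
orientation: [0.017, 1.0, -0.001, -0.002]
wrist_force: [-0.2, 0.1, -1.9]
opening: 0.0437
```

Call:
{"op": "send_rows", "data": {"steps": [[0, 0, 0, 0, 0, 0.6, 3.5], [0, 0, 0, 0, 0, 0.4, 3.5], [0, 0, 0, 0, 0, 0, 3.5], [0, 0, 0, 0, 0, 0, 3.5], [0, 0, 0, 0, 0, 0, 3.5]]}}

```text
time_s: 52.1
eef_pos: [0.6564, 0.1518, 0.0143]
orientation: [0.016, 1.0, 0.0, 0.001]
wrist_force: [-0.5, 0.5, -1.6]
opening: 0.0435
```

Call:
{"op": "send_rows", "data": {"steps": [[0, 0, 0, 0, 0, 0.35, 3.5], [0, 0, 0, 0, 0, 0.1, 3.5], [0, 0, 0, 0, 0, 0, 3.5], [0, 0, 0, 0, 0, 0, 3.5]]}}

```text
time_s: 52.43
eef_pos: [0.6555, 0.1517, 0.0084]
orientation: [0.016, 1.0, 0.0, 0.0]
wrist_force: [0.6, 0.5, -2.4]
opening: 0.0438
```

Call:
{"op": "send_rows", "data": {"steps": [[0, 0, 0, 0, 0, 0.06, 3.5], [0, 0, 0, 0, 0, 0, 3.5], [0, 0, 0, 0, 0, 0, 5], [0, 0, 0, 0, 0, 0, 6], [0, 0, 0, 0, 0, 0, 6.5]]}}

```text
time_s: 52.85
eef_pos: [0.6557, 0.1516, 0.0079]
orientation: [0.016, 1.0, 0.0, 0.0]
wrist_force: [0.3, -0.6, 0.3]
opening: 0.06
```

Call:
{"op": "send_rows", "data": {"steps": [[0, 0, 0, 0, 0, 0, 7], [0, 0, 0, 0, 0, -2, 7], [0, 0, 0, 0, 0, -4, 7], [0, 0, 0, 0, 0, -4, 7], [0, 0, 0, 0, 0, -4, 7]]}}

```text
time_s: 53.27
eef_pos: [0.6551, 0.1514, 0.1493]
orientation: [0.017, 1.0, -0.0, -0.0]
wrist_force: [0.4, 1.2, -0.7]
opening: 0.0697
```

Call:
{"op": "send_rows", "data": {"steps": [[0, 0, 0, 0, 0, -4, 7], [0, 0, 0, 1, 0, 0, 7], [0, 0, 0, 3, 0, 0, 7], [0, 0, 0, 3, 0, 0, 7], [0, 0, 0, 0, 0, 0, 7]]}}

```text
time_s: 53.68
eef_pos: [0.5813, 0.1542, 0.1878]
orientation: [0.016, 1.0, 0.0, -0.001]
wrist_force: [1.9, 0.7, 1.1]
opening: 0.0702
```

Call:
{"op": "send_rows", "data": {"steps": [[0, 0, 0, 0, 0, 0, 7], [0, 0, 0, 0, 0, 0, 7], [0, 0, 0, 0, 0, 0, 7]]}}

```text
time_s: 53.93
eef_pos: [0.5864, 0.1539, 0.1878]
orientation: [0.017, 1.0, -0.0, 0.0]
wrist_force: [0.4, 0.4, -0.1]
opening: 0.0701
```

```bash
python3 -c "
from h import *
st()
c=cam('wrist');cv2.imwrite('pics/w35.png',c['img'])
c=cam('side');cv2.imwrite('pics/s35.png',c['img'])
c=cam('scene');crop(c,160,120,460,340,2.6,'c35.png')"
```

```text
t 53.93 p [0.5864 0.1539 0.1878] yawY 1.5377 zax [ 0.001 -0.    -1.   ] open 0.0701 F [ 0.4  0.4 -0.1] q [-0.66  0.34  0.37  1.8  -0.14  1.02  1.31]
```

View pics/w35.png

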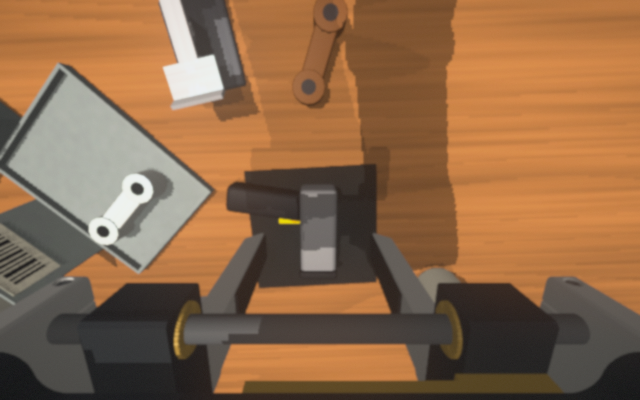

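View pics/s35.png

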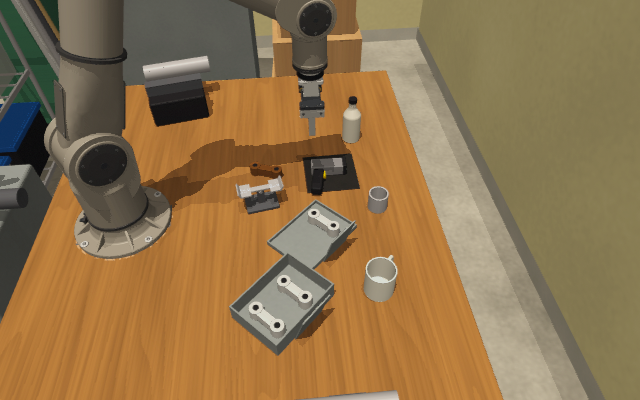

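View pics/c35.png

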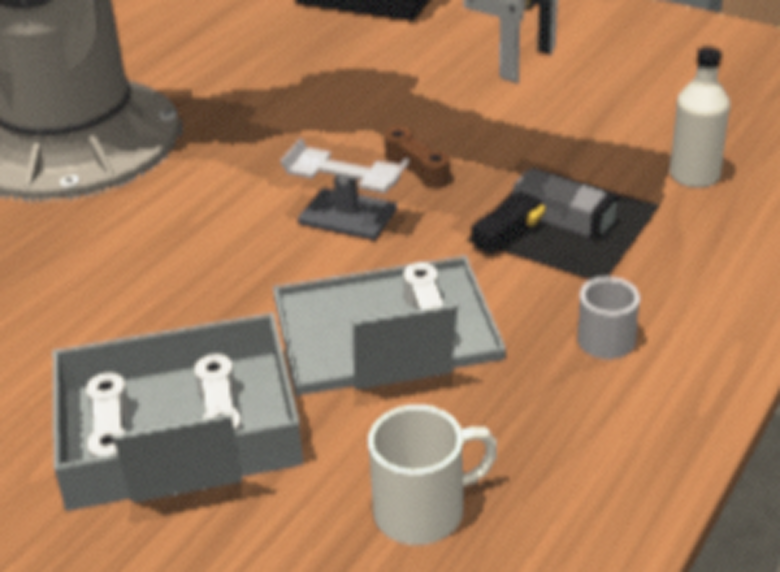

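The final views show two links in the deep tray, one in the shallow tray, the scanner on its side on the mat, and the bystanders and decoy unmoved. No other link is in view. Handing in.

```bash
python3 -c "
from h import *
r.job_done(); st()"
```

```text
the job is handed in; nothing more can be done
the job is handed in; nothing more can be done
```

The job is handed in, at about 54 s of the 210 s allowed. Three links were present, and all three are sorted:

| Link (where it first lay) | On the balance | Now in |
|---|---|---|
| Far one, near (0.55, 0.38) | tipped to about +0.2 rad, lopsided | deep tray |
| Middle one, near (0.55, 0.30) | stayed level, sound | shallow tray |
| Near one, near (0.40, 0.28) | tipped to about +0.2 rad, lopsided | deep tray |

**Scanning:** I scanned the shallow label first, then the deep one, from about 9 cm, square on, and held each for over 2.5 s. The scanner was then laid back on its side on the mat, within about 2 mm of where it was.

**Last checks:**
- The final pictures show two links flat in the deep tray and one in the shallow tray. None are stacked.
- The bottle, mug, tube stub and brown decoy look unmoved, and the gripper is clear of everything.
- I saw no link knocked aside and no fourth link in any view.

**Disagreement:** two estimates of the deep label's centre differed by 1–2 mm, so I shifted the aim 2 mm before that hold. The interface gives no confirmation that either scan was read.

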